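# Load and fasten the paint shaker

### The arm

A 6-joint arm with a two-finger parallel gripper is mounted at the origin on the work surface. World frame = base frame: x ahead of the robot, y to its left, z up, the work surface at z = 0. Lengths are in m, angles in degrees, forces in N, time in s.
With the tool pointing down it reaches from about 0.3 to 0.75 m from the base axis. Payload 8.5 kg.
Tool frame: the origin (TCP) lies midway between the tips of the shut fingers; the grasp point (between the pads) lies 19 mm behind it; y points along the fingers, z is the direction in which the jaws open and shut, and the axes are right-handed (so a half turn about y gives the same grasp; the last joint's range is limited). The gripper opens to 85 mm and grips with 20 to 120 N. Pads are 22 mm wide; open, the fingers measure 114 mm over their backs; the gripper's body (76 mm by 85 mm) begins 54 mm behind the grasp point. The pads swing forward as they close: fully open they stand 13 mm farther back than shut.
Start: joints at [-82.007, 21.807, 74.336, -0, 83.858, -12.336], TCP at [0.191, -0.516, 0.231] pointing down, gripper open.
Joint ranges: [-178.18, 178.18], [-50.72, 133.34], [12.68, 142.11], [-81.47, 261.47], [9.98, 163.14], [-165.26, 165.26]. Speed limits (degrees/s): [136.94, 136.94, 180, 180, 180, 180].

### API

Orientations are given as a 3x3 rotation matrix whose columns are the frame's x, y, z axes.
In Python, from rig import status, imaging, job gives the robot as it stands. The module is installed in compiled form; this text tells all that it offers.
- The arm moves only by the tool jog_arm, never from a script. Its argument "rows" is a list of rows, each an object of numbers: "hand": the opening, from 0 (shut) to 1 (fully open); "dx", "dy", "dz": the shift along the tool's x, y, z in cm; "ax", "ay", "az": the turn, a rotation vector about the tool's x, y, z in degrees. In form: [{"hand": .., "dx": .., "dy": .., "dz": .., "ax": .., "ay": .., "az": ..}, ...]. A call has exactly 5 rows; each row shifts and turns the commanded pose from where the row before left it, along the tool's axes as they then stand; what a row does not reach is not made up. A row lasts 1/12 s, in which the tool goes at most 41.7 mm and 7.16 degrees, less where a joint would pass 70% of its speed; a pose out of reach is approached as far as the arm can. A call is refused whole if a number of a shift passes 4.17 or a number of a turn 7.16, either way. A call with a gripper value outside its range is refused whole. The fingers move at their own pace and stop on an object; "newtons" is the grip in N (left out, the last holds). Time passes only in rows, so rows that do not move let the fingers close, or fill a call up. It gives the time, the measured TCP pose, the force and the opening at its end, in the units of the state.
- status.observe(): the state, without advancing time (a new reading comes with each control period).
- imaging.get_image(name): name is "scene" or "top" or "wrist"; returns the picture (420x560x3 uint8, red, green, blue); there is no depth.
- imaging.camera_model(name): a dict with "K" (3x3 intrinsics, pixels), "position" and "rotation" of the camera in the world; the wrist camera has in their place "tool_from_camera" (4x4, takes a point from camera to tool coordinates, whose origin is the TCP and whose axes are the tool frame's). Camera axes: x right, y down, z forward; pixel columns grow to the right and rows downward; lengths in m; the calibration is good to about 2 mm. The wrist camera is an equidistant fisheye: a pixel r from the principal point sees the ray r / f radians off the axis. A picture is of the moment at which its call begins: read the wrist's pose just before it. camera_model takes no time and is no camera call.
- job.close_job(): hands the job in, once; it reports no verdict.
The state is a dict: "time_s": time; "q": joint angles; "qvel": joint speeds; "joint_efforts": joint torques, N m; "position": TCP position; "tool_rot": TCP orientation; "ft_force": force on the tool from outside, world axes, zero at the start; "wrist_torque": the same for the moment, N m; "grip_width": finger opening in m.
Only numpy, scipy, OpenCV 4.12 (cv2) and the standard library are available. Lean on these libraries where they do the work, as an engineer would, in place of code of your own. Each camera call takes 0.05 s, during which the arm holds its last target.

### The job

Get the bench paint shaker ready to run. Before anything goes into its cradle, shut off its air by turning the lever valve fully closed; then stand every one of the small paint tins (56 mm across) upright in the cradle, one to a bay in any bays, lay the loose hold-down bar over them on the two end posts with the holes at its ends lined up with the holes in the posts, and put a thumbscrew through bar and post at each end until its head sits down on the bar. Only then turn the air fully on again, and leave the other things on the bench where they are.

Things in the scene. Friction and masses are not known exactly. Their poses are not given: they have to be found in the camera images.
- valve (a joint): Lever of the air ball valve at the right (own -y) end of the shaker, on a vertical pivot. 0 = fully closed: lever points to the shaker's own -y, across the pipe. 1.571 = fully open: lever in line over the pipe, pointing to own +x. Clockwise from above closes. A stop at either end; it stays where left (friction 0.12 N m). It starts open or within 0.4 of it.
- valve_pivot (a point): Pivot axis of the valve lever, at half the lever's height, 93 mm above the bench; axes as the shaker. The valve body below (56 by 34 mm) ends 19 mm lower, the pipe lower still. 235 mm to the shaker's own -y of bay_middle.
- lever_end (a point): Free end of the valve lever, 97 mm out from the pivot, at half the lever's height. The outer 66 mm of the lever is a black sleeve 17 mm wide and 14 mm high.
- bay_left (a point): Middle of the floor of the shaker's left bay (own +y), 70 mm above the bench. Three bays in a row along the shaker's own y, 68 mm apart, each 66 mm (y) by 68 mm (x) inside, with lips 16 mm high, 2 to 3 mm thick. Axes: the shaker's (fixed to the bench, turned up to 0.2 rad about the vertical).
- bay_middle (a point): Middle of the floor of the middle bay, as bay_left; also the middle of the shaker, whose base plate is 180 mm (x) by 300 mm (y).
- bay_right (a point): Middle of the floor of the right bay (own -y), as bay_left.
- post_hole_left (a point): Mouth of the upright hole in the flat top (28 mm square) of the left end post, 139 mm above the bench and 122 mm to own +y of the middle bay. Hole 11 mm across, 26 mm deep. With the tins in, the posts stand 3 mm higher than the tins.
- post_hole_right (a point): The same on the right end post, 122 mm to own -y of the middle bay.
- bar_centre (a point): Middle, half-way up (12 mm over the underside), of the loose aluminium hold-down bar: straight, along its own y, 276 mm long, flat underside. Its middle 188 mm is 20 mm wide and 24 high; at each end is a tab 28 mm wide, 6 thick, level with the underside. About 0.22 kg; starts lying on its underside. Both ends alike.
- bar_hole_a (a point): Underside centre of the upright hole in the tab at the bar's own -y end, 122 mm from its middle; 12 mm across, right through.
- bar_hole_b (a point): The same at the bar's own +y end.
- stand: Black block 50 mm (x) by 100 mm (y), 30 mm high, fixed to the bench, in which the two thumbscrews stand in holes 30 mm to either side (y) of its middle. Origin at the centre of its underside.
- screw1_head (a point): Centre of the head of a steel thumbscrew, own z up along it. Knurled round head 22 mm across, 24 high; below it a shank 8 mm across, 26 long, with a tapered tip. Starts upright in the stand, head down on the block. The holes in bar and post clear the shank: it goes straight down without turning. Either screw fits either end.
- screw2_head (a point): Centre of the head of a steel thumbscrew, own z up along it. Knurled round head 22 mm across, 24 high; below it a shank 8 mm across, 26 long, with a tapered tip. Starts upright in the stand, head down on the block. The holes in bar and post clear the shank: it goes straight down without turning. Either screw fits either end.
- tin1_centre (a point): Centre (33 mm above its base) of a small closed paint tin, 56 mm across and 66 mm high, about 0.2 kg, lid up along its own z; starts upright on the bench. Two or three of these tins are there.
- tin2_centre (a point): Centre (33 mm above its base) of a small closed paint tin, 56 mm across and 66 mm high, about 0.2 kg, lid up along its own z; starts upright on the bench. Two or three of these tins are there.
- tin3_centre (a point): Centre (33 mm above its base) of a small closed paint tin, 56 mm across and 66 mm high, about 0.2 kg, lid up along its own z; starts upright on the bench. Two or three of these tins are there.
- tape_roll: Masking-tape roll lying flat, 104 mm across, 25 high. Origin at the centre of its underside. A bystander: leave it alone.
- big_tin: One-litre paint tin, 108 mm across, 130 high. Origin at the centre of its underside. A bystander: leave it alone.
- toner_bottle: Small brown glass bottle with a white cap, 38 mm across, 100 high. Origin at the centre of its underside. A bystander: leave it alone.
- mixing_cup: White plastic mixing cup, 72 mm across the rim, 80 high. Origin at the centre of its underside. A bystander: leave it alone.
- tin_opener: Flat steel tin opener, about 135 mm long, 6 thick. Origin at the centre of its underside. A bystander: leave it alone.
- spare_lid: Loose round steel lid, 90 mm across, 6 high. Origin at the centre of its underside. A bystander: leave it alone.
Things that resemble listed ones, but are neither listed nor needed, are in the scene too. What is shaped like the part that bears tin2_centre but green, turquoise or yellow is not meant.

How it is judged:
By the outcome, as a careful person would: the job done as asked, in the order asked, and still so for the second after the job is handed in, with the robot touching nothing.
Of tin1, tin2, tin3 only 2 to 3 are there at a start; the rules pass over those that are not, and their reading is None.
At some moment in a run one of tin1, tin2, tin3 may be knocked a few centimetres aside while the robot is not near it.
It also fails if it takes over 205 s, if anything falls off the work surface, if the arm or the gripper's body presses on something with over 40 N, if the wrist force passes 120 N, or if a joint passes its speed limit or range.

## Working session

There is one attempt and no reset: what is moved stays moved. The work goes in short steps, Python scripts to look and compute and a tool call to move; the robot and the scene stay as the last step left them, time stands still between calls to the robot, and variables do not carry over. Pictures are saved under pics/ and viewed, and the job is handed in when it is done.

Besides the shell and the picture viewer there is one more tool, called after "Emit:" as name(argument=value, ...) on one line, values as JSON. jog_arm: Moves the arm, as the interface text tells. Its arguments: {"type":"object","properties":{"rows":{"type":"array"},"newtons":{"type":"number"}},"required":["rows"]}

```bash
mkdir -p pics
cat > h.py <<'E'
import numpy as np, cv2
from rig import status, imaging, job
def snap(n,f):
    s=status.observe(); im=imaging.get_image(n); cv2.imwrite('pics/'+f,im[:,:,::-1]); return s,im
E
python3 - <<'E'
from h import *
for n in ['scene','top','wrist']:
    s,im=snap(n,n+'0.png')
    print(n,{k:np.round(v,4).tolist() for k,v in imaging.camera_model(n).items() if not isinstance(v,str)})
print({k:np.round(v,3).tolist() for k,v in s.items()})
E
```

```text
scene {'K': [[523.3777, 0.0, 275.4], [0.0, 523.3777, 203.0493], [0.0, 0.0, 1.0]], 'position': [1.4244, -0.7774, 1.0115], 'rotation': [[0.6416, 0.482, -0.5967], [0.767, -0.3959, 0.5049], [0.0072, -0.7816, -0.6237]]}
top {'K': [[449.1903, 0.0, 286.2062], [0.0, 449.1903, 208.1598], [0.0, 0.0, 1.0]], 'position': [0.358, -0.018, 1.5342], 'rotation': [[-0.0033, -0.9931, 0.1168], [-0.9999, 0.0045, 0.0106], [-0.0111, -0.1168, -0.9931]]}
wrist {'K': [[325.1923, 0.0, 277.9303], [0.0, 325.1923, 208.3175], [0.0, 0.0, 1.0]], 'tool_from_camera': [[0.0004, 0.9526, 0.3041, -0.0777], [0.002, -0.3041, 0.9526, -0.1421], [1.0, 0.0002, -0.002, -0.0001], [0.0, 0.0, 0.0, 1.0]]}
{'time_s': 0.1, 'q': [-82.007, 21.836, 74.378, -0.0, 83.859, -12.336], 'qvel': [-0.008, -0.092, -0.239, 0.087, 0.037, -0.051], 'joint_efforts': [0.004, -44.922, -23.166, -0.0, 0.004, -0.0], 'position': [0.191, -0.515, 0.231], 'tool_rot': [[-0.938, -0.0, 0.347], [-0.347, 0.001, -0.938], [-0.0, -1.0, -0.001]], 'ft_force': [-0.254, -0.009, 0.276], 'wrist_torque': [-0.011, 0.027, -0.022], 'grip_width': 0.085}
```

View pics/top0.png

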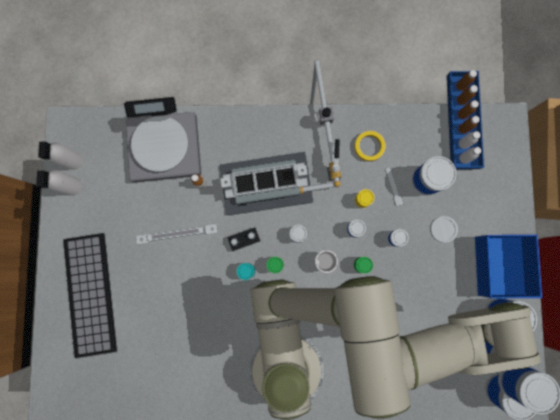

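View pics/scene0.png

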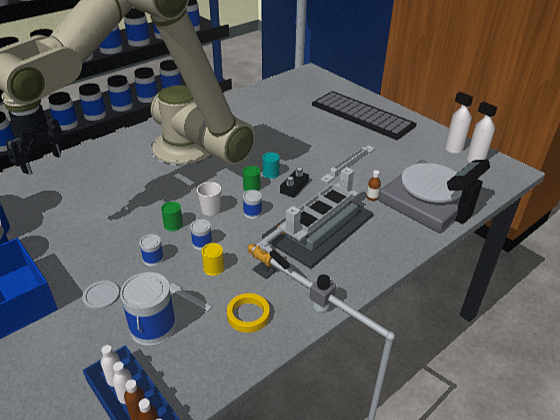

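View pics/wrist0.png

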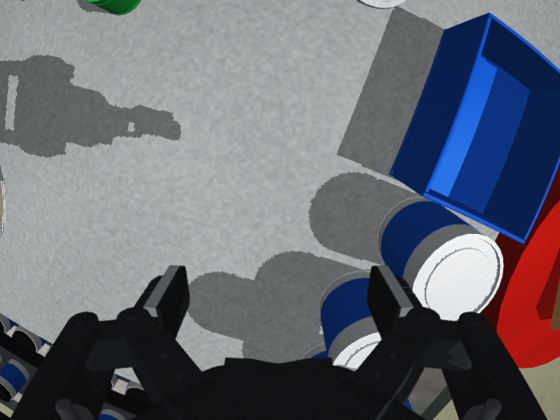

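```bash
cat >> h.py <<'E'
def ray(n,uv,z,cam=None):
    c=cam or imaging.camera_model(n); K=np.array(c['K']); p=np.array(c['position']); R=np.array(c['rotation'])
    d=R@np.linalg.inv(K)@np.array([uv[0],uv[1],1.]); t=(z-p[2])/d[2]; return (p+t*d)[:2]
def wcam(s):
    c=imaging.camera_model('wrist'); T=np.eye(4); T[:3,:3]=np.array(s['tool_rot']); T[:3,3]=s['position']
    M=T@np.array(c['tool_from_camera']); return np.array(c['K']),M
def wray(s,uv,z):
    K,M=wcam(s); f=K[0,0]; v=np.array(uv)-K[:2,2]; r=np.linalg.norm(v); a=r/f
    d=np.r_[v/r*np.sin(a),np.cos(a)] if r>0 else np.array([0,0,1.]); d=M[:3,:3]@d; p=M[:3,3]; t=(z-p[2])/d[2]; return (p+t*d)[:2]
def wproj(s,P):
    K,M=wcam(s); q=M[:3,:3].T@(np.array(P)-M[:3,3]); a=np.arctan2(np.hypot(q[0],q[1]),q[2]); n=np.hypot(q[0],q[1])
    return K[:2,2]+K[0,0]*a*q[:2]/n
def proj(n,P):
    c=imaging.camera_model(n); q=np.array(c['rotation']).T@(np.array(P)-np.array(c['position'])); u=np.array(c['K'])@q; return u[:2]/u[2]
def wrect(s,im,cx,cy,z,half,px=500):
    # rectified top view of plane z: image up = +x, left=+y
    g=np.linspace(half,-half,px); X,Y=np.meshgrid(cx+g,cy+g,indexing='ij')
    K,M=wcam(s); P=np.stack([X,Y,np.full_like(X,z)],-1)-M[:3,3]; q=P@M[:3,:3]
    n=np.hypot(q[...,0],q[...,1]); a=np.arctan2(n,q[...,2]); k=K[0,0]*a/n
    return cv2.remap(im,(K[0,2]+k*q[...,0]).astype(np.float32),(K[1,2]+k*q[...,1]).astype(np.float32),cv2.INTER_LINEAR)
E
python3 - <<'E'
from h import *
im=cv2.imread('pics/top0.png')
cv2.imwrite('pics/c1.png',cv2.resize(im[125:285,125:285],(800,800))[:600] if 0 else cv2.resize(im[130:280,125:325],(800,600),interpolation=cv2.INTER_CUBIC))
cv2.imwrite('pics/c2.png',cv2.resize(im[130:280,280,None].reshape(1,1,-1) if 0 else im[130:280,280:480],(800,600),interpolation=cv2.INTER_CUBIC))
s=cv2.imread('pics/scene0.png'); cv2.imwrite('pics/c3.png',cv2.resize(s[130:330,190:400],(630,600),interpolation=cv2.INTER_CUBIC))
E
```

```text
(no output)
```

View pics/c1.png

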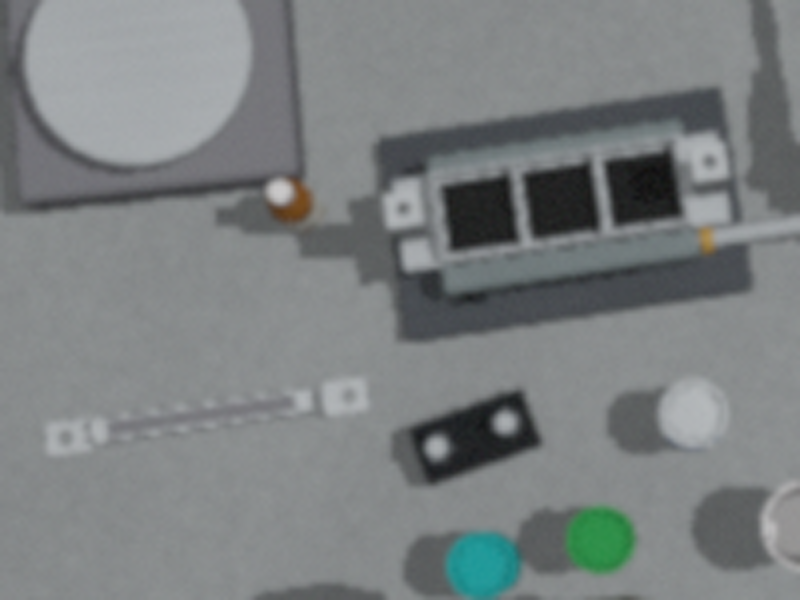

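View pics/c2.png

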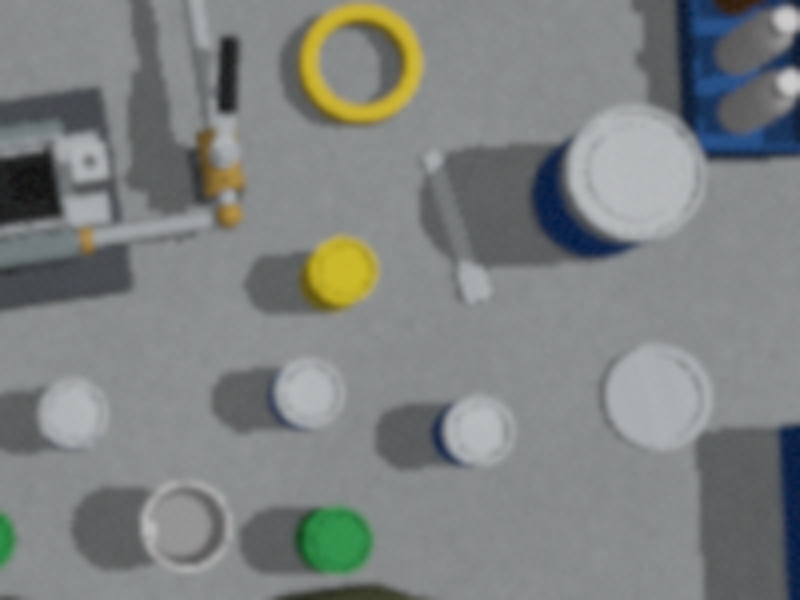

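View pics/c3.png

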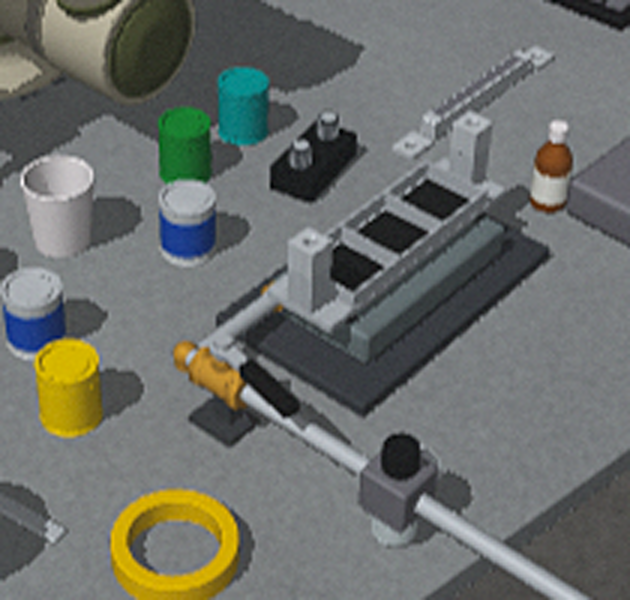

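Run:
```python
from h import *
def c1(u,v): return (125+(u+.5)/4-.5,130+(v+.5)/4-.5)
def c2(u,v): return (280+(u+.5)/4-.5,130+(v+.5)/4-.5)
T={}
for n,p,z in [('postL',c1(403,208),.139),('postR',c1(709,161),.139),('barb',c1(67,438),.006),('bara',c1(346,397),.006),('s1',c1(436,446),.054),('s2',c1(506,422),.054),
 ('tA',c2(74,412),.066),('tB',c2(310,392),.066),('tC',c2(480,428),.066),('levend',c2(229,38),.1),('levin',c2(227,110),.1),('piv',c2(222,152),.095),('yellow',c2(342,270),.066),('green2',c2(336,538),.066),('green1',c1(600,538),.066),('cup',c2(186,527),.08)]:
    T[n]=ray('top',p,z); print(n,np.round(T[n],4))
L,R=T['postL'],T['postR']; d=L-R; print('len',np.linalg.norm(d),'yaw',np.degrees(np.arctan2(-d[0],d[1])))
y=d/np.linalg.norm(d); x=np.array([y[1],-y[0]]); mid=(L+R)/2; print('mid',mid,'piv pred',mid-.235*y,x)
d=T['barb']-T['bara'];print('bar',np.linalg.norm(d),'yaw',np.degrees(np.arctan2(-d[0],d[1])),(T['barb']+T['bara'])/2)
d=T['levend']-T['piv'];print('lev',np.linalg.norm(d),np.degrees(np.arctan2(d[1],d[0])))
```

```text
postL [0.6073 0.1886]
postR [ 0.6437 -0.0529]
barb [0.4337 0.4927]
bara [0.4677 0.255 ]
s1 [0.4236 0.1715]
s2 [0.4431 0.1139]
tA [ 0.45   -0.0409]
tB [ 0.4656 -0.2339]
tC [ 0.4357 -0.3715]
levend [ 0.7533 -0.169 ]
levin [ 0.6932 -0.1664]
piv [ 0.6595 -0.1623]
yellow [ 0.5661 -0.2624]
green2 [ 0.3471 -0.2523]
green1 [0.3481 0.0359]
cup [ 0.3564 -0.1301]
len 0.24422324738022602 yaw 8.562549584286135
mid [0.62547095 0.06785025] piv pred [ 0.66045987 -0.16453042] [0.98885391 0.14888903]
bar 0.24018971197138753 yaw 8.149142790660514 [0.4507251  0.37383743]
lev 0.09399976740139526 -4.104346308395244
```

```bash
cat >> h.py <<'E'
from scipy.spatial.transform import Rotation as Ro
def Rphi(phi):
    p=np.radians(phi); z=np.array([np.cos(p),np.sin(p),0]); y=np.array([0,0,-1.]); return np.stack([np.cross(y,z),y,z],1)
def plan(wps,n=None,pad=0,hand=None):
    """wps: list of (x,y,z,phi[,nrows]); start = measured"""
    s=status.observe(); p=np.array(s['position']); R=np.array(s['tool_rot']); rows=[]
    for w in wps:
        t=np.array(w[:3]); Rt=Rphi(w[3]); rv=Ro.from_matrix(R.T@Rt).as_rotvec(degrees=True)
        k=w[4] if len(w)>4 else max(1,int(np.ceil(max(np.linalg.norm(t-p)/.039,np.linalg.norm(rv)/6.9))))
        d=(t-p)/k
        for i in range(k):
            Ri=R@Ro.from_rotvec(rv*i/k,degrees=True).as_matrix()
            rows.append(np.r_[Ri.T@d*100,rv/k])
        p,R=t,Rt
    for i in range(0,len(rows),5):
        print('--'); 
        for r in rows[i:i+5]: print('dx %.2f dy %.2f dz %.2f | a %.1f %.1f %.1f'%tuple(r+0.0))
    print(len(rows),'rows')
def st():
    s=status.observe(); R=np.array(s['tool_rot']); print('t',round(s['time_s'],2),'p',np.round(s['position'],4),'phi',round(np.degrees(np.arctan2(R[1,2],R[0,2])),2),'down',np.round(R[:2,1],4),'F',np.round(s['ft_force'],1),'w',round(s['grip_width'],4)); return s
E
python3 -c "
from h import *
plan([(.60,-.05,.27,8.5,18)])"
```

```text
--
dx -3.03 dy -0.21 dz -1.64 | a 0.0 -4.3 -0.0
dx -3.14 dy -0.22 dz -1.40 | a 0.0 -4.3 -0.0
dx -3.24 dy -0.22 dz -1.16 | a 0.0 -4.3 -0.0
dx -3.32 dy -0.22 dz -0.91 | a 0.0 -4.3 -0.0
dx -3.38 dy -0.22 dz -0.66 | a 0.0 -4.3 -0.0
--
dx -3.42 dy -0.22 dz -0.40 | a 0.0 -4.3 -0.0
dx -3.44 dy -0.22 dz -0.14 | a 0.0 -4.3 -0.0
dx -3.44 dy -0.22 dz 0.12 | a 0.0 -4.3 -0.0
dx -3.42 dy -0.22 dz 0.38 | a 0.0 -4.3 -0.0
dx -3.38 dy -0.22 dz 0.64 | a 0.0 -4.3 -0.0
--
dx -3.32 dy -0.22 dz 0.89 | a 0.0 -4.3 -0.0
dx -3.25 dy -0.22 dz 1.14 | a 0.0 -4.3 -0.0
dx -3.15 dy -0.22 dz 1.39 | a 0.0 -4.3 -0.0
dx -3.04 dy -0.22 dz 1.62 | a 0.0 -4.3 -0.0
dx -2.91 dy -0.22 dz 1.85 | a 0.0 -4.3 -0.0
--
dx -2.76 dy -0.22 dz 2.06 | a 0.0 -4.3 -0.0
dx -2.59 dy -0.22 dz 2.26 | a 0.0 -4.3 -0.0
dx -2.41 dy -0.22 dz 2.45 | a 0.0 -4.3 -0.0
18 rows
```

Emit:
jog_arm(rows=[{"hand": 0,"dx": -3.0,"dy": -0.2,"dz": -1.6,"ax": 0,"ay": -4.3,"az": 0},{"hand": 0,"dx": -3.1,"dy": -0.2,"dz": -1.4,"ax": 0,"ay": -4.3,"az": 0},{"hand": 0,"dx": -3.2,"dy": -0.2,"dz": -1.2,"ax": 0,"ay": -4.3,"az": 0},{"hand": 0,"dx": -3.3,"dy": -0.2,"dz": -0.9,"ax": 0,"ay": -4.3,"az": 0},{"hand": 0,"dx": -3.4,"dy": -0.2,"dz": -0.7,"ax": 0,"ay": -4.3,"az": 0}], newtons=40)

```text
time_s: 0.57
position: [0.3043, -0.3854, 0.2412]
tool_rot: [[-0.743, -0.0, 0.669], [-0.669, 0.0, -0.743], [-0.0, -1.0, -0.0]]
ft_force: [0.6, -0.2, 0.2]
grip_width: 0.0258
```

Emit:
jog_arm(rows=[{"hand": 0,"dx": -3.4,"dy": -0.2,"dz": -0.4,"ax": 0,"ay": -4.3,"az": 0},{"hand": 0,"dx": -3.4,"dy": -0.2,"dz": -0.1,"ax": 0,"ay": -4.3,"az": 0},{"hand": 0,"dx": -3.4,"dy": -0.2,"dz": 0.1,"ax": 0,"ay": -4.3,"az": 0},{"hand": 0,"dx": -3.4,"dy": -0.2,"dz": 0.4,"ax": 0,"ay": -4.3,"az": 0},{"hand": 0,"dx": -3.4,"dy": -0.2,"dz": 0.6,"ax": 0,"ay": -4.3,"az": 0}])

```text
time_s: 0.98
position: [0.4178, -0.2574, 0.2513]
tool_rot: [[-0.446, -0.0, 0.895], [-0.895, 0.0, -0.446], [-0.0, -1.0, -0.0]]
ft_force: [0.3, -0.6, -0.3]
grip_width: -0.0
```

Emit:
jog_arm(rows=[{"hand": 0,"dx": -3.3,"dy": -0.2,"dz": 0.9,"ax": 0,"ay": -4.3,"az": 0},{"hand": 0,"dx": -3.2,"dy": -0.2,"dz": 1.1,"ax": 0,"ay": -4.3,"az": 0},{"hand": 0,"dx": -3.1,"dy": -0.2,"dz": 1.4,"ax": 0,"ay": -4.3,"az": 0},{"hand": 0,"dx": -3.0,"dy": -0.2,"dz": 1.6,"ax": 0,"ay": -4.3,"az": 0},{"hand": 0,"dx": -2.9,"dy": -0.2,"dz": 1.8,"ax": 0,"ay": -4.3,"az": 0}])

```text
time_s: 1.4
position: [0.5312, -0.1303, 0.2612]
tool_rot: [[-0.086, -0.0, 0.996], [-0.996, 0.0, -0.086], [-0.0, -1.0, -0.0]]
ft_force: [-0.4, -0.5, 0.6]
grip_width: 0.0002
```

Emit:
jog_arm(rows=[{"hand": 0,"dx": -2.8,"dy": -0.2,"dz": 2.1,"ax": 0,"ay": -4.3,"az": 0},{"hand": 0,"dx": -2.6,"dy": -0.2,"dz": 2.3,"ax": 0,"ay": -4.3,"az": 0},{"hand": 0,"dx": -2.4,"dy": -0.2,"dz": 2.4,"ax": 0,"ay": -4.3,"az": 0},{"hand": 0,"dx": 0,"dy": 0,"dz": 0,"ax": 0,"ay": 0,"az": 0},{"hand": 0,"dx": 0,"dy": 0,"dz": 0,"ax": 0,"ay": 0,"az": 0}])

```text
time_s: 1.82
position: [0.6002, -0.0536, 0.2666]
tool_rot: [[0.137, -0.001, 0.991], [-0.991, 0.0, 0.137], [-0.0, -1.0, -0.001]]
ft_force: [-0.3, 0.4, -0.1]
grip_width: 0.0003
```

Run:
```python
from h import *
s,im=snap('wrist','w1.png'); s=st()
import pickle; pickle.dump(s,open('w1.pkl','wb'))
s,im=snap('top','t1.png')
```

```text
t 1.87 p [ 0.5997 -0.0546  0.2668] phi 7.75 down [-0.0011  0.0001] F [-0.1  0.2  0.3] w 0.0001
```

View pics/w1.png

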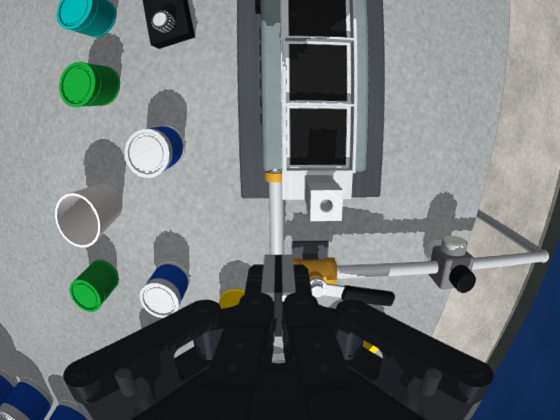

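Run:
```python
from h import *
import pickle; s=pickle.load(open('w1.pkl','rb'))
print('postR',wray(s,(325.3,205),.139)); print('piv',wray(s,(318,288),.1),'end',wray(s,(393,298),.093),'slv in',wray(s,(344,291),.093))
print('tinA',wray(s,(149,152),.066),'tinB',wray(s,(160,296),.066))
im=cv2.imread('pics/w1.png'); cv2.imwrite('pics/w1c.png',cv2.resize(im[160:330,240:440],(800,680))[:600])
```

```text
postR [ 0.64079594 -0.05360153]
piv [ 0.65838011 -0.16044239] end [ 0.75484507 -0.17037262] slv in [ 0.69099544 -0.16545756]
tinA [ 0.45180939 -0.03922237] tinB [ 0.46646079 -0.22526925]
```

View pics/w1c.png

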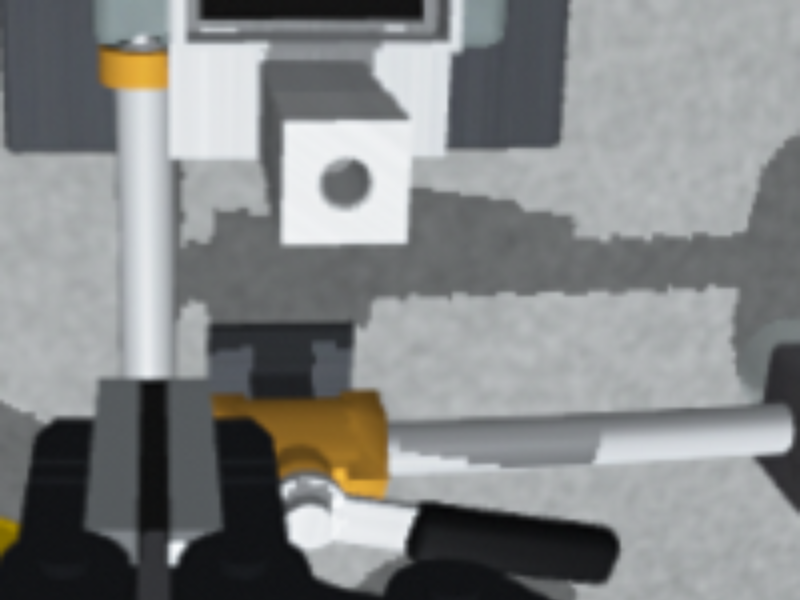

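```bash
cat >> h.py <<'E'
PIV=np.array([.6597,-.1632])
def lev(th,side,r=.06,gap=0,z=.082,phi=8.5):
    t=np.radians(th); n=side*np.array([-np.sin(t),np.cos(t)]); R=Rphi(phi)[:2]
    h=.011*abs(n@R[:,0])+.0145*abs(n@R[:,2])+.0085+gap
    p=PIV+r*np.array([np.cos(t),np.sin(t)])+n*h; return (p[0],p[1],z,phi)
E
python3 - <<'E'
from h import *
a=lev(-5,1,gap=.01)
W=[a[:2]+(.14,8.5),a]+[lev(t,1)+(2,) for t in (-5,-18,-32,-46,-60,-70,-77)]
print(np.round(W,3)[:, :2] if 0 else [np.round(w[:3],3).tolist() for w in W]); plan(W)
E
```

```text
[[0.722, -0.136, 0.14], [0.722, -0.136, 0.082], [0.721, -0.146, 0.082], [0.724, -0.158, 0.082], [0.725, -0.173, 0.082], [0.721, -0.188, 0.082], [0.712, -0.202, 0.082], [0.704, -0.211, 0.082], [0.696, -0.216, 0.082]]
--
dx 1.93 dy 2.54 dz 2.22 | a 0.0 -0.2 -0.0
dx 1.94 dy 2.54 dz 2.22 | a 0.0 -0.2 -0.0
dx 1.94 dy 2.54 dz 2.21 | a 0.0 -0.2 -0.0
dx 1.95 dy 2.54 dz 2.21 | a 0.0 -0.2 -0.0
dx 1.95 dy 2.54 dz 2.20 | a 0.0 -0.2 -0.0
--
dx 0.00 dy 2.90 dz 0.00 | a 0.0 0.0 0.0
dx 0.00 dy 2.90 dz 0.00 | a 0.0 0.0 0.0
dx 0.49 dy 0.00 dz -0.12 | a 0.0 0.0 0.0
dx 0.49 dy 0.00 dz -0.12 | a 0.0 0.0 0.0
dx 0.63 dy 0.00 dz 0.06 | a 0.0 0.0 0.0
--
dx 0.63 dy 0.00 dz 0.06 | a 0.0 0.0 0.0
dx 0.72 dy 0.00 dz -0.10 | a 0.0 0.0 0.0
dx 0.72 dy 0.00 dz -0.10 | a 0.0 0.0 0.0
dx 0.72 dy 0.00 dz -0.31 | a 0.0 0.0 0.0
dx 0.72 dy 0.00 dz -0.31 | a 0.0 0.0 0.0
--
dx 0.65 dy 0.00 dz -0.52 | a 0.0 0.0 0.0
dx 0.65 dy 0.00 dz -0.52 | a 0.0 0.0 0.0
dx 0.38 dy 0.00 dz -0.49 | a 0.0 0.0 0.0
dx 0.38 dy 0.00 dz -0.49 | a 0.0 0.0 0.0
dx 0.21 dy 0.00 dz -0.40 | a 0.0 0.0 0.0
--
dx 0.21 dy 0.00 dz -0.40 | a 0.0 0.0 0.0
21 rows
```

Emit:
jog_arm(rows=[{"hand": 0,"dx": 1.9,"dy": 2.5,"dz": 2.2,"ay": -0.2},{"hand": 0,"dx": 1.9,"dy": 2.5,"dz": 2.2,"ay": -0.2},{"hand": 0,"dx": 1.9,"dy": 2.5,"dz": 2.2,"ay": -0.2},{"hand": 0,"dx": 1.9,"dy": 2.5,"dz": 2.2,"ay": -0.2},{"hand": 0,"dx": 2.0,"dy": 2.6,"dz": 2.2,"ay": 0}])

```text
invalid input at $.rows[0]: expected keys hand, dx, dy, dz, ax, ay, az
```

Emit:
jog_arm(rows=[{"hand": 0,"dy": 2.9},{"hand": 0,"dy": 2.9},{"hand": 0},{"hand": 0,"dx": 0.5,"dz": -0.1},{"hand": 0,"dx": 0.5,"dz": -0.1}])

```text
invalid input at $.rows[0]: expected keys hand, dx, dy, dz, ax, ay, az
```

Emit:
jog_arm(rows=[{"hand": 0,"dx": 0.6,"dz": 0.1},{"hand": 0,"dx": 0.6,"dz": 0},{"hand": 0,"dx": 0.7,"dz": -0.1},{"hand": 0,"dx": 0.7,"dz": -0.1},{"hand": 0,"dx": 0.7,"dz": -0.3}])

```text
invalid input at $.rows[0]: expected keys hand, dx, dy, dz, ax, ay, az
```

All keys are needed in every row.

Emit:
jog_arm(rows=[{"hand": 0,"dx": 1.9,"dy": 2.5,"dz": 2.2,"ax": 0,"ay": -0.2,"az": 0},{"hand": 0,"dx": 1.9,"dy": 2.5,"dz": 2.2,"ax": 0,"ay": -0.2,"az": 0},{"hand": 0,"dx": 1.9,"dy": 2.5,"dz": 2.2,"ax": 0,"ay": -0.2,"az": 0},{"hand": 0,"dx": 1.9,"dy": 2.5,"dz": 2.2,"ax": 0,"ay": -0.2,"az": 0},{"hand": 0,"dx": 2.0,"dy": 2.6,"dz": 2.2,"ax": 0,"ay": 0,"az": 0}])

```text
time_s: 2.33
position: [0.7225, -0.1366, 0.1406]
tool_rot: [[0.146, 0.0, 0.989], [-0.989, -0.0, 0.146], [0.0, -1.0, 0.0]]
ft_force: [0.6, 0.2, 0.5]
grip_width: 0.0001
```

Emit:
jog_arm(rows=[{"hand": 0,"dx": 0,"dy": 2.9,"dz": 0,"ax": 0,"ay": 0,"az": 0},{"hand": 0,"dx": 0,"dy": 2.9,"dz": 0,"ax": 0,"ay": 0,"az": 0},{"hand": 0,"dx": 0,"dy": 0,"dz": 0,"ax": 0,"ay": 0,"az": 0},{"hand": 0,"dx": 0.5,"dy": 0,"dz": -0.1,"ax": 0,"ay": 0,"az": 0},{"hand": 0,"dx": 0.5,"dy": 0,"dz": -0.1,"ax": 0,"ay": 0,"az": 0}])

```text
time_s: 2.75
position: [0.7222, -0.1456, 0.086]
tool_rot: [[0.148, 0.003, 0.989], [-0.989, -0.001, 0.148], [0.002, -1.0, 0.003]]
ft_force: [0.3, -0.4, 1.6]
grip_width: 0.0005
```

Emit:
jog_arm(rows=[{"hand": 0,"dx": 0.6,"dy": 0,"dz": 0.1,"ax": 0,"ay": 0,"az": 0},{"hand": 0,"dx": 0.6,"dy": 0,"dz": 0,"ax": 0,"ay": 0,"az": 0},{"hand": 0,"dx": 0.7,"dy": 0,"dz": -0.1,"ax": 0,"ay": 0,"az": 0},{"hand": 0,"dx": 0.7,"dy": 0,"dz": -0.1,"ax": 0,"ay": 0,"az": 0},{"hand": 0,"dx": 0.7,"dy": 0,"dz": -0.3,"ax": 0,"ay": 0,"az": 0}])

```text
time_s: 3.17
position: [0.723, -0.1782, 0.0839]
tool_rot: [[0.149, 0.001, 0.989], [-0.989, 0.0, 0.149], [0.0, -1.0, 0.001]]
ft_force: [0.5, 3.9, 1.5]
grip_width: -0.0
```

Run:
```python
from h import *
s,im=snap('wrist','w2.png'); st()
```

```text
t 3.22 p [ 0.7225 -0.1799  0.0837] phi 8.47 down [ 0.0008 -0.0007] F [0.5 0.4 1.8] w 0.0004
```

View pics/w2.png

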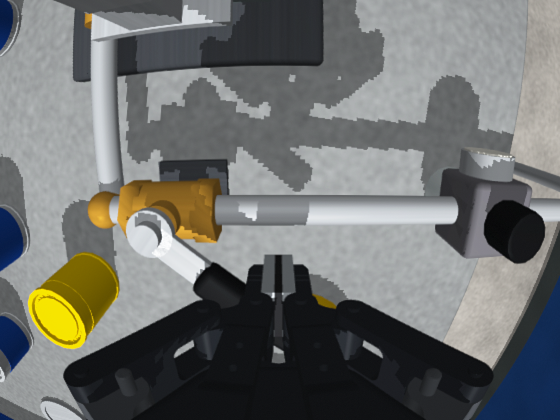

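Run:
```python
from h import *
plan([lev(t,1)+(2,) for t in (-50,-60,-70,-77)]+[lev(-81.4,1)+(2,)])
```

```text
--
dx 0.57 dy 0.08 dz -0.28 | a -0.0 -0.0 0.0
dx 0.57 dy 0.08 dz -0.28 | a -0.0 -0.0 0.0
dx 0.45 dy 0.00 dz -0.39 | a 0.0 0.0 0.0
dx 0.45 dy 0.00 dz -0.39 | a 0.0 0.0 0.0
dx 0.38 dy 0.00 dz -0.49 | a 0.0 0.0 0.0
--
dx 0.38 dy 0.00 dz -0.49 | a 0.0 0.0 0.0
dx 0.21 dy 0.00 dz -0.40 | a 0.0 0.0 0.0
dx 0.21 dy 0.00 dz -0.40 | a 0.0 0.0 0.0
dx 0.10 dy 0.00 dz -0.27 | a 0.0 0.0 0.0
dx 0.10 dy 0.00 dz -0.27 | a 0.0 0.0 0.0
10 rows
```

Emit:
jog_arm(rows=[{"hand": 0,"dx": 0.6,"dy": 0.1,"dz": -0.3,"ax": 0,"ay": 0,"az": 0},{"hand": 0,"dx": 0.6,"dy": 0.1,"dz": -0.3,"ax": 0,"ay": 0,"az": 0},{"hand": 0,"dx": 0.4,"dy": 0,"dz": -0.4,"ax": 0,"ay": 0,"az": 0},{"hand": 0,"dx": 0.4,"dy": 0,"dz": -0.4,"ax": 0,"ay": 0,"az": 0},{"hand": 0,"dx": 0.4,"dy": 0,"dz": -0.5,"ax": 0,"ay": 0,"az": 0}])

```text
time_s: 3.63
position: [0.707, -0.2046, 0.081]
tool_rot: [[0.148, -0.0, 0.989], [-0.989, 0.0, 0.148], [-0.0, -1.0, -0.0]]
ft_force: [1.1, 3.3, 0.2]
grip_width: 0.0002
```

Emit:
jog_arm(rows=[{"hand": 0,"dx": 0.4,"dy": 0,"dz": -0.5,"ax": 0,"ay": 0,"az": 0},{"hand": 0,"dx": 0.2,"dy": 0,"dz": -0.4,"ax": 0,"ay": 0,"az": 0},{"hand": 0,"dx": 0.2,"dy": 0,"dz": -0.4,"ax": 0,"ay": 0,"az": 0},{"hand": 0,"dx": 0.1,"dy": 0,"dz": -0.2,"ax": 0,"ay": 0,"az": 0},{"hand": 0,"dx": 0,"dy": 0,"dz": 0,"ax": 0,"ay": 0,"az": 0}])

```text
time_s: 4.05
position: [0.6934, -0.2161, 0.0814]
tool_rot: [[0.148, -0.0, 0.989], [-0.989, -0.001, 0.148], [0.001, -1.0, -0.0]]
ft_force: [0.8, 0.3, -0.3]
grip_width: -0.0001
```

Run:
```python
from h import *
st()
```

```text
t 4.05 p [ 0.6934 -0.2161  0.0814] phi 8.5 down [-0.0004 -0.0006] F [ 0.8  0.3 -0.3] w -0.0001
```

Push on along own −x until the stop shows as force.

Emit:
jog_arm(rows=[{"hand": 0,"dx": 0,"dy": 0,"dz": -0.2,"ax": 0,"ay": 0,"az": 0},{"hand": 0,"dx": 0,"dy": 0,"dz": -0.1,"ax": 0,"ay": 0,"az": 0},{"hand": 0,"dx": 0,"dy": 0,"dz": -0.1,"ax": 0,"ay": 0,"az": 0},{"hand": 0,"dx": 0,"dy": 0,"dz": -0.1,"ax": 0,"ay": 0,"az": 0},{"hand": 0,"dx": 0,"dy": 0,"dz": 0,"ax": 0,"ay": 0,"az": 0}])

```text
time_s: 4.47
position: [0.6893, -0.2164, 0.0815]
tool_rot: [[0.148, 0.001, 0.989], [-0.989, -0.001, 0.148], [0.001, -1.0, 0.001]]
ft_force: [4.0, -2.2, -0.7]
grip_width: -0.0
```

Emit:
jog_arm(rows=[{"hand": 0,"dx": 0,"dy": 0,"dz": -0.1,"ax": 0,"ay": 0,"az": 0},{"hand": 0,"dx": 0,"dy": 0,"dz": -0.1,"ax": 0,"ay": 0,"az": 0},{"hand": 0,"dx": 0,"dy": 0,"dz": -0.1,"ax": 0,"ay": 0,"az": 0},{"hand": 0,"dx": 0,"dy": 0,"dz": 0,"ax": 0,"ay": 0,"az": 0},{"hand": 0,"dx": 0,"dy": 0,"dz": 0,"ax": 0,"ay": 0,"az": 0}])

```text
time_s: 4.88
position: [0.689, -0.2165, 0.0817]
tool_rot: [[0.149, 0.008, 0.989], [-0.989, -0.001, 0.149], [0.002, -1.0, 0.008]]
ft_force: [17.6, -1.8, -4.6]
grip_width: -0.0001
```

Run:
```python
from h import *
p=status.observe()['position']
plan([(p[0]+.005,p[1],.082,8.5,1),(p[0]+.005,p[1],.15,8.5,2),(.45,-.16,.26,8.5,7)])
```

```text
--
dx 0.07 dy -0.03 dz 0.49 | a -0.4 0.1 0.1
dx 0.00 dy -3.40 dz 0.00 | a 0.0 0.0 0.0
dx 0.00 dy -3.40 dz 0.00 | a 0.0 0.0 0.0
dx -1.31 dy -1.57 dz -3.33 | a 0.0 0.0 0.0
dx -1.31 dy -1.57 dz -3.33 | a 0.0 0.0 0.0
--
dx -1.31 dy -1.57 dz -3.33 | a 0.0 0.0 0.0
dx -1.31 dy -1.57 dz -3.33 | a 0.0 0.0 0.0
dx -1.31 dy -1.57 dz -3.33 | a 0.0 0.0 0.0
dx -1.31 dy -1.57 dz -3.33 | a 0.0 0.0 0.0
dx -1.31 dy -1.57 dz -3.33 | a 0.0 0.0 0.0
10 rows
```

Emit:
jog_arm(rows=[{"hand": 0,"dx": 0,"dy": 0,"dz": 0.9,"ax": 0,"ay": 0,"az": 0},{"hand": 0,"dx": 0,"dy": -3.4,"dz": 0,"ax": 0,"ay": 0,"az": 0},{"hand": 0,"dx": 0,"dy": -3.4,"dz": 0,"ax": 0,"ay": 0,"az": 0},{"hand": 1,"dx": -1.3,"dy": -1.6,"dz": -3.3,"ax": 0,"ay": 0,"az": 0},{"hand": 1,"dx": -1.3,"dy": -1.6,"dz": -3.3,"ax": 0,"ay": 0,"az": 0}])

```text
time_s: 5.3
position: [0.6256, -0.1993, 0.1823]
tool_rot: [[0.149, 0.001, 0.989], [-0.989, -0.001, 0.149], [0.001, -1.0, 0.001]]
ft_force: [-0.4, 0.1, 1.1]
grip_width: 0.0233
```

Emit:
jog_arm(rows=[{"hand": 1,"dx": -1.3,"dy": -1.6,"dz": -3.3,"ax": 0,"ay": 0,"az": 0},{"hand": 1,"dx": -1.3,"dy": -1.6,"dz": -3.3,"ax": 0,"ay": 0,"az": 0},{"hand": 1,"dx": -1.3,"dy": -1.6,"dz": -3.3,"ax": 0,"ay": 0,"az": 0},{"hand": 1,"dx": -1.3,"dy": -1.6,"dz": -3.3,"ax": 0,"ay": 0,"az": 0},{"hand": 1,"dx": -1.3,"dy": -1.6,"dz": -3.3,"ax": 0,"ay": 0,"az": 0}])

```text
time_s: 5.72
position: [0.4507, -0.1586, 0.2617]
tool_rot: [[0.148, -0.001, 0.989], [-0.989, 0.001, 0.148], [-0.001, -1.0, -0.001]]
ft_force: [0.5, -0.1, 1.1]
grip_width: 0.0834
```

Emit:
jog_arm(rows=[{"hand": 1,"dx": 0,"dy": 0,"dz": 0,"ax": 0,"ay": 0,"az": 0},{"hand": 1,"dx": 0,"dy": 0,"dz": 0,"ax": 0,"ay": 0,"az": 0},{"hand": 1,"dx": 0,"dy": 0,"dz": 0,"ax": 0,"ay": 0,"az": 0},{"hand": 1,"dx": 0,"dy": 0,"dz": 0,"ax": 0,"ay": 0,"az": 0},{"hand": 1,"dx": 0,"dy": 0,"dz": 0,"ax": 0,"ay": 0,"az": 0}])

```text
time_s: 6.13
position: [0.4534, -0.1597, 0.2604]
tool_rot: [[0.149, -0.002, 0.989], [-0.989, 0.001, 0.149], [-0.001, -1.0, -0.001]]
ft_force: [-0.2, 0.2, -0.6]
grip_width: 0.0853
```

Run:
```python
from h import *
s,im=snap('wrist','w3.png'); st()
import pickle; pickle.dump(s,open('w3.pkl','wb'))
s,im=snap('top','t3.png')
cv2.imwrite('pics/t3c.png',cv2.resize(cv2.cvtColor(im,4)[130:280,280:480],(800,600),interpolation=cv2.INTER_CUBIC))
```

```text
t 6.18 p [ 0.4534 -0.1596  0.2604] phi 8.55 down [-0.0015  0.0011] F [-0.1  0.4 -0.4] w 0.0855
```

View pics/w3.png

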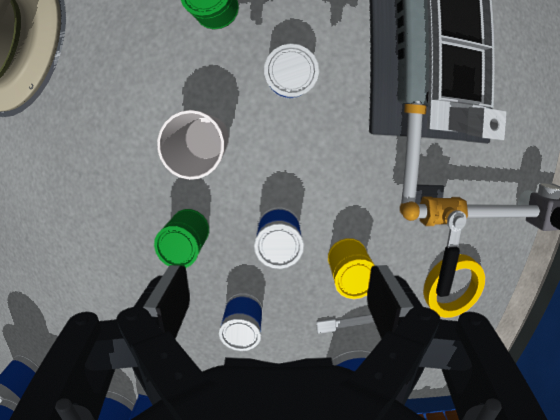

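View pics/t3c.png

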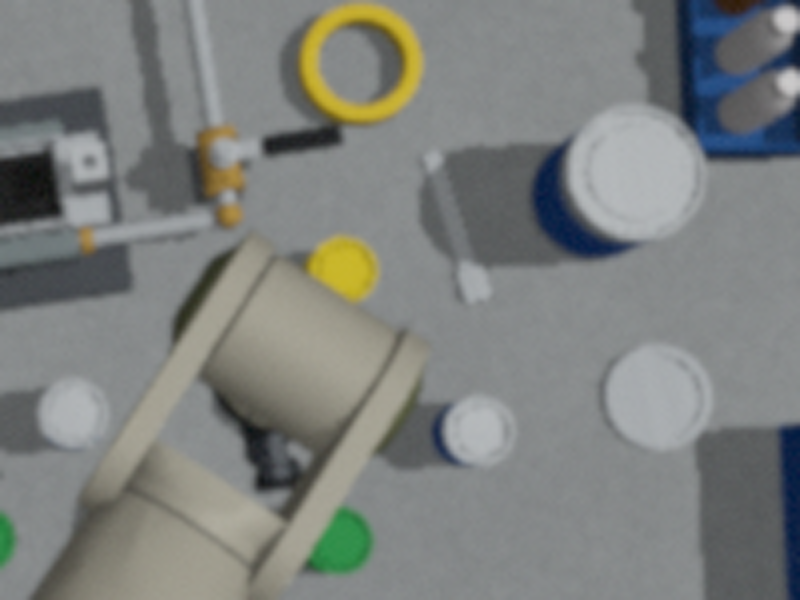

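Run:
```python
from h import *
import pickle; s=pickle.load(open('w3.pkl','rb'))
for p in [(292,70),(280,246),(240,333)]: print(wray(s,p,.066))
print('postR',wray(s,(492.5,124),.139),'piv',wray(s,(455,219),.1),'yellow',wray(s,(354,280),.066))
```

```text
[ 0.44934176 -0.04069393]
[ 0.46596073 -0.23182946]
[ 0.43315223 -0.36557291]
postR [ 0.63973013 -0.05359598] piv [ 0.64940379 -0.16058164] yellow [ 0.56162034 -0.26428863]
```

Run:
```python
from h import *
plan([(.466,-.2325,.12,8.5,4),(.466,-.2325,.025,8.5,3)])
```

```text
--
dx 1.85 dy 3.51 dz 0.05 | a 0.0 0.0 -0.0
dx 1.85 dy 3.51 dz 0.04 | a 0.0 0.0 -0.0
dx 1.85 dy 3.51 dz 0.04 | a 0.0 0.0 -0.0
dx 1.85 dy 3.51 dz 0.04 | a 0.0 0.0 -0.0
dx 0.00 dy 3.17 dz 0.00 | a 0.0 0.0 0.0
--
dx 0.00 dy 3.17 dz 0.00 | a 0.0 0.0 0.0
dx 0.00 dy 3.17 dz 0.00 | a 0.0 0.0 0.0
7 rows
```

Emit:
jog_arm(rows=[{"hand": 1,"dx": 1.85,"dy": 3.5,"dz": 0,"ax": 0,"ay": 0,"az": 0},{"hand": 1,"dx": 1.85,"dy": 3.5,"dz": 0,"ax": 0,"ay": 0,"az": 0},{"hand": 1,"dx": 1.85,"dy": 3.5,"dz": 0.1,"ax": 0,"ay": 0,"az": 0},{"hand": 1,"dx": 1.85,"dy": 3.5,"dz": 0.1,"ax": 0,"ay": 0,"az": 0},{"hand": 1,"dx": 0,"dy": 3.2,"dz": 0,"ax": 0,"ay": 0,"az": 0}])

```text
time_s: 6.65
position: [0.4665, -0.2351, 0.0869]
tool_rot: [[0.147, 0.0, 0.989], [-0.989, -0.001, 0.147], [0.001, -1.0, -0.0]]
ft_force: [0.2, 0.5, 0.3]
grip_width: 0.0855
```

Emit:
jog_arm(rows=[{"hand": 1,"dx": 0,"dy": 3.2,"dz": 0,"ax": 0,"ay": 0,"az": 0},{"hand": 1,"dx": 0,"dy": 3.1,"dz": 0,"ax": 0,"ay": 0,"az": 0},{"hand": 1,"dx": 0,"dy": 0,"dz": 0,"ax": 0,"ay": 0,"az": 0},{"hand": 0,"dx": 0,"dy": 0,"dz": 0,"ax": 0,"ay": 0,"az": 0},{"hand": 0,"dx": 0,"dy": 0,"dz": 0,"ax": 0,"ay": 0,"az": 0}])

```text
time_s: 7.07
position: [0.4668, -0.233, 0.0276]
tool_rot: [[0.149, 0.001, 0.989], [-0.989, -0.001, 0.149], [0.001, -1.0, 0.001]]
ft_force: [-0.2, 0.4, -0.7]
grip_width: 0.0637
```

Emit:
jog_arm(rows=[{"hand": 0,"dx": 0,"dy": 0,"dz": 0,"ax": 0,"ay": 0,"az": 0},{"hand": 0,"dx": 0,"dy": 0,"dz": 0,"ax": 0,"ay": 0,"az": 0},{"hand": 0,"dx": 0,"dy": -1,"dz": 0,"ax": 0,"ay": 0,"az": 0},{"hand": 0,"dx": 0,"dy": -2,"dz": 0,"ax": 0,"ay": 0,"az": 0},{"hand": 0,"dx": 0,"dy": 0,"dz": 0,"ax": 0,"ay": 0,"az": 0}])

```text
time_s: 7.48
position: [0.4672, -0.2333, 0.0601]
tool_rot: [[0.149, 0.005, 0.989], [-0.989, -0.004, 0.149], [0.004, -1.0, 0.004]]
ft_force: [0.3, -1.1, -1.4]
grip_width: 0.0552
```

Run:
```python
from h import *
st()
plan([(.47,-.22,.20,8.5,4),(.6132,.1346,.20,8.5,11),(.6132,.1346,.13,8.5,4),(.6132,.1346,.099,8.5,3)])
```

```text
t 7.48 p [ 0.4672 -0.2333  0.0601] phi 8.54 down [ 0.0047 -0.0038] F [ 0.3 -1.1 -1.4] w 0.0552
--
dx -0.30 dy -3.50 dz 0.13 | a -0.1 0.0 0.1
dx -0.31 dy -3.50 dz 0.13 | a -0.1 0.0 0.1
dx -0.31 dy -3.50 dz 0.12 | a -0.1 0.0 0.1
dx -0.32 dy -3.50 dz 0.12 | a -0.1 0.0 0.1
dx -3.00 dy 0.00 dz 1.76 | a 0.0 0.0 0.0
--
dx -3.00 dy 0.00 dz 1.76 | a 0.0 0.0 0.0
dx -3.00 dy 0.00 dz 1.76 | a 0.0 0.0 0.0
dx -3.00 dy 0.00 dz 1.76 | a 0.0 0.0 0.0
dx -3.00 dy 0.00 dz 1.76 | a 0.0 0.0 0.0
dx -3.00 dy 0.00 dz 1.76 | a 0.0 0.0 0.0
--
dx -3.00 dy 0.00 dz 1.76 | a 0.0 0.0 0.0
dx -3.00 dy 0.00 dz 1.76 | a 0.0 0.0 0.0
dx -3.00 dy 0.00 dz 1.76 | a 0.0 0.0 0.0
dx -3.00 dy 0.00 dz 1.76 | a 0.0 0.0 0.0
dx -3.00 dy 0.00 dz 1.76 | a 0.0 0.0 0.0
--
dx 0.00 dy 1.75 dz 0.00 | a 0.0 0.0 0.0
dx 0.00 dy 1.75 dz 0.00 | a 0.0 0.0 0.0
dx 0.00 dy 1.75 dz 0.00 | a 0.0 0.0 0.0
dx 0.00 dy 1.75 dz 0.00 | a 0.0 0.0 0.0
dx 0.00 dy 1.03 dz 0.00 | a 0.0 0.0 0.0
--
dx 0.00 dy 1.03 dz 0.00 | a 0.0 0.0 0.0
dx 0.00 dy 1.03 dz 0.00 | a 0.0 0.0 0.0
22 rows
```

Emit:
jog_arm(rows=[{"hand": 0,"dx": -0.3,"dy": -3.5,"dz": 0.1,"ax": 0,"ay": 0,"az": 0},{"hand": 0,"dx": -0.3,"dy": -3.5,"dz": 0.1,"ax": 0,"ay": 0,"az": 0},{"hand": 0,"dx": -0.3,"dy": -3.5,"dz": 0.1,"ax": 0,"ay": 0,"az": 0},{"hand": 0,"dx": -0.3,"dy": -3.5,"dz": 0.1,"ax": 0,"ay": 0,"az": 0},{"hand": 0,"dx": -3,"dy": 0,"dz": 1.8,"ax": 0,"ay": 0,"az": 0}])

```text
time_s: 7.9
position: [0.4828, -0.1918, 0.2031]
tool_rot: [[0.144, 0.01, 0.99], [-0.99, -0.009, 0.144], [0.01, -1.0, 0.009]]
ft_force: [2.2, -0.6, -1.4]
grip_width: 0.0551
```

Emit:
jog_arm(rows=[{"hand": 0,"dx": -3,"dy": 0,"dz": 1.8,"ax": 0,"ay": 0,"az": 0},{"hand": 0,"dx": -3,"dy": 0,"dz": 1.8,"ax": 0,"ay": 0,"az": 0},{"hand": 0,"dx": -3,"dy": 0,"dz": 1.8,"ax": 0,"ay": 0,"az": 0},{"hand": 0,"dx": -3,"dy": 0,"dz": 1.7,"ax": 0,"ay": 0,"az": 0},{"hand": 0,"dx": -3,"dy": 0,"dz": 1.7,"ax": 0,"ay": 0,"az": 0}])

```text
time_s: 8.32
position: [0.5464, -0.0245, 0.1966]
tool_rot: [[0.148, 0.0, 0.989], [-0.989, -0.0, 0.148], [0.0, -1.0, 0.0]]
ft_force: [1.0, -0.7, -0.9]
grip_width: 0.0552
```

Emit:
jog_arm(rows=[{"hand": 0,"dx": -3,"dy": 0,"dz": 1.8,"ax": 0,"ay": 0,"az": 0},{"hand": 0,"dx": -3,"dy": 0,"dz": 1.8,"ax": 0,"ay": 0,"az": 0},{"hand": 0,"dx": -3,"dy": 0,"dz": 1.8,"ax": 0,"ay": 0,"az": 0},{"hand": 0,"dx": -3,"dy": 0,"dz": 1.7,"ax": 0,"ay": 0,"az": 0},{"hand": 0,"dx": -2,"dy": 0,"dz": 1.7,"ax": 0,"ay": 0,"az": 0}])

```text
time_s: 8.73
position: [0.6123, 0.1283, 0.1965]
tool_rot: [[0.15, -0.0, 0.989], [-0.989, 0.001, 0.15], [-0.001, -1.0, -0.0]]
ft_force: [0.4, -0.7, -1.8]
grip_width: 0.0549
```

Emit:
jog_arm(rows=[{"hand": 0,"dx": -1,"dy": 0,"dz": 0,"ax": 0,"ay": 0,"az": 0},{"hand": 0,"dx": 0,"dy": 0,"dz": 0,"ax": 0,"ay": 0,"az": 0},{"hand": 0,"dx": 0,"dy": 0,"dz": 0,"ax": 0,"ay": 0,"az": 0},{"hand": 0,"dx": 0,"dy": 0,"dz": 0,"ax": 0,"ay": 0,"az": 0},{"hand": 0,"dx": 0,"dy": 0,"dz": 0,"ax": 0,"ay": 0,"az": 0}])

```text
time_s: 9.15
position: [0.6108, 0.1338, 0.1966]
tool_rot: [[0.147, 0.0, 0.989], [-0.989, -0.0, 0.147], [0.0, -1.0, -0.0]]
ft_force: [0.2, 0.1, -1.6]
grip_width: 0.0553
```

Run:
```python
from h import *
s,im=snap('wrist','w4.png'); st()
import pickle; pickle.dump(s,open('w4.pkl','wb'))
```

```text
t 9.2 p [0.6109 0.1339 0.1966] phi 8.44 down [ 0.0001 -0.0002] F [-0.2  0.4 -1.5] w 0.0551
```

View pics/w4.png

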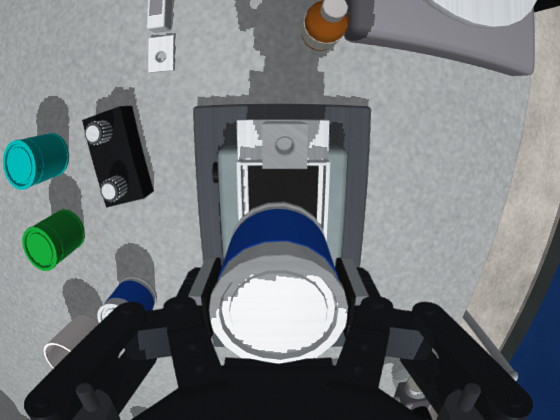

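Run:
```python
from h import *
import pickle; s=pickle.load(open('w4.pkl','rb'))
L=wray(s,(284.8,144.3),.139); print(L)
y=np.array([-.149,.989]); print('bayL',L-y*.054,'mid',L-.122*y)
print(wray(s,(242,167),.086),wray(s,(328,163),.086))
plan([(.612,.1346,.13,8.5,2),(.612,.1346,.098,8.5,3)])
```

```text
[0.60645091 0.18961972]
bayL [0.61449691 0.13621372] mid [0.62462891 0.06896172]
[0.57764976 0.16131991] [0.64446343 0.17459313]
--
dx -0.03 dy 3.33 dz 0.06 | a -0.0 -0.0 0.0
dx -0.03 dy 3.33 dz 0.06 | a -0.0 -0.0 0.0
dx 0.00 dy 1.07 dz 0.00 | a 0.0 0.0 0.0
dx 0.00 dy 1.07 dz 0.00 | a 0.0 0.0 0.0
dx 0.00 dy 1.07 dz 0.00 | a 0.0 0.0 0.0
5 rows
```

Emit:
jog_arm(rows=[{"hand": 0,"dx": -0.1,"dy": 3.3,"dz": 0.3,"ax": 0,"ay": 0,"az": 0},{"hand": 0,"dx": 0,"dy": 3.3,"dz": 0,"ax": 0,"ay": 0,"az": 0},{"hand": 0,"dx": 0,"dy": 1.1,"dz": 0,"ax": 0,"ay": 0,"az": 0},{"hand": 0,"dx": 0,"dy": 1.1,"dz": 0,"ax": 0,"ay": 0,"az": 0},{"hand": 0,"dx": 0,"dy": 0.6,"dz": 0,"ax": 0,"ay": 0,"az": 0}])

```text
time_s: 9.62
position: [0.614, 0.1361, 0.102]
tool_rot: [[0.148, -0.0, 0.989], [-0.989, -0.0, 0.148], [0.0, -1.0, -0.0]]
ft_force: [-0.3, 0.5, -1.8]
grip_width: 0.055
```

Emit:
jog_arm(rows=[{"hand": 0,"dx": 0,"dy": 0.2,"dz": 0,"ax": 0,"ay": 0,"az": 0},{"hand": 0,"dx": 0,"dy": 0.2,"dz": 0,"ax": 0,"ay": 0,"az": 0},{"hand": 0,"dx": 0,"dy": 0.1,"dz": 0,"ax": 0,"ay": 0,"az": 0},{"hand": 0,"dx": 0,"dy": 0,"dz": 0,"ax": 0,"ay": 0,"az": 0},{"hand": 0,"dx": 0,"dy": 0,"dz": 0,"ax": 0,"ay": 0,"az": 0}])

```text
time_s: 10.03
position: [0.6144, 0.1366, 0.0984]
tool_rot: [[0.148, 0.002, 0.989], [-0.989, 0.0, 0.148], [0.0, -1.0, 0.002]]
ft_force: [-0.6, 0.4, 1.2]
grip_width: 0.0549
```

Emit:
jog_arm(rows=[{"hand": 1,"dx": 0,"dy": 0,"dz": 0,"ax": 0,"ay": 0,"az": 0},{"hand": 1,"dx": 0,"dy": 0,"dz": 0,"ax": 0,"ay": 0,"az": 0},{"hand": 1,"dx": 0,"dy": 0,"dz": 0,"ax": 0,"ay": 0,"az": 0},{"hand": 1,"dx": 0,"dy": 0,"dz": 0,"ax": 0,"ay": 0,"az": 0},{"hand": 1,"dx": 0,"dy": -2,"dz": 0,"ax": 0,"ay": 0,"az": 0}])

```text
time_s: 10.45
position: [0.6122, 0.1365, 0.1141]
tool_rot: [[0.148, -0.007, 0.989], [-0.989, -0.0, 0.148], [-0.001, -1.0, -0.007]]
ft_force: [0.1, 0.0, 0.1]
grip_width: 0.0854
```

Run:
```python
from h import *
st()
plan([(.614,.136,.22,8.5,3),(.45,-.04,.22,8.5,7),(.45,-.04,.12,8.5,3)])
```

```text
t 10.45 p [0.6122 0.1365 0.1141] phi 8.52 down [-0.0069 -0.0002] F [0.1 0.  0.1] w 0.0854
--
dx 0.02 dy -3.53 dz 0.03 | a 0.1 0.0 -0.0
dx 0.02 dy -3.53 dz 0.04 | a 0.1 0.0 -0.0
dx 0.02 dy -3.53 dz 0.05 | a 0.1 0.0 -0.0
dx 2.14 dy 0.00 dz -2.69 | a 0.0 0.0 0.0
dx 2.14 dy 0.00 dz -2.69 | a 0.0 0.0 0.0
--
dx 2.14 dy 0.00 dz -2.69 | a 0.0 0.0 0.0
dx 2.14 dy 0.00 dz -2.69 | a 0.0 0.0 0.0
dx 2.14 dy 0.00 dz -2.69 | a 0.0 0.0 0.0
dx 2.14 dy 0.00 dz -2.69 | a 0.0 0.0 0.0
dx 2.14 dy 0.00 dz -2.69 | a 0.0 0.0 0.0
--
dx 0.00 dy 3.33 dz 0.00 | a 0.0 0.0 0.0
dx 0.00 dy 3.33 dz 0.00 | a 0.0 0.0 0.0
dx 0.00 dy 3.33 dz 0.00 | a 0.0 0.0 0.0
13 rows
```

Emit:
jog_arm(rows=[{"hand": 1,"dx": 0,"dy": -3.5,"dz": 0,"ax": 0,"ay": 0,"az": 0},{"hand": 1,"dx": 0,"dy": -3.5,"dz": 0,"ax": 0,"ay": 0,"az": 0},{"hand": 1,"dx": 0,"dy": -3,"dz": 0,"ax": 0,"ay": 0,"az": 0},{"hand": 1,"dx": 2.1,"dy": 0,"dz": -2.7,"ax": 0,"ay": 0,"az": 0},{"hand": 1,"dx": 2.1,"dy": 0,"dz": -2.7,"ax": 0,"ay": 0,"az": 0}])

```text
time_s: 10.87
position: [0.5671, 0.0871, 0.219]
tool_rot: [[0.15, 0.005, 0.989], [-0.989, -0.0, 0.15], [0.001, -1.0, 0.005]]
ft_force: [0.5, -1.2, -0.6]
grip_width: 0.0854
```

Emit:
jog_arm(rows=[{"hand": 1,"dx": 2.1,"dy": 0,"dz": -2.7,"ax": 0,"ay": 0,"az": 0},{"hand": 1,"dx": 2.1,"dy": 0,"dz": -2.7,"ax": 0,"ay": 0,"az": 0},{"hand": 1,"dx": 2.1,"dy": 0,"dz": -2.7,"ax": 0,"ay": 0,"az": 0},{"hand": 1,"dx": 2.2,"dy": 0,"dz": -2.7,"ax": 0,"ay": 0,"az": 0},{"hand": 1,"dx": 2.2,"dy": 0,"dz": -2.6,"ax": 0,"ay": 0,"az": 0}])

```text
time_s: 11.28
position: [0.4486, -0.0394, 0.2175]
tool_rot: [[0.149, 0.0, 0.989], [-0.989, -0.0, 0.149], [0.0, -1.0, 0.0]]
ft_force: [0.9, -1.2, 0.4]
grip_width: 0.0848
```

Emit:
jog_arm(rows=[{"hand": 1,"dx": 0,"dy": 0,"dz": 0,"ax": 0,"ay": 0,"az": 0},{"hand": 1,"dx": 0,"dy": 0,"dz": 0,"ax": 0,"ay": 0,"az": 0},{"hand": 1,"dx": 0,"dy": 0,"dz": 0,"ax": 0,"ay": 0,"az": 0},{"hand": 1,"dx": 0,"dy": 0,"dz": 0,"ax": 0,"ay": 0,"az": 0},{"hand": 1,"dx": 0,"dy": 0,"dz": 0,"ax": 0,"ay": 0,"az": 0}])

```text
time_s: 11.7
position: [0.4506, -0.038, 0.2172]
tool_rot: [[0.15, -0.0, 0.989], [-0.989, 0.0, 0.15], [-0.0, -1.0, 0.0]]
ft_force: [0.1, 0.6, 0.0]
grip_width: 0.0855
```

Run:
```python
from h import *
s,im=snap('wrist','w5.png'); st()
import pickle; pickle.dump(s,open('w5.pkl','wb'))
```

```text
t 11.75 p [ 0.4505 -0.038   0.2172] phi 8.61 down [-0.0002  0.0001] F [0.2 0.2 0.1] w 0.0853
```

View pics/w5.png

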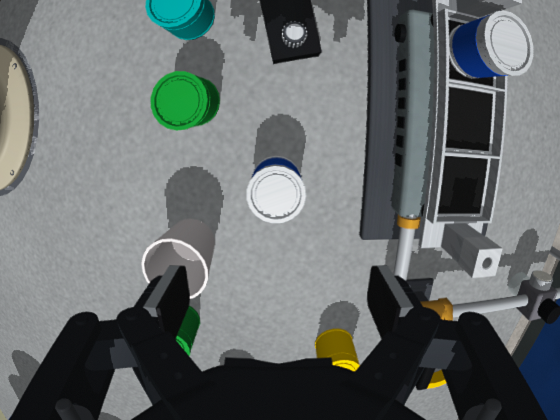

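Run:
```python
from h import *
import pickle; s=pickle.load(open('w5.pkl','rb'))
print(wray(s,(276,193),.066))
p=wray(s,(276,193),.066)
plan([(p[0],p[1],.12,8.5,3),(p[0],p[1],.025,8.5,3)])
```

```text
[ 0.44843256 -0.03837793]
--
dx 0.00 dy 3.24 dz -0.07 | a 0.0 0.0 -0.0
dx 0.00 dy 3.24 dz -0.07 | a 0.0 0.0 -0.0
dx 0.00 dy 3.24 dz -0.07 | a 0.0 0.0 -0.0
dx 0.00 dy 3.17 dz 0.00 | a 0.0 0.0 0.0
dx 0.00 dy 3.17 dz 0.00 | a 0.0 0.0 0.0
--
dx 0.00 dy 3.17 dz 0.00 | a 0.0 0.0 0.0
6 rows
```

Emit:
jog_arm(rows=[{"hand": 1,"dx": 0,"dy": 3.2,"dz": -0.1,"ax": 0,"ay": 0,"az": 0},{"hand": 1,"dx": 0,"dy": 3.2,"dz": -0.1,"ax": 0,"ay": 0,"az": 0},{"hand": 1,"dx": 0,"dy": 3.3,"dz": 0,"ax": 0,"ay": 0,"az": 0},{"hand": 1,"dx": 0,"dy": 3.2,"dz": 0,"ax": 0,"ay": 0,"az": 0},{"hand": 1,"dx": 0,"dy": 3.2,"dz": 0,"ax": 0,"ay": 0,"az": 0}])

```text
time_s: 12.17
position: [0.4482, -0.0384, 0.0549]
tool_rot: [[0.149, 0.001, 0.989], [-0.989, -0.0, 0.149], [0.0, -1.0, 0.001]]
ft_force: [0.5, -1.3, -0.2]
grip_width: 0.0855
```

Emit:
jog_arm(rows=[{"hand": 1,"dx": 0,"dy": 3.1,"dz": 0,"ax": 0,"ay": 0,"az": 0},{"hand": 1,"dx": 0,"dy": 0,"dz": 0,"ax": 0,"ay": 0,"az": 0},{"hand": 0,"dx": 0,"dy": 0,"dz": 0,"ax": 0,"ay": 0,"az": 0},{"hand": 0,"dx": 0,"dy": 0,"dz": 0,"ax": 0,"ay": 0,"az": 0},{"hand": 0,"dx": 0,"dy": 0,"dz": 0,"ax": 0,"ay": 0,"az": 0}])

```text
time_s: 12.58
position: [0.4491, -0.0391, 0.0272]
tool_rot: [[0.149, 0.003, 0.989], [-0.989, -0.001, 0.149], [0.002, -1.0, 0.003]]
ft_force: [0.2, 0.4, 1.3]
grip_width: 0.0552
```

Emit:
jog_arm(rows=[{"hand": 0,"dx": 0,"dy": 0,"dz": 0,"ax": 0,"ay": 0,"az": 0},{"hand": 0,"dx": 0,"dy": 0,"dz": 0,"ax": 0,"ay": 0,"az": 0},{"hand": 0,"dx": 0,"dy": 0,"dz": 0,"ax": 0,"ay": 0,"az": 0},{"hand": 0,"dx": 0,"dy": -3,"dz": 0,"ax": 0,"ay": 0,"az": 0},{"hand": 0,"dx": 0,"dy": -3,"dz": 0,"ax": 0,"ay": 0,"az": 0}])

```text
time_s: 13.0
position: [0.4474, -0.0387, 0.0863]
tool_rot: [[0.148, -0.002, 0.989], [-0.989, 0.001, 0.148], [-0.001, -1.0, -0.002]]
ft_force: [1.2, 0.5, -2.3]
grip_width: 0.0555
```

Emit:
jog_arm(rows=[{"hand": 0,"dx": 0,"dy": -3.5,"dz": 0,"ax": 0,"ay": 0,"az": 0},{"hand": 0,"dx": 0,"dy": -3.5,"dz": 0,"ax": 0,"ay": 0,"az": 0},{"hand": 0,"dx": 0,"dy": -3.5,"dz": 0,"ax": 0,"ay": 0,"az": 0},{"hand": 0,"dx": 0,"dy": 0,"dz": 0,"ax": 0,"ay": 0,"az": 0},{"hand": 0,"dx": 0,"dy": 0,"dz": 0,"ax": 0,"ay": 0,"az": 0}])

```text
time_s: 13.42
position: [0.4484, -0.039, 0.1923]
tool_rot: [[0.148, 0.005, 0.989], [-0.989, -0.002, 0.148], [0.002, -1.0, 0.004]]
ft_force: [-0.1, 0.1, -2.8]
grip_width: 0.0551
```

Run:
```python
from h import *
st()
plan([(.624,.0685,.19,8.5,6),(.624,.0685,.106,8.5,3)])
```

```text
t 13.42 p [ 0.4484 -0.039   0.1923] phi 8.54 down [ 0.0047 -0.0017] F [-0.1  0.1 -2.8] w 0.0551
--
dx -1.34 dy 0.05 dz 3.16 | a -0.0 0.0 0.0
dx -1.34 dy 0.05 dz 3.16 | a -0.0 0.0 0.0
dx -1.34 dy 0.05 dz 3.16 | a -0.0 0.0 0.0
dx -1.34 dy 0.04 dz 3.16 | a -0.0 0.0 0.0
dx -1.34 dy 0.04 dz 3.16 | a -0.0 0.0 0.0
--
dx -1.34 dy 0.04 dz 3.16 | a -0.0 0.0 0.0
dx 0.00 dy 2.80 dz 0.00 | a 0.0 0.0 0.0
dx 0.00 dy 2.80 dz 0.00 | a 0.0 0.0 0.0
dx 0.00 dy 2.80 dz 0.00 | a 0.0 0.0 0.0
9 rows
```

Emit:
jog_arm(rows=[{"hand": 0,"dx": -1.3,"dy": 0,"dz": 3.2,"ax": 0,"ay": 0,"az": 0},{"hand": 0,"dx": -1.3,"dy": 0,"dz": 3.2,"ax": 0,"ay": 0,"az": 0},{"hand": 0,"dx": -1.3,"dy": 0,"dz": 3.2,"ax": 0,"ay": 0,"az": 0},{"hand": 0,"dx": -1.3,"dy": 0,"dz": 3.2,"ax": 0,"ay": 0,"az": 0},{"hand": 0,"dx": -1.4,"dy": 0,"dz": 3.1,"ax": 0,"ay": 0,"az": 0}])

```text
time_s: 13.83
position: [0.596, 0.051, 0.1885]
tool_rot: [[0.148, -0.003, 0.989], [-0.989, 0.0, 0.148], [-0.001, -1.0, -0.003]]
ft_force: [0.4, -0.8, -1.7]
grip_width: 0.0553
```

Emit:
jog_arm(rows=[{"hand": 0,"dx": -1.4,"dy": 0,"dz": 3.1,"ax": 0,"ay": 0,"az": 0},{"hand": 0,"dx": 0,"dy": 0,"dz": 0,"ax": 0,"ay": 0,"az": 0},{"hand": 0,"dx": 0,"dy": 0,"dz": 0,"ax": 0,"ay": 0,"az": 0},{"hand": 0,"dx": 0,"dy": 0,"dz": 0,"ax": 0,"ay": 0,"az": 0},{"hand": 0,"dx": 0,"dy": 0,"dz": 0,"ax": 0,"ay": 0,"az": 0}])

```text
time_s: 14.25
position: [0.6231, 0.0678, 0.1898]
tool_rot: [[0.148, -0.002, 0.989], [-0.989, 0.0, 0.148], [-0.0, -1.0, -0.002]]
ft_force: [0.1, -0.6, -2.0]
grip_width: 0.0549
```

Run:
```python
from h import *
snap('wrist','w6.png');st()
plan([(.624,.0685,.106,8.5,3),(.624,.0685,.098,8.5,3)])
```

```text
t 14.3 p [0.6232 0.0677 0.1902] phi 8.48 down [-0.001  0.   ] F [-0.1  0.5 -1.3] w 0.0551
--
dx -0.02 dy 2.81 dz 0.03 | a 0.0 -0.0 -0.0
dx -0.02 dy 2.81 dz 0.03 | a 0.0 -0.0 -0.0
dx -0.02 dy 2.81 dz 0.03 | a 0.0 -0.0 -0.0
dx 0.00 dy 0.27 dz 0.00 | a 0.0 0.0 0.0
dx 0.00 dy 0.27 dz 0.00 | a 0.0 0.0 0.0
--
dx 0.00 dy 0.27 dz 0.00 | a 0.0 0.0 0.0
6 rows
```

View pics/w6.png

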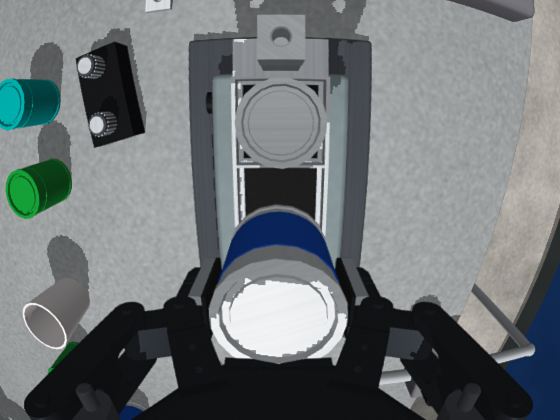

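Tin 1 stands centred in the left bay (281,122); the carried tin is over the middle one. Lower it.

Emit:
jog_arm(rows=[{"hand": 0,"dx": -0.1,"dy": 2.8,"dz": 0.1,"ax": 0,"ay": 0,"az": 0},{"hand": 0,"dx": 0,"dy": 2.8,"dz": 0,"ax": 0,"ay": 0,"az": 0},{"hand": 0,"dx": 0,"dy": 2.8,"dz": 0,"ax": 0,"ay": 0,"az": 0},{"hand": 0,"dx": 0,"dy": 0.4,"dz": 0,"ax": 0,"ay": 0,"az": 0},{"hand": 0,"dx": 0,"dy": 0.3,"dz": 0,"ax": 0,"ay": 0,"az": 0}])

```text
time_s: 14.72
position: [0.6242, 0.069, 0.0989]
tool_rot: [[0.148, -0.002, 0.989], [-0.989, 0.0, 0.148], [-0.0, -1.0, -0.002]]
ft_force: [0.4, -0.2, -1.5]
grip_width: 0.055
```

Emit:
jog_arm(rows=[{"hand": 0,"dx": 0,"dy": 0.2,"dz": 0,"ax": 0,"ay": 0,"az": 0},{"hand": 0,"dx": 0,"dy": 0.1,"dz": 0,"ax": 0,"ay": 0,"az": 0},{"hand": 0,"dx": 0,"dy": 0,"dz": 0,"ax": 0,"ay": 0,"az": 0},{"hand": 0,"dx": 0,"dy": 0,"dz": 0,"ax": 0,"ay": 0,"az": 0},{"hand": 0,"dx": 0,"dy": 0,"dz": 0,"ax": 0,"ay": 0,"az": 0}])

```text
time_s: 15.13
position: [0.6252, 0.0695, 0.0972]
tool_rot: [[0.148, 0.002, 0.989], [-0.989, -0.0, 0.148], [0.0, -1.0, 0.002]]
ft_force: [0.1, 0.0, 2.0]
grip_width: 0.0551
```

Contact felt. Release, go up, and go look at tin C.

Emit:
jog_arm(rows=[{"hand": 1,"dx": 0,"dy": 0,"dz": 0,"ax": 0,"ay": 0,"az": 0},{"hand": 1,"dx": 0,"dy": 0,"dz": 0,"ax": 0,"ay": 0,"az": 0},{"hand": 1,"dx": 0,"dy": 0,"dz": 0,"ax": 0,"ay": 0,"az": 0},{"hand": 1,"dx": 0,"dy": -2,"dz": 0,"ax": 0,"ay": 0,"az": 0},{"hand": 1,"dx": 0,"dy": -3.5,"dz": 0,"ax": 0,"ay": 0,"az": 0}])

```text
time_s: 15.55
position: [0.6233, 0.0695, 0.1485]
tool_rot: [[0.148, -0.008, 0.989], [-0.989, 0.001, 0.148], [-0.002, -1.0, -0.008]]
ft_force: [0.4, -0.1, -0.0]
grip_width: 0.0855
```

Emit:
jog_arm(rows=[{"hand": 1,"dx": 0,"dy": -3.5,"dz": 0,"ax": 0,"ay": 0,"az": 0},{"hand": 1,"dx": 0,"dy": -3,"dz": 0,"ax": 0,"ay": 0,"az": 0},{"hand": 1,"dx": 3.5,"dy": 0,"dz": -1,"ax": 0,"ay": 0,"az": 0},{"hand": 1,"dx": 3.5,"dy": 0,"dz": -1,"ax": 0,"ay": 0,"az": 0},{"hand": 1,"dx": 3.5,"dy": 0,"dz": -1,"ax": 0,"ay": 0,"az": 0}])

```text
time_s: 15.97
position: [0.6106, -0.0396, 0.2171]
tool_rot: [[0.15, 0.001, 0.989], [-0.989, -0.0, 0.15], [0.001, -1.0, 0.001]]
ft_force: [0.3, -0.4, -0.1]
grip_width: 0.0854
```

Emit:
jog_arm(rows=[{"hand": 1,"dx": 3.5,"dy": 0,"dz": -1,"ax": 0,"ay": 0,"az": 0},{"hand": 1,"dx": 3.5,"dy": 0,"dz": -1,"ax": 0,"ay": 0,"az": 0},{"hand": 1,"dx": 3.5,"dy": 0,"dz": -1,"ax": 0,"ay": 0,"az": 0},{"hand": 1,"dx": 3.5,"dy": 0,"dz": -1,"ax": 0,"ay": 0,"az": 0},{"hand": 1,"dx": 3.5,"dy": 0,"dz": -2,"ax": 0,"ay": 0,"az": 0}])

```text
time_s: 16.38
position: [0.5777, -0.2224, 0.2163]
tool_rot: [[0.149, 0.001, 0.989], [-0.989, -0.0, 0.149], [0.0, -1.0, 0.001]]
ft_force: [0.1, -1.9, 0.3]
grip_width: 0.0854
```

Run:
```python
from h import *
st()
plan([(.436,-.365,.21,8.5)])
```

```text
t 16.38 p [ 0.5777 -0.2224  0.2163] phi 8.57 down [ 0.0008 -0.0001] F [ 0.1 -1.9  0.3] w 0.0854
--
dx 2.00 dy 0.10 dz -2.69 | a -0.0 0.0 0.0
dx 2.00 dy 0.10 dz -2.69 | a -0.0 0.0 0.0
dx 2.00 dy 0.10 dz -2.69 | a -0.0 0.0 0.0
dx 2.00 dy 0.10 dz -2.69 | a -0.0 0.0 0.0
dx 2.00 dy 0.10 dz -2.69 | a -0.0 0.0 0.0
--
dx 2.00 dy 0.10 dz -2.69 | a -0.0 0.0 0.0
6 rows
```

Emit:
jog_arm(rows=[{"hand": 1,"dx": 2,"dy": 0,"dz": -2.7,"ax": 0,"ay": 0,"az": 0},{"hand": 1,"dx": 2,"dy": 0,"dz": -2.7,"ax": 0,"ay": 0,"az": 0},{"hand": 1,"dx": 2,"dy": 0,"dz": -2.7,"ax": 0,"ay": 0,"az": 0},{"hand": 1,"dx": 2,"dy": 0,"dz": -2.7,"ax": 0,"ay": 0,"az": 0},{"hand": 1,"dx": 2,"dy": 0,"dz": -2.7,"ax": 0,"ay": 0,"az": 0}])

```text
time_s: 16.8
position: [0.4575, -0.3407, 0.2166]
tool_rot: [[0.148, 0.0, 0.989], [-0.989, -0.0, 0.148], [0.0, -1.0, 0.0]]
ft_force: [0.2, 0.2, -0.7]
grip_width: 0.0854
```

Emit:
jog_arm(rows=[{"hand": 1,"dx": 2,"dy": 0,"dz": -2.7,"ax": 0,"ay": 0,"az": 0},{"hand": 1,"dx": 0,"dy": 0,"dz": 0,"ax": 0,"ay": 0,"az": 0},{"hand": 1,"dx": 0,"dy": 0,"dz": 0,"ax": 0,"ay": 0,"az": 0},{"hand": 1,"dx": 0,"dy": 0,"dz": 0,"ax": 0,"ay": 0,"az": 0},{"hand": 1,"dx": 0,"dy": 0,"dz": 0,"ax": 0,"ay": 0,"az": 0}])

```text
time_s: 17.22
position: [0.4356, -0.3628, 0.2164]
tool_rot: [[0.149, 0.0, 0.989], [-0.989, 0.0, 0.149], [-0.0, -1.0, 0.0]]
ft_force: [0.0, -0.4, -0.8]
grip_width: 0.0853
```

Run:
```python
from h import *
s,im=snap('wrist','w7.png');st()
import pickle; pickle.dump(s,open('w7.pkl','wb'))
```

```text
t 17.27 p [ 0.4357 -0.3627  0.2164] phi 8.61 down [0.0002 0.0001] F [-0.4 -0.1  0.3] w 0.0856
```

View pics/w7.png

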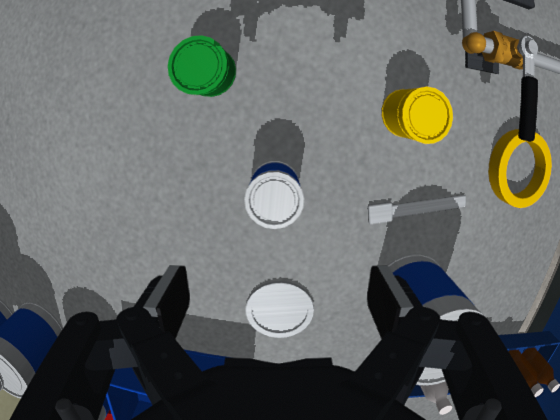

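Run:
```python
from h import *
import pickle; s=pickle.load(open('w7.pkl','rb'))
p=wray(s,(274,199),.066); print(p,'bigtin',ray('top',(280+636/4,130+175/4),.13),'lid',wray(s,(279,308),.006))
plan([(p[0],p[1],.12,8.5,3),(p[0],p[1],.025,8.5,3)])
```

```text
[ 0.43252482 -0.36900791] bigtin [ 0.63062573 -0.48679299] lid [ 0.4620847  -0.53110042]
--
dx 0.19 dy 3.21 dz -0.14 | a -0.0 0.0 -0.0
dx 0.19 dy 3.21 dz -0.14 | a -0.0 0.0 -0.0
dx 0.19 dy 3.21 dz -0.14 | a -0.0 0.0 -0.0
dx 0.00 dy 3.17 dz 0.00 | a 0.0 0.0 0.0
dx 0.00 dy 3.17 dz 0.00 | a 0.0 0.0 0.0
--
dx 0.00 dy 3.17 dz 0.00 | a 0.0 0.0 0.0
6 rows
```

Emit:
jog_arm(rows=[{"hand": 1,"dx": 0.2,"dy": 3.2,"dz": -0.1,"ax": 0,"ay": 0,"az": 0},{"hand": 1,"dx": 0.2,"dy": 3.2,"dz": -0.1,"ax": 0,"ay": 0,"az": 0},{"hand": 1,"dx": 0.2,"dy": 3.2,"dz": -0.1,"ax": 0,"ay": 0,"az": 0},{"hand": 1,"dx": 0,"dy": 3.2,"dz": 0,"ax": 0,"ay": 0,"az": 0},{"hand": 1,"dx": 0,"dy": 3.2,"dz": 0,"ax": 0,"ay": 0,"az": 0}])

```text
time_s: 17.68
position: [0.4336, -0.3691, 0.0551]
tool_rot: [[0.15, 0.0, 0.989], [-0.989, -0.0, 0.15], [0.001, -1.0, 0.0]]
ft_force: [0.2, -0.3, 0.0]
grip_width: 0.0856
```

Emit:
jog_arm(rows=[{"hand": 1,"dx": 0,"dy": 3.1,"dz": 0,"ax": 0,"ay": 0,"az": 0},{"hand": 1,"dx": 0,"dy": 0,"dz": 0,"ax": 0,"ay": 0,"az": 0},{"hand": 0,"dx": 0,"dy": 0,"dz": 0,"ax": 0,"ay": 0,"az": 0},{"hand": 0,"dx": 0,"dy": 0,"dz": 0,"ax": 0,"ay": 0,"az": 0},{"hand": 0,"dx": 0,"dy": 0,"dz": 0,"ax": 0,"ay": 0,"az": 0}])

```text
time_s: 18.1
position: [0.434, -0.3706, 0.0277]
tool_rot: [[0.149, 0.003, 0.989], [-0.989, -0.003, 0.149], [0.004, -1.0, 0.002]]
ft_force: [0.7, -0.1, -0.8]
grip_width: 0.0554
```

Emit:
jog_arm(rows=[{"hand": 0,"dx": 0,"dy": 0,"dz": 0,"ax": 0,"ay": 0,"az": 0},{"hand": 0,"dx": 0,"dy": 0,"dz": 0,"ax": 0,"ay": 0,"az": 0},{"hand": 0,"dx": 0,"dy": 0,"dz": 0,"ax": 0,"ay": 0,"az": 0},{"hand": 0,"dx": 0,"dy": -3,"dz": 0,"ax": 0,"ay": 0,"az": 0},{"hand": 0,"dx": 0,"dy": -3,"dz": 0,"ax": 0,"ay": 0,"az": 0}])

```text
time_s: 18.52
position: [0.4325, -0.3692, 0.086]
tool_rot: [[0.148, -0.001, 0.989], [-0.989, 0.002, 0.148], [-0.002, -1.0, -0.001]]
ft_force: [0.5, -0.5, -2.0]
grip_width: 0.055
```

Emit:
jog_arm(rows=[{"hand": 0,"dx": 0,"dy": -3.5,"dz": 0,"ax": 0,"ay": 0,"az": 0},{"hand": 0,"dx": 0,"dy": -3.5,"dz": 0,"ax": 0,"ay": 0,"az": 0},{"hand": 0,"dx": 0,"dy": -3.5,"dz": 0,"ax": 0,"ay": 0,"az": 0},{"hand": 0,"dx": 0,"dy": 0,"dz": 0,"ax": 0,"ay": 0,"az": 0},{"hand": 0,"dx": 0,"dy": 0,"dz": 0,"ax": 0,"ay": 0,"az": 0}])

```text
time_s: 18.93
position: [0.4333, -0.3702, 0.1928]
tool_rot: [[0.148, 0.003, 0.989], [-0.989, -0.004, 0.148], [0.004, -1.0, 0.002]]
ft_force: [0.8, -0.5, -2.1]
grip_width: 0.0553
```

Run:
```python
from h import *
st()
plan([(.6345,.0015,.195,8.5,12),(.634,.001,.106,8.5,3)])
```

```text
t 18.93 p [ 0.4333 -0.3702  0.1928] phi 8.53 down [ 0.0031 -0.0041] F [ 0.8 -0.5 -2.1] w 0.0553
--
dx -2.81 dy -0.03 dz 2.12 | a -0.0 0.0 0.0
dx -2.81 dy -0.02 dz 2.12 | a -0.0 0.0 0.0
dx -2.81 dy -0.02 dz 2.12 | a -0.0 0.0 0.0
dx -2.81 dy -0.02 dz 2.12 | a -0.0 0.0 0.0
dx -2.81 dy -0.02 dz 2.12 | a -0.0 0.0 0.0
--
dx -2.81 dy -0.02 dz 2.12 | a -0.0 0.0 0.0
dx -2.81 dy -0.02 dz 2.12 | a -0.0 0.0 0.0
dx -2.81 dy -0.02 dz 2.12 | a -0.0 0.0 0.0
dx -2.82 dy -0.02 dz 2.12 | a -0.0 0.0 0.0
dx -2.82 dy -0.02 dz 2.12 | a -0.0 0.0 0.0
--
dx -2.82 dy -0.02 dz 2.12 | a -0.0 0.0 0.0
dx -2.82 dy -0.02 dz 2.12 | a -0.0 0.0 0.0
dx 0.01 dy 2.97 dz -0.02 | a 0.0 0.0 0.0
dx 0.01 dy 2.97 dz -0.02 | a 0.0 0.0 0.0
dx 0.01 dy 2.97 dz -0.02 | a 0.0 0.0 0.0
15 rows
```

Emit:
jog_arm(rows=[{"hand": 0,"dx": -2.8,"dy": 0,"dz": 2.1,"ax": 0,"ay": 0,"az": 0},{"hand": 0,"dx": -2.8,"dy": 0,"dz": 2.1,"ax": 0,"ay": 0,"az": 0},{"hand": 0,"dx": -2.8,"dy": 0,"dz": 2.1,"ax": 0,"ay": 0,"az": 0},{"hand": 0,"dx": -2.8,"dy": 0,"dz": 2.1,"ax": 0,"ay": 0,"az": 0},{"hand": 0,"dx": -2.8,"dy": 0,"dz": 2.1,"ax": 0,"ay": 0,"az": 0}])

```text
time_s: 19.35
position: [0.5159, -0.2139, 0.1891]
tool_rot: [[0.148, -0.002, 0.989], [-0.989, 0.001, 0.148], [-0.002, -1.0, -0.002]]
ft_force: [0.1, -0.5, -1.4]
grip_width: 0.0553
```

Emit:
jog_arm(rows=[{"hand": 0,"dx": -2.8,"dy": 0,"dz": 2.1,"ax": 0,"ay": 0,"az": 0},{"hand": 0,"dx": -2.8,"dy": 0,"dz": 2.1,"ax": 0,"ay": 0,"az": 0},{"hand": 0,"dx": -2.8,"dy": 0,"dz": 2.1,"ax": 0,"ay": 0,"az": 0},{"hand": 0,"dx": -2.8,"dy": 0,"dz": 2.1,"ax": 0,"ay": 0,"az": 0},{"hand": 0,"dx": -2.8,"dy": 0,"dz": 2.2,"ax": 0,"ay": 0,"az": 0}])

```text
time_s: 19.77
position: [0.5999, -0.0598, 0.1889]
tool_rot: [[0.148, -0.003, 0.989], [-0.989, 0.001, 0.148], [-0.001, -1.0, -0.003]]
ft_force: [0.2, -1.0, -1.9]
grip_width: 0.0554
```

Emit:
jog_arm(rows=[{"hand": 0,"dx": -2.8,"dy": 0,"dz": 2.2,"ax": 0,"ay": 0,"az": 0},{"hand": 0,"dx": -2.9,"dy": 0,"dz": 2.2,"ax": 0,"ay": 0,"az": 0},{"hand": 0,"dx": 0,"dy": 0,"dz": 0,"ax": 0,"ay": 0,"az": 0},{"hand": 0,"dx": 0,"dy": 0,"dz": 0,"ax": 0,"ay": 0,"az": 0},{"hand": 0,"dx": 0,"dy": 0,"dz": 0,"ax": 0,"ay": 0,"az": 0}])

```text
time_s: 20.18
position: [0.6345, 0.0012, 0.1891]
tool_rot: [[0.149, -0.003, 0.989], [-0.989, 0.0, 0.149], [-0.001, -1.0, -0.002]]
ft_force: [0.3, -0.5, -2.7]
grip_width: 0.0547
```

Run:
```python
from h import *
snap('wrist','w8.png');st()
plan([(.6345,.0015,.106,8.5,3),(.6345,.0015,.097,8.5,3)])
```

```text
t 20.23 p [6.345e-01 6.000e-04 1.894e-01] phi 8.49 down [-0.002   0.0001] F [-0.4 -0.3 -2.1] w 0.0552
--
dx -0.03 dy 2.78 dz 0.01 | a 0.0 -0.0 -0.0
dx -0.03 dy 2.78 dz 0.01 | a 0.0 -0.0 -0.0
dx -0.03 dy 2.78 dz 0.01 | a 0.0 -0.0 -0.0
dx 0.00 dy 0.30 dz 0.00 | a 0.0 0.0 0.0
dx 0.00 dy 0.30 dz 0.00 | a 0.0 0.0 0.0
--
dx 0.00 dy 0.30 dz 0.00 | a 0.0 0.0 0.0
6 rows
```

View pics/w8.png

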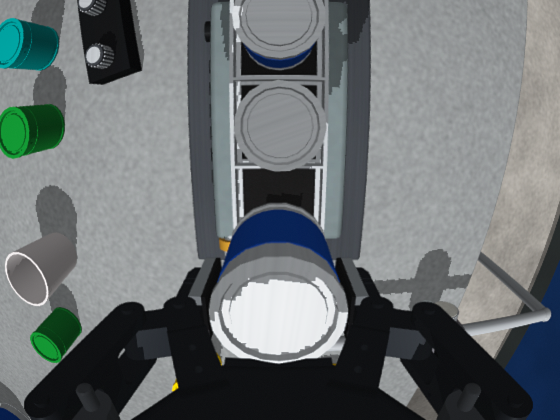

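Emit:
jog_arm(rows=[{"hand": 0,"dx": -0.1,"dy": 2.8,"dz": 0,"ax": 0,"ay": 0,"az": 0},{"hand": 0,"dx": 0,"dy": 2.8,"dz": 0,"ax": 0,"ay": 0,"az": 0},{"hand": 0,"dx": 0,"dy": 2.7,"dz": 0,"ax": 0,"ay": 0,"az": 0},{"hand": 0,"dx": 0,"dy": 0.4,"dz": 0,"ax": 0,"ay": 0,"az": 0},{"hand": 0,"dx": 0,"dy": 0.3,"dz": 0,"ax": 0,"ay": 0,"az": 0}])

```text
time_s: 20.65
position: [0.6343, 0.0013, 0.0995]
tool_rot: [[0.147, -0.003, 0.989], [-0.989, 0.0, 0.147], [-0.001, -1.0, -0.002]]
ft_force: [-0.0, -0.1, -2.2]
grip_width: 0.055
```

Emit:
jog_arm(rows=[{"hand": 0,"dx": 0,"dy": 0.2,"dz": 0,"ax": 0,"ay": 0,"az": 0},{"hand": 0,"dx": 0,"dy": 0.1,"dz": 0,"ax": 0,"ay": 0,"az": 0},{"hand": 0,"dx": 0,"dy": 0,"dz": 0,"ax": 0,"ay": 0,"az": 0},{"hand": 0,"dx": 0,"dy": 0,"dz": 0,"ax": 0,"ay": 0,"az": 0},{"hand": 0,"dx": 0,"dy": 0,"dz": 0,"ax": 0,"ay": 0,"az": 0}])

```text
time_s: 21.07
position: [0.6353, 0.0022, 0.0982]
tool_rot: [[0.148, 0.001, 0.989], [-0.989, -0.0, 0.148], [0.0, -1.0, 0.001]]
ft_force: [0.0, -0.7, -1.4]
grip_width: 0.055
```

Emit:
jog_arm(rows=[{"hand": 0,"dx": 0,"dy": 0.1,"dz": 0,"ax": 0,"ay": 0,"az": 0},{"hand": 0,"dx": 0,"dy": 0.1,"dz": 0,"ax": 0,"ay": 0,"az": 0},{"hand": 0,"dx": 0,"dy": 0,"dz": 0,"ax": 0,"ay": 0,"az": 0},{"hand": 0,"dx": 0,"dy": 0,"dz": 0,"ax": 0,"ay": 0,"az": 0},{"hand": 0,"dx": 0,"dy": 0,"dz": 0,"ax": 0,"ay": 0,"az": 0}])

```text
time_s: 21.48
position: [0.6353, 0.0023, 0.0977]
tool_rot: [[0.149, 0.002, 0.989], [-0.989, -0.001, 0.149], [0.001, -1.0, 0.002]]
ft_force: [-3.4, 1.4, 11.6]
grip_width: 0.0552
```

Emit:
jog_arm(rows=[{"hand": 1,"dx": 0,"dy": 0,"dz": 0,"ax": 0,"ay": 0,"az": 0},{"hand": 1,"dx": 0,"dy": 0,"dz": 0,"ax": 0,"ay": 0,"az": 0},{"hand": 1,"dx": 0,"dy": 0,"dz": 0,"ax": 0,"ay": 0,"az": 0},{"hand": 1,"dx": 0,"dy": -1,"dz": 0,"ax": 0,"ay": 0,"az": 0},{"hand": 1,"dx": 0,"dy": -3,"dz": 0,"ax": 0,"ay": 0,"az": 0}])

```text
time_s: 21.9
position: [0.6332, 0.0024, 0.1322]
tool_rot: [[0.148, -0.008, 0.989], [-0.989, 0.001, 0.148], [-0.003, -1.0, -0.008]]
ft_force: [-0.0, 0.1, 0.0]
grip_width: 0.0855
```

Emit:
jog_arm(rows=[{"hand": 1,"dx": 0,"dy": -3.5,"dz": 0,"ax": 0,"ay": 0,"az": 0},{"hand": 1,"dx": 0,"dy": -3.5,"dz": 0,"ax": 0,"ay": 0,"az": 0},{"hand": 1,"dx": 0,"dy": -3.5,"dz": 0,"ax": 0,"ay": 0,"az": 0},{"hand": 1,"dx": 0,"dy": 0,"dz": 0,"ax": 0,"ay": 0,"az": 0},{"hand": 1,"dx": 0,"dy": 0,"dz": 0,"ax": 0,"ay": 0,"az": 0}])

```text
time_s: 22.32
position: [0.6355, 0.0022, 0.243]
tool_rot: [[0.148, 0.005, 0.989], [-0.989, -0.001, 0.148], [0.002, -1.0, 0.005]]
ft_force: [-0.5, 0.1, -0.4]
grip_width: 0.0856
```

Run:
```python
from h import *
st(); print(status.observe()['q'])
plan([(.640,-.055,.25,8.5)])
```

```text
t 22.32 p [0.6355 0.0022 0.243 ] phi 8.53 down [ 0.0048 -0.0008] F [-0.5  0.1 -0.4] w 0.0856
[-1.04592508e+01  3.01760508e+01  5.83535042e+01  2.76504357e-03
  9.11922019e+01 -1.89892259e+01]
--
dx 2.86 dy -0.35 dz -0.20 | a -0.1 0.0 0.0
dx 2.86 dy -0.35 dz -0.20 | a -0.1 0.0 0.0
2 rows
```

Emit:
jog_arm(rows=[{"hand": 1,"dx": 2.8,"dy": -0.3,"dz": -0.2,"ax": 0,"ay": 0,"az": 0},{"hand": 1,"dx": 2.9,"dy": -0.3,"dz": -0.2,"ax": 0,"ay": 0,"az": 0},{"hand": 1,"dx": 0,"dy": 0,"dz": 0,"ax": 0,"ay": 0,"az": 0},{"hand": 1,"dx": 0,"dy": 0,"dz": 0,"ax": 0,"ay": 0,"az": 0},{"hand": 1,"dx": 0,"dy": 0,"dz": 0,"ax": 0,"ay": 0,"az": 0}])

```text
time_s: 22.73
position: [0.6391, -0.0544, 0.2453]
tool_rot: [[0.148, -0.002, 0.989], [-0.989, 0.001, 0.148], [-0.001, -1.0, -0.002]]
ft_force: [-0.6, 0.3, 0.8]
grip_width: 0.0857
```

Run:
```python
from h import *
import pickle
s,im=snap('wrist','v1.png');st(); pickle.dump(s,open('v1.pkl','wb'))
cv2.imwrite('pics/v1c.png',cv2.resize(im[120:270,180:380,::-1],(800,600)))
plan([(.640,-.055,.25,-81.5)])
```

```text
t 22.78 p [ 0.6392 -0.054   0.2455] phi 8.56 down [-0.0016  0.0007] F [-0.4  0.2  0.3] w 0.0852
--
dx 0.01 dy -0.03 dz 0.00 | a 0.0 6.4 0.0
dx 0.01 dy -0.03 dz 0.01 | a 0.0 6.4 0.0
dx 0.01 dy -0.03 dz 0.01 | a 0.0 6.4 0.0
dx 0.01 dy -0.03 dz 0.01 | a 0.0 6.4 0.0
dx 0.00 dy -0.03 dz 0.01 | a 0.0 6.4 0.0
--
dx 0.00 dy -0.03 dz 0.01 | a 0.0 6.4 0.0
dx 0.00 dy -0.03 dz 0.01 | a 0.0 6.4 0.0
dx 0.00 dy -0.03 dz 0.01 | a 0.0 6.4 0.0
dx 0.00 dy -0.03 dz 0.01 | a 0.0 6.4 0.0
dx 0.00 dy -0.03 dz 0.01 | a 0.0 6.4 0.0
--
dx -0.00 dy -0.03 dz 0.01 | a 0.0 6.4 0.0
dx -0.00 dy -0.03 dz 0.01 | a 0.0 6.4 0.0
dx -0.00 dy -0.03 dz 0.01 | a 0.0 6.4 0.0
dx -0.00 dy -0.03 dz 0.01 | a 0.0 6.4 0.0
14 rows
```

View pics/v1c.png

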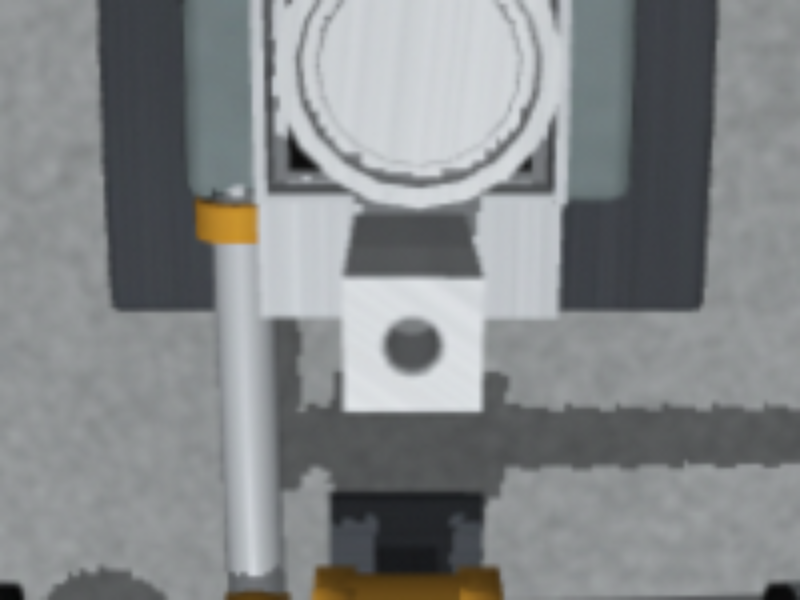

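Emit:
jog_arm(rows=[{"hand": 1,"dx": 0,"dy": 0,"dz": 0,"ax": 0,"ay": 6.5,"az": 0},{"hand": 1,"dx": 0,"dy": 0,"dz": 0,"ax": 0,"ay": 6.5,"az": 0},{"hand": 1,"dx": 0,"dy": 0,"dz": 0,"ax": 0,"ay": 6.5,"az": 0},{"hand": 1,"dx": 0,"dy": 0,"dz": 0,"ax": 0,"ay": 6.5,"az": 0},{"hand": 1,"dx": 0,"dy": 0,"dz": 0,"ax": 0,"ay": 6.5,"az": 0}])

```text
time_s: 23.2
position: [0.6393, -0.0535, 0.246]
tool_rot: [[-0.41, -0.001, 0.912], [-0.912, 0.0, -0.41], [0.0, -1.0, -0.001]]
ft_force: [-0.8, -0.6, 0.4]
grip_width: 0.0853
```

Emit:
jog_arm(rows=[{"hand": 1,"dx": 0,"dy": 0,"dz": 0,"ax": 0,"ay": 6.5,"az": 0},{"hand": 1,"dx": 0,"dy": 0,"dz": 0,"ax": 0,"ay": 6.5,"az": 0},{"hand": 1,"dx": 0,"dy": 0,"dz": 0,"ax": 0,"ay": 6.5,"az": 0},{"hand": 1,"dx": 0,"dy": 0,"dz": 0,"ax": 0,"ay": 6.5,"az": 0},{"hand": 1,"dx": 0,"dy": 0,"dz": 0,"ax": 0,"ay": 6.5,"az": 0}])

```text
time_s: 23.62
position: [0.6393, -0.0535, 0.246]
tool_rot: [[-0.836, -0.001, 0.549], [-0.549, 0.0, -0.836], [0.0, -1.0, -0.001]]
ft_force: [-0.6, 0.2, -0.0]
grip_width: 0.0855
```

Emit:
jog_arm(rows=[{"hand": 1,"dx": 0,"dy": 0,"dz": 0,"ax": 0,"ay": 6.5,"az": 0},{"hand": 1,"dx": 0,"dy": 0,"dz": 0,"ax": 0,"ay": 6.5,"az": 0},{"hand": 1,"dx": 0,"dy": 0,"dz": 0,"ax": 0,"ay": 6,"az": 0},{"hand": 1,"dx": 0,"dy": 0,"dz": 0,"ax": 0,"ay": 6,"az": 0},{"hand": 1,"dx": 0,"dy": 0,"dz": 0,"ax": 0,"ay": 0,"az": 0}])

```text
time_s: 24.03
position: [0.6393, -0.0536, 0.246]
tool_rot: [[-0.989, -0.001, 0.146], [-0.146, 0.0, -0.989], [0.001, -1.0, -0.0]]
ft_force: [0.7, 0.4, 0.2]
grip_width: 0.0856
```

Emit:
jog_arm(rows=[{"hand": 1,"dx": 0,"dy": 0,"dz": 0,"ax": 0,"ay": 0,"az": 0},{"hand": 1,"dx": 0,"dy": 0,"dz": 0,"ax": 0,"ay": 0,"az": 0},{"hand": 1,"dx": 0,"dy": 0,"dz": 0,"ax": 0,"ay": 0,"az": 0},{"hand": 1,"dx": 0,"dy": 0,"dz": 0,"ax": 0,"ay": 0,"az": 0},{"hand": 1,"dx": 0,"dy": 0,"dz": 0,"ax": 0,"ay": 0,"az": 0}])

```text
time_s: 24.45
position: [0.6395, -0.0547, 0.2463]
tool_rot: [[-0.989, -0.0, 0.149], [-0.149, 0.0, -0.989], [0.0, -1.0, -0.0]]
ft_force: [1.1, 0.0, -0.1]
grip_width: 0.0855
```

Run:
```python
from h import *
import pickle
s,im=snap('wrist','v2.png');st(); pickle.dump(s,open('v2.pkl','wb'))
cv2.imwrite('pics/v2c.png',cv2.resize(im[120:270,180:380,::-1],(800,600)))
```

```text
t 24.5 p [ 0.6395 -0.0547  0.2463] phi -81.43 down [-0.  0.] F [-0.2 -0.8  0.4] w 0.0855
```

View pics/v2c.png

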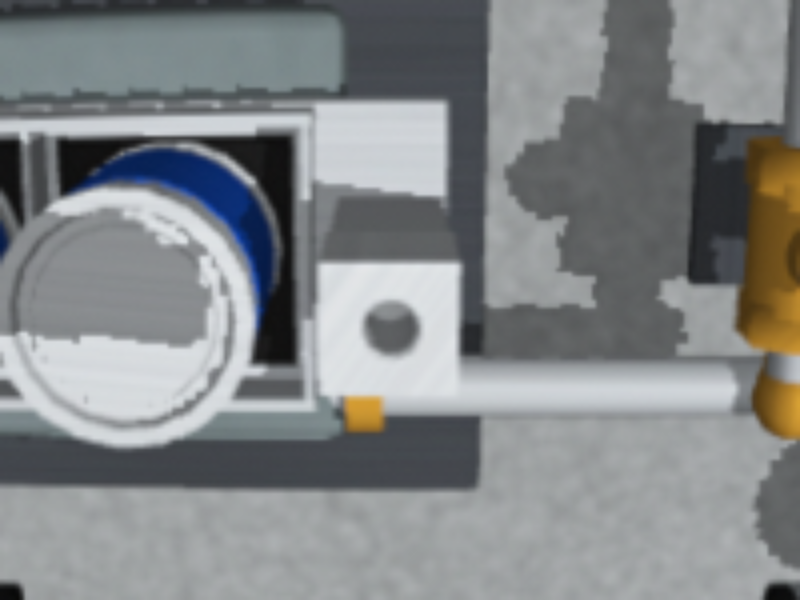

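Run:
```python
from h import *
import pickle
s1=pickle.load(open('v1.pkl','rb'));s2=pickle.load(open('v2.pkl','rb'))
m1=wray(s1,(282.9,206.1),.139);m2=wray(s2,(277.6,201.6),.139)
A=Rphi(8.56)[:2][:,[0,2]];B=Rphi(-81.43)[:2][:,[0,2]]
b=np.linalg.solve(A-B,m1-m2); print(m1,m2,'bias tool x,z',b,'P',m1-A@b)
print('w4 L corrected', wray(pickle.load(open('w4.pkl','rb')),(284.8,144.3),.139)-A@b)
plan([(.607,.188,.246,8.5)])
```

```text
[ 0.64226757 -0.05368338] [ 0.64287186 -0.0532912 ] bias tool x,z [-0.00017909 -0.00047693] P [ 0.64276584 -0.05378949]
w4 L corrected [0.60692804 0.18873797]
--
dx -0.03 dy 0.00 dz -1.75 | a 0.0 -6.4 -0.0
dx -0.22 dy 0.00 dz -1.73 | a 0.0 -6.4 -0.0
dx -0.42 dy 0.00 dz -1.70 | a 0.0 -6.4 -0.0
dx -0.60 dy 0.00 dz -1.64 | a 0.0 -6.4 -0.0
dx -0.78 dy 0.00 dz -1.56 | a 0.0 -6.4 -0.0
--
dx -0.95 dy 0.00 dz -1.47 | a 0.0 -6.4 -0.0
dx -1.11 dy 0.00 dz -1.35 | a 0.0 -6.4 -0.0
dx -1.26 dy 0.00 dz -1.22 | a 0.0 -6.4 -0.0
dx -1.38 dy 0.00 dz -1.07 | a 0.0 -6.4 -0.0
dx -1.50 dy 0.00 dz -0.91 | a 0.0 -6.4 -0.0
--
dx -1.59 dy 0.00 dz -0.73 | a 0.0 -6.4 -0.0
dx -1.66 dy 0.00 dz -0.55 | a 0.0 -6.4 -0.0
dx -1.71 dy 0.00 dz -0.36 | a 0.0 -6.4 -0.0
dx -1.74 dy 0.00 dz -0.17 | a 0.0 -6.4 -0.0
14 rows
```

Emit:
jog_arm(rows=[{"hand": 1,"dx": 0,"dy": 0,"dz": -1.7,"ax": 0,"ay": -6.4,"az": 0},{"hand": 1,"dx": -0.2,"dy": 0,"dz": -1.7,"ax": 0,"ay": -6.4,"az": 0},{"hand": 1,"dx": -0.4,"dy": 0,"dz": -1.7,"ax": 0,"ay": -6.4,"az": 0},{"hand": 1,"dx": -0.6,"dy": 0,"dz": -1.6,"ax": 0,"ay": -6.4,"az": 0},{"hand": 1,"dx": -0.8,"dy": 0,"dz": -1.6,"ax": 0,"ay": -6.4,"az": 0}])

```text
time_s: 24.92
position: [0.6274, 0.0316, 0.2464]
tool_rot: [[-0.756, 0.0, 0.654], [-0.654, -0.0, -0.756], [-0.0, -1.0, 0.0]]
ft_force: [-0.5, -0.5, 0.3]
grip_width: 0.0855
```

Emit:
jog_arm(rows=[{"hand": 1,"dx": -1.0,"dy": 0,"dz": -1.5,"ax": 0,"ay": -6.4,"az": 0},{"hand": 1,"dx": -1.1,"dy": 0,"dz": -1.3,"ax": 0,"ay": -6.4,"az": 0},{"hand": 1,"dx": -1.3,"dy": 0,"dz": -1.2,"ax": 0,"ay": -6.4,"az": 0},{"hand": 1,"dx": -1.4,"dy": 0,"dz": -1.1,"ax": 0,"ay": -6.4,"az": 0},{"hand": 1,"dx": -1.5,"dy": 0,"dz": -0.9,"ax": 0,"ay": -6.4,"az": 0}])

```text
time_s: 25.33
position: [0.6168, 0.1192, 0.2464]
tool_rot: [[-0.295, 0.0, 0.956], [-0.956, -0.0, -0.295], [-0.0, -1.0, 0.0]]
ft_force: [0.3, -0.5, 0.3]
grip_width: 0.0851
```

Emit:
jog_arm(rows=[{"hand": 1,"dx": -1.6,"dy": 0,"dz": -0.7,"ax": 0,"ay": -6.5,"az": 0},{"hand": 1,"dx": -1.7,"dy": 0,"dz": -0.6,"ax": 0,"ay": -6.5,"az": 0},{"hand": 1,"dx": -1.7,"dy": 0,"dz": -0.4,"ax": 0,"ay": -6.5,"az": 0},{"hand": 1,"dx": -1.7,"dy": 0,"dz": -0.2,"ax": 0,"ay": -6.5,"az": 0},{"hand": 1,"dx": 0,"dy": 0,"dz": 0,"ax": 0,"ay": 0,"az": 0}])

```text
time_s: 25.75
position: [0.6065, 0.1904, 0.2463]
tool_rot: [[0.156, -0.0, 0.988], [-0.988, 0.001, 0.156], [-0.001, -1.0, 0.0]]
ft_force: [0.2, 0.5, 0.6]
grip_width: 0.0857
```

Emit:
jog_arm(rows=[{"hand": 1,"dx": 0,"dy": 0,"dz": 0,"ax": 0,"ay": 0,"az": 0},{"hand": 1,"dx": 0,"dy": 0,"dz": 0,"ax": 0,"ay": 0,"az": 0},{"hand": 1,"dx": 0,"dy": 0,"dz": 0,"ax": 0,"ay": 0,"az": 0},{"hand": 1,"dx": 0,"dy": 0,"dz": 0,"ax": 0,"ay": 0,"az": 0},{"hand": 1,"dx": 0,"dy": 0,"dz": 0,"ax": 0,"ay": 0,"az": 0}])

```text
time_s: 26.17
position: [0.6073, 0.1871, 0.2463]
tool_rot: [[0.147, -0.0, 0.989], [-0.989, -0.0, 0.147], [0.0, -1.0, -0.0]]
ft_force: [-0.6, -0.2, -0.3]
grip_width: 0.0852
```

Run:
```python
from h import *
import pickle
s,im=snap('wrist','v3.png');st(); pickle.dump(s,open('v3.pkl','wb'))
cv2.imwrite('pics/v3c.png',cv2.resize(im[120:270,180:380,::-1],(800,600)))
plan([(.4507,.3738,.24,8.2)])
```

```text
t 26.22 p [0.6073 0.1872 0.2463] phi 8.46 down [ 0. -0.] F [ 0.9 -0.8 -0.4] w 0.0853
--
dx -2.97 dy 0.09 dz -1.82 | a -0.0 0.0 0.0
dx -2.96 dy 0.09 dz -1.82 | a -0.0 0.0 0.0
dx -2.96 dy 0.09 dz -1.82 | a -0.0 0.0 0.0
dx -2.96 dy 0.09 dz -1.83 | a -0.0 0.0 0.0
dx -2.96 dy 0.09 dz -1.83 | a -0.0 0.0 0.0
--
dx -2.96 dy 0.09 dz -1.83 | a -0.0 0.0 0.0
dx -2.96 dy 0.09 dz -1.83 | a -0.0 0.0 0.0
7 rows
```

View pics/v3.png

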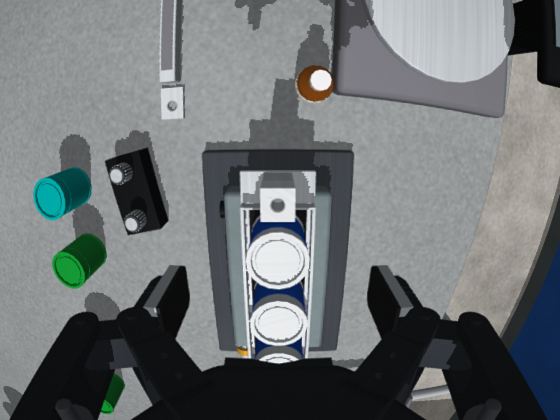

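View pics/v3c.png

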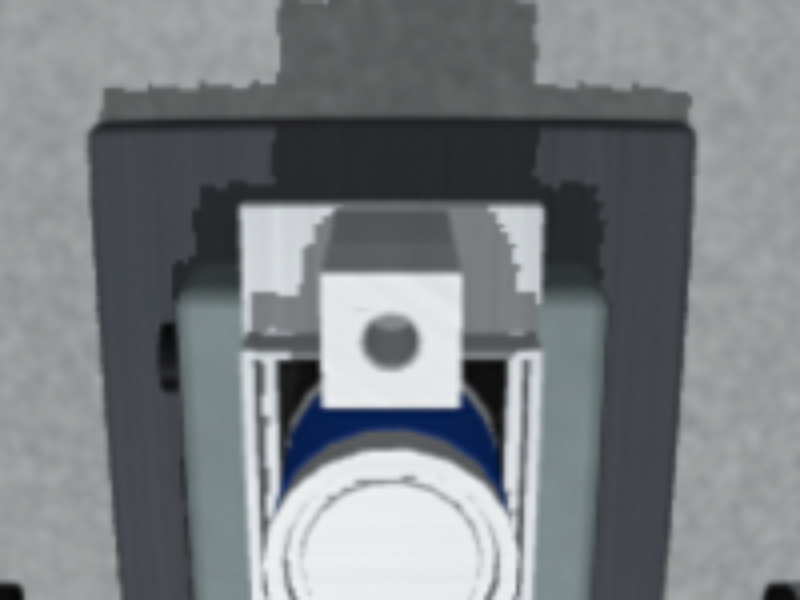

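Run:
```python
from h import *
import pickle
s=pickle.load(open('v3.pkl','rb')); A=Rphi(8.5)[:2][:,[0,2]]; b=np.array([-.00018,-.00048])
L=wray(s,(277.1,205.1),.139)-A@b; R=np.array([.64277,-.05379]); d=L-R
print(L,np.linalg.norm(d),np.degrees(np.arctan2(-d[0],d[1])),(L+R)/2)
plan([(.467,.256,.20,8.5)])
```

```text
[0.60660837 0.18837897] 0.24485398379981732 8.492880986714267 [0.62468918 0.06729448]
--
dx -1.77 dy 0.93 dz -2.57 | a -0.0 -0.0 0.0
dx -1.77 dy 0.93 dz -2.57 | a -0.0 -0.0 0.0
dx -1.77 dy 0.93 dz -2.57 | a -0.0 -0.0 0.0
dx -1.77 dy 0.93 dz -2.57 | a -0.0 -0.0 0.0
dx -1.77 dy 0.93 dz -2.57 | a -0.0 -0.0 0.0
5 rows
```

Emit:
jog_arm(rows=[{"hand": 1,"dx": -1.8,"dy": 0.9,"dz": -2.6,"ax": 0,"ay": 0,"az": 0},{"hand": 1,"dx": -1.8,"dy": 0.9,"dz": -2.6,"ax": 0,"ay": 0,"az": 0},{"hand": 1,"dx": -1.8,"dy": 0.9,"dz": -2.6,"ax": 0,"ay": 0,"az": 0},{"hand": 1,"dx": -1.7,"dy": 0.9,"dz": -2.5,"ax": 0,"ay": 0,"az": 0},{"hand": 1,"dx": -1.7,"dy": 0.9,"dz": -2.5,"ax": 0,"ay": 0,"az": 0}])

```text
time_s: 26.63
position: [0.4662, 0.256, 0.2011]
tool_rot: [[0.147, 0.0, 0.989], [-0.989, 0.0, 0.147], [-0.0, -1.0, 0.0]]
ft_force: [0.2, 0.2, 0.4]
grip_width: 0.0853
```

Emit:
jog_arm(rows=[{"hand": 1,"dx": 0,"dy": 0,"dz": 0,"ax": 0,"ay": 0,"az": 0},{"hand": 1,"dx": 0,"dy": 0,"dz": 0,"ax": 0,"ay": 0,"az": 0},{"hand": 1,"dx": 0,"dy": 0,"dz": 0,"ax": 0,"ay": 0,"az": 0},{"hand": 1,"dx": 0,"dy": 0,"dz": 0,"ax": 0,"ay": 0,"az": 0},{"hand": 1,"dx": 0,"dy": 0,"dz": 0,"ax": 0,"ay": 0,"az": 0}])

```text
time_s: 27.05
position: [0.4686, 0.2553, 0.2014]
tool_rot: [[0.147, 0.001, 0.989], [-0.989, 0.0, 0.147], [0.0, -1.0, 0.001]]
ft_force: [0.1, 0.5, -0.4]
grip_width: 0.085
```

Run:
```python
from h import *
import pickle
s,im=snap('wrist','v4.png');st(); pickle.dump(s,open('v4.pkl','wb'))
cv2.imwrite('pics/v4c.png',cv2.resize(im[120:270,180:380,::-1],(800,600)))
plan([(.4337,.493,.20,8.5)])
```

```text
t 27.1 p [0.4685 0.2554 0.2014] phi 8.46 down [0.0004 0.0001] F [-0.3 -0.6 -0.6] w 0.0856
--
dx -3.43 dy 0.02 dz 0.01 | a -0.0 -0.0 -0.0
dx -3.43 dy 0.02 dz 0.01 | a -0.0 -0.0 -0.0
dx -3.43 dy 0.02 dz 0.01 | a -0.0 -0.0 -0.0
dx -3.43 dy 0.02 dz 0.01 | a -0.0 -0.0 -0.0
dx -3.43 dy 0.02 dz 0.01 | a -0.0 -0.0 -0.0
--
dx -3.43 dy 0.02 dz 0.01 | a -0.0 -0.0 -0.0
dx -3.43 dy 0.02 dz 0.01 | a -0.0 -0.0 -0.0
7 rows
```

View pics/v4.png

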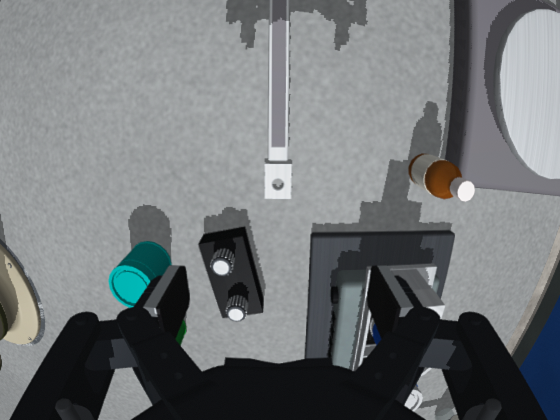

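View pics/v4c.png

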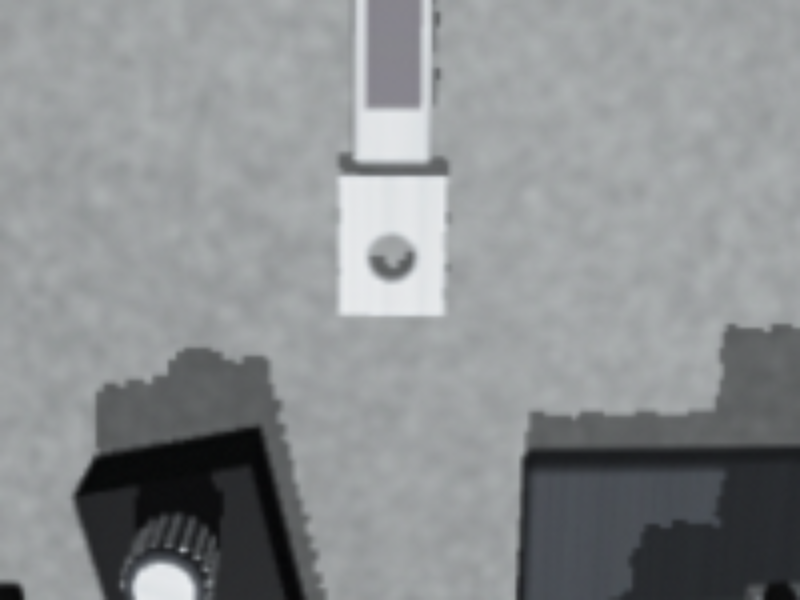

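Emit:
jog_arm(rows=[{"hand": 1,"dx": -3.4,"dy": 0,"dz": 0,"ax": 0,"ay": 0,"az": 0},{"hand": 1,"dx": -3.4,"dy": 0,"dz": 0,"ax": 0,"ay": 0,"az": 0},{"hand": 1,"dx": -3.4,"dy": 0,"dz": 0,"ax": 0,"ay": 0,"az": 0},{"hand": 1,"dx": -3.4,"dy": 0,"dz": 0,"ax": 0,"ay": 0,"az": 0},{"hand": 1,"dx": -3.4,"dy": 0,"dz": 0,"ax": 0,"ay": 0,"az": 0}])

```text
time_s: 27.52
position: [0.4425, 0.4253, 0.2013]
tool_rot: [[0.147, 0.0, 0.989], [-0.989, 0.0, 0.147], [-0.0, -1.0, 0.0]]
ft_force: [-0.1, -0.5, 0.1]
grip_width: 0.0853
```

Emit:
jog_arm(rows=[{"hand": 1,"dx": -3.5,"dy": 0,"dz": 0,"ax": 0,"ay": 0,"az": 0},{"hand": 1,"dx": -3.5,"dy": 0,"dz": 0,"ax": 0,"ay": 0,"az": 0},{"hand": 1,"dx": 0,"dy": 0,"dz": 0,"ax": 0,"ay": 0,"az": 0},{"hand": 1,"dx": 0,"dy": 0,"dz": 0,"ax": 0,"ay": 0,"az": 0},{"hand": 1,"dx": 0,"dy": 0,"dz": 0,"ax": 0,"ay": 0,"az": 0}])

```text
time_s: 27.93
position: [0.4324, 0.4927, 0.201]
tool_rot: [[0.148, -0.0, 0.989], [-0.989, -0.001, 0.148], [0.001, -1.0, -0.0]]
ft_force: [-0.4, 0.2, 0.0]
grip_width: 0.0856
```

Run:
```python
from h import *
import pickle
s,im=snap('wrist','v5.png');st(); pickle.dump(s,open('v5.pkl','wb'))
cv2.imwrite('pics/v5c.png',cv2.resize(im[120:270,180:380,::-1],(800,600)))
```

```text
t 27.98 p [0.4326 0.4922 0.2013] phi 8.46 down [-0.0001 -0.0004] F [ 0.8 -0.4  0.5] w 0.0854
```

View pics/v5c.png

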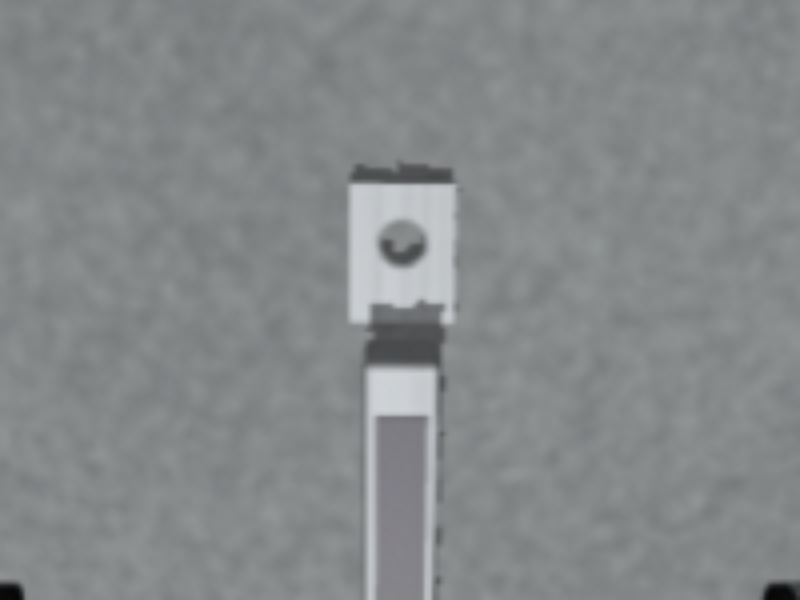

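Run:
```python
from h import *
import pickle
A=Rphi(8.46)[:2][:,[0,2]]; b=np.array([-.00018,-.00048])
a=wray(pickle.load(open('v4.pkl','rb')),(277.6,184.1),.006)-A@b
B=wray(pickle.load(open('v5.pkl','rb')),(280.2,180.4),.006)-A@b
d=B-a; yaw=np.degrees(np.arctan2(-d[0],d[1])); c=(a+B)/2
print(a,B,np.linalg.norm(d),yaw,c)
plan([(c[0],c[1],.10,yaw,5),(c[0],c[1],.008,yaw,3)])
```

```text
[0.4688477  0.25309635] [0.43458045 0.49483805] 0.24415833886602542 8.068012680975485 [0.45171408 0.3739672 ]
--
dx 2.40 dy 2.03 dz 0.03 | a 0.0 0.1 0.0
dx 2.40 dy 2.03 dz 0.03 | a 0.0 0.1 0.0
dx 2.40 dy 2.03 dz 0.04 | a 0.0 0.1 0.0
dx 2.40 dy 2.03 dz 0.04 | a 0.0 0.1 0.0
dx 2.40 dy 2.03 dz 0.04 | a 0.0 0.1 0.0
--
dx 0.00 dy 3.07 dz 0.00 | a 0.0 0.0 0.0
dx 0.00 dy 3.07 dz 0.00 | a 0.0 0.0 0.0
dx 0.00 dy 3.07 dz 0.00 | a 0.0 0.0 0.0
8 rows
```

Emit:
jog_arm(rows=[{"hand": 1,"dx": 2.4,"dy": 2,"dz": 0,"ax": 0,"ay": 0.1,"az": 0},{"hand": 1,"dx": 2.4,"dy": 2,"dz": 0,"ax": 0,"ay": 0.1,"az": 0},{"hand": 1,"dx": 2.4,"dy": 2,"dz": 0,"ax": 0,"ay": 0.1,"az": 0},{"hand": 1,"dx": 2.4,"dy": 2,"dz": 0.1,"ax": 0,"ay": 0.1,"az": 0},{"hand": 1,"dx": 2.4,"dy": 2,"dz": 0.1,"ax": 0,"ay": 0,"az": 0}])

```text
time_s: 28.4
position: [0.4517, 0.3724, 0.1011]
tool_rot: [[0.14, 0.001, 0.99], [-0.99, 0.0, 0.14], [-0.0, -1.0, 0.001]]
ft_force: [0.9, 1.1, 0.7]
grip_width: 0.0854
```

Emit:
jog_arm(rows=[{"hand": 0.6,"dx": 0,"dy": 3,"dz": 0,"ax": 0,"ay": 0,"az": 0},{"hand": 0.6,"dx": 0,"dy": 3,"dz": 0,"ax": 0,"ay": 0,"az": 0},{"hand": 0.6,"dx": 0,"dy": 2,"dz": 0,"ax": 0,"ay": 0,"az": 0},{"hand": 0.6,"dx": 0,"dy": 0,"dz": 0,"ax": 0,"ay": 0,"az": 0},{"hand": 0.6,"dx": 0,"dy": 0,"dz": 0,"ax": 0,"ay": 0,"az": 0}])

```text
time_s: 28.82
position: [0.4517, 0.3738, 0.0215]
tool_rot: [[0.14, -0.001, 0.99], [-0.99, -0.001, 0.14], [0.0, -1.0, -0.001]]
ft_force: [0.4, 0.2, 1.3]
grip_width: 0.0515
```

Run:
```python
from h import *
st()
plan([(.4517,.3740,.008,8.07)])
```

```text
t 28.82 p [0.4517 0.3738 0.0215] phi 8.04 down [-0.0009 -0.0005] F [0.4 0.2 1.3] w 0.0515
--
dx -0.02 dy 1.35 dz 0.01 | a 0.1 -0.0 0.0
1 rows
```

Emit:
jog_arm(rows=[{"hand": 0.6,"dx": 0,"dy": 0.7,"dz": 0,"ax": 0,"ay": 0,"az": 0},{"hand": 0.6,"dx": 0,"dy": 0.6,"dz": 0,"ax": 0,"ay": 0,"az": 0},{"hand": 0.6,"dx": 0,"dy": 0,"dz": 0,"ax": 0,"ay": 0,"az": 0},{"hand": 0,"dx": 0,"dy": 0,"dz": 0,"ax": 0,"ay": 0,"az": 0},{"hand": 0,"dx": 0,"dy": 0,"dz": 0,"ax": 0,"ay": 0,"az": 0}], newtons=60)

```text
time_s: 29.23
position: [0.4515, 0.3749, 0.0088]
tool_rot: [[0.142, 0.001, 0.99], [-0.99, 0.0, 0.142], [-0.0, -1.0, 0.001]]
ft_force: [0.8, -0.3, 0.0]
grip_width: 0.028
```

Emit:
jog_arm(rows=[{"hand": 0,"dx": 0,"dy": 0,"dz": 0,"ax": 0,"ay": 0,"az": 0},{"hand": 0,"dx": 0,"dy": 0,"dz": 0,"ax": 0,"ay": 0,"az": 0},{"hand": 0,"dx": 0,"dy": 0,"dz": 0,"ax": 0,"ay": 0,"az": 0},{"hand": 0,"dx": 0,"dy": 0,"dz": 0,"ax": 0,"ay": 0,"az": 0},{"hand": 0,"dx": 0,"dy": 0,"dz": 0,"ax": 0,"ay": 0,"az": 0}])

```text
time_s: 29.65
position: [0.4515, 0.3749, 0.0091]
tool_rot: [[0.141, 0.001, 0.99], [-0.99, 0.001, 0.141], [-0.0, -1.0, 0.001]]
ft_force: [-0.6, -0.0, 5.5]
grip_width: 0.0186
```

Run:
```python
from h import *
st()
plan([(.4517,.374,.21,8.07,7),(.6247,.0673,.21,8.49,11)])
```

```text
t 29.65 p [0.4515 0.3749 0.0091] phi 8.13 down [0.001  0.0006] F [-0.6 -0.   5.5] w 0.0186
--
dx 0.01 dy -2.87 dz 0.00 | a -0.0 0.0 -0.0
dx 0.01 dy -2.87 dz 0.00 | a -0.0 0.0 -0.0
dx 0.01 dy -2.87 dz 0.00 | a -0.0 0.0 -0.0
dx 0.01 dy -2.87 dz 0.00 | a -0.0 0.0 -0.0
dx 0.01 dy -2.87 dz 0.00 | a -0.0 0.0 -0.0
--
dx 0.01 dy -2.87 dz 0.00 | a -0.0 0.0 -0.0
dx 0.01 dy -2.87 dz 0.00 | a -0.0 0.0 -0.0
dx 2.98 dy 0.00 dz 1.17 | a 0.0 -0.0 0.0
dx 2.98 dy 0.00 dz 1.16 | a 0.0 -0.0 0.0
dx 2.98 dy 0.00 dz 1.16 | a 0.0 -0.0 0.0
--
dx 2.98 dy 0.00 dz 1.16 | a 0.0 -0.0 0.0
dx 2.98 dy 0.00 dz 1.16 | a 0.0 -0.0 0.0
dx 2.99 dy 0.00 dz 1.16 | a 0.0 -0.0 0.0
dx 2.99 dy 0.00 dz 1.15 | a 0.0 -0.0 0.0
dx 2.99 dy 0.00 dz 1.15 | a 0.0 -0.0 0.0
--
dx 2.99 dy 0.00 dz 1.15 | a 0.0 -0.0 0.0
dx 2.99 dy 0.00 dz 1.15 | a 0.0 -0.0 0.0
dx 2.99 dy 0.00 dz 1.15 | a 0.0 -0.0 0.0
18 rows
```

Emit:
jog_arm(rows=[{"hand": 0,"dx": 0,"dy": -1,"dz": 0,"ax": 0,"ay": 0,"az": 0},{"hand": 0,"dx": 0,"dy": -2,"dz": 0,"ax": 0,"ay": 0,"az": 0},{"hand": 0,"dx": 0,"dy": -3,"dz": 0,"ax": 0,"ay": 0,"az": 0},{"hand": 0,"dx": 0,"dy": -3,"dz": 0,"ax": 0,"ay": 0,"az": 0},{"hand": 0,"dx": 0,"dy": -3,"dz": 0,"ax": 0,"ay": 0,"az": 0}])

```text
time_s: 30.07
position: [0.4508, 0.3745, 0.1298]
tool_rot: [[0.141, -0.001, 0.99], [-0.99, -0.001, 0.141], [0.0, -1.0, -0.001]]
ft_force: [-0.0, -0.6, -3.0]
grip_width: 0.0188
```

Emit:
jog_arm(rows=[{"hand": 0,"dx": 0,"dy": -3,"dz": 0,"ax": 0,"ay": 0,"az": 0},{"hand": 0,"dx": 0,"dy": -3,"dz": 0,"ax": 0,"ay": 0,"az": 0},{"hand": 0,"dx": 1,"dy": -2,"dz": 0.4,"ax": 0,"ay": 0,"az": 0},{"hand": 0,"dx": 2,"dy": 0,"dz": 0.8,"ax": 0,"ay": 0,"az": 0},{"hand": 0,"dx": 2,"dy": 0,"dz": 0.8,"ax": 0,"ay": 0,"az": 0}])

```text
time_s: 30.48
position: [0.4782, 0.3279, 0.2101]
tool_rot: [[0.143, 0.002, 0.99], [-0.99, 0.001, 0.143], [-0.001, -1.0, 0.002]]
ft_force: [-0.4, 0.1, -3.4]
grip_width: 0.0186
```

Emit:
jog_arm(rows=[{"hand": 0,"dx": 3,"dy": 0,"dz": 1.2,"ax": 0,"ay": 0,"az": 0},{"hand": 0,"dx": 3,"dy": 0,"dz": 1.2,"ax": 0,"ay": 0,"az": 0},{"hand": 0,"dx": 3,"dy": 0,"dz": 1.2,"ax": 0,"ay": 0,"az": 0},{"hand": 0,"dx": 3,"dy": 0,"dz": 1.2,"ax": 0,"ay": 0,"az": 0},{"hand": 0,"dx": 3,"dy": 0,"dz": 1.2,"ax": 0,"ay": 0,"az": 0}])

```text
time_s: 30.9
position: [0.5589, 0.1865, 0.2085]
tool_rot: [[0.141, -0.001, 0.99], [-0.99, -0.0, 0.141], [-0.0, -1.0, -0.001]]
ft_force: [0.5, 0.1, -2.9]
grip_width: 0.0183
```

Emit:
jog_arm(rows=[{"hand": 0,"dx": 3,"dy": 0,"dz": 1.2,"ax": 0,"ay": 0,"az": 0},{"hand": 0,"dx": 3,"dy": 0,"dz": 1.2,"ax": 0,"ay": 0,"az": 0},{"hand": 0,"dx": 3,"dy": 0,"dz": 1.2,"ax": 0,"ay": 0,"az": 0},{"hand": 0,"dx": 2,"dy": 0,"dz": 0.8,"ax": 0,"ay": 0,"az": 0},{"hand": 0,"dx": 2,"dy": 0,"dz": 0.8,"ax": 0,"ay": 0,"az": 0}])

```text
time_s: 31.32
position: [0.6289, 0.0651, 0.2082]
tool_rot: [[0.14, -0.001, 0.99], [-0.99, 0.0, 0.14], [-0.0, -1.0, -0.001]]
ft_force: [0.5, 0.5, -3.0]
grip_width: 0.0182
```

Run:
```python
from h import *
st()
plan([(.6247,.0673,.20,8.49)])
```

```text
t 31.32 p [0.6289 0.0651 0.2082] phi 8.07 down [-0.0012  0.0001] F [ 0.5  0.5 -3. ] w 0.0182
--
dx -0.28 dy 0.82 dz -0.38 | a 0.1 -0.4 -0.0
1 rows
```

Emit:
jog_arm(rows=[{"hand": 0,"dx": -0.3,"dy": 0.8,"dz": -0.4,"ax": 0,"ay": -0.4,"az": 0},{"hand": 0,"dx": 0,"dy": 0,"dz": 0,"ax": 0,"ay": 0,"az": 0},{"hand": 0,"dx": 0,"dy": 0,"dz": 0,"ax": 0,"ay": 0,"az": 0},{"hand": 0,"dx": 0,"dy": 0,"dz": 0,"ax": 0,"ay": 0,"az": 0},{"hand": 0,"dx": 0,"dy": 0,"dz": 0,"ax": 0,"ay": 0,"az": 0}])

```text
time_s: 31.73
position: [0.6242, 0.0697, 0.2009]
tool_rot: [[0.149, 0.001, 0.989], [-0.989, -0.0, 0.149], [0.0, -1.0, 0.001]]
ft_force: [-0.1, -1.0, -3.0]
grip_width: 0.018
```

Run:
```python
from h import *
import pickle
s,im=snap('wrist','v6.png');st(); pickle.dump(s,open('v6.pkl','wb'))
plan([(.6246,.0682,.16,8.5)])
```

```text
t 31.78 p [0.6242 0.0697 0.2009] phi 8.58 down [ 0.0006 -0.    ] F [ 0.1 -0.4 -3.1] w 0.0183
--
dx 0.08 dy 2.04 dz 0.01 | a -0.0 0.0 0.0
dx 0.08 dy 2.04 dz 0.01 | a -0.0 0.0 0.0
2 rows
```

View pics/v6.png

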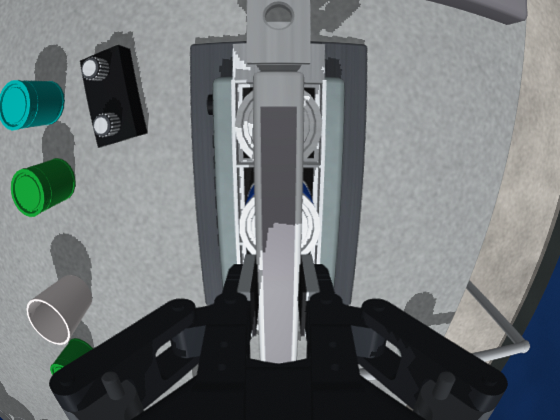

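Run:
```python
from h import *
import pickle
s=pickle.load(open('v6.pkl','rb')); A=Rphi(8.58)[:2][:,[0,2]]; b=np.array([-.00018,-.00048])
im=cv2.imread('pics/v6.png'); cv2.imwrite('pics/v6c.png',cv2.resize(im[0:60,240:320],(800,600)))
h=wray(s,(279,15),.198)-A@b; p=np.array(s['position'])[:2]
print(h, A.T@(h-p))
```

```text
[0.60685804 0.18905478] [-0.1206215   0.00067078]
```

View pics/v6c.png

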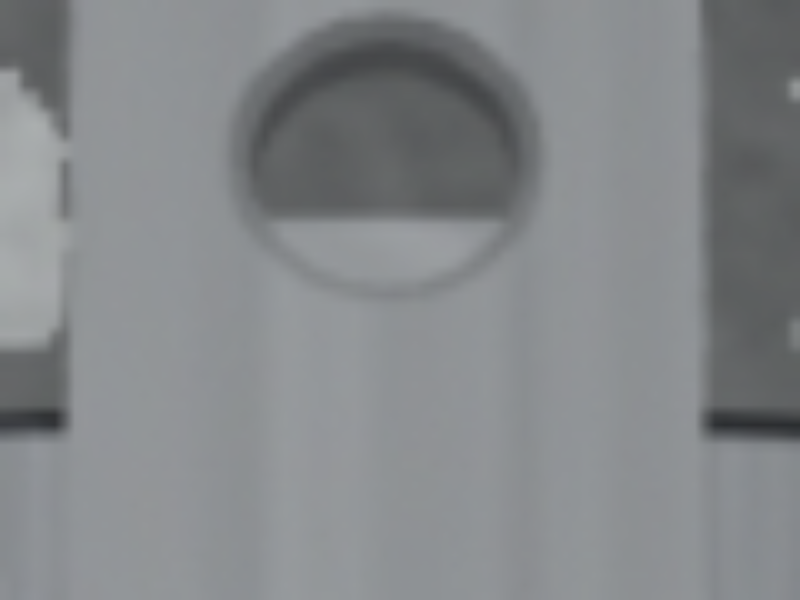

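Emit:
jog_arm(rows=[{"hand": 0,"dx": 0.1,"dy": 2,"dz": 0,"ax": 0,"ay": 0,"az": 0},{"hand": 0,"dx": 0.1,"dy": 2,"dz": 0,"ax": 0,"ay": 0.1,"az": 0},{"hand": 0,"dx": 0,"dy": 0.5,"dz": 0,"ax": 0,"ay": 0,"az": 0},{"hand": 0,"dx": 0,"dy": 0,"dz": 0,"ax": 0,"ay": 0,"az": 0},{"hand": 0,"dx": 0,"dy": 0,"dz": 0,"ax": 0,"ay": 0,"az": 0}])

```text
time_s: 32.2
position: [0.6249, 0.0673, 0.1562]
tool_rot: [[0.147, 0.001, 0.989], [-0.989, -0.0, 0.147], [0.0, -1.0, 0.001]]
ft_force: [-0.7, -0.3, -2.7]
grip_width: 0.0184
```

Emit:
jog_arm(rows=[{"hand": 0,"dx": 0,"dy": 0,"dz": 0,"ax": 0,"ay": 0,"az": 0},{"hand": 0,"dx": 0,"dy": 0,"dz": 0,"ax": 0,"ay": 0,"az": 0},{"hand": 0,"dx": 0,"dy": 0,"dz": 0,"ax": 0,"ay": 0,"az": 0},{"hand": 0,"dx": 0,"dy": 0,"dz": 0,"ax": 0,"ay": 0,"az": 0},{"hand": 0,"dx": 0,"dy": 0,"dz": 0,"ax": 0,"ay": 0,"az": 0}])

```text
time_s: 32.62
position: [0.6246, 0.0671, 0.1557]
tool_rot: [[0.147, 0.0, 0.989], [-0.989, -0.0, 0.147], [0.0, -1.0, 0.0]]
ft_force: [-0.1, 0.1, -2.7]
grip_width: 0.0184
```

Run:
```python
from h import *
st()
plan([(.6246,.0682,.149,8.5,3)])
```

```text
t 32.62 p [0.6246 0.0671 0.1557] phi 8.43 down [ 0.0005 -0.    ] F [-0.1  0.1 -2.7] w 0.0184
--
dx -0.04 dy 0.22 dz 0.00 | a -0.0 -0.0 0.0
dx -0.04 dy 0.22 dz 0.00 | a -0.0 -0.0 0.0
dx -0.04 dy 0.22 dz 0.00 | a -0.0 -0.0 0.0
3 rows
```

Emit:
jog_arm(rows=[{"hand": 0,"dx": -0.1,"dy": 0.2,"dz": 0,"ax": 0,"ay": 0,"az": 0},{"hand": 0,"dx": 0,"dy": 0.2,"dz": 0,"ax": 0,"ay": 0,"az": 0},{"hand": 0,"dx": 0,"dy": 0.2,"dz": 0,"ax": 0,"ay": 0,"az": 0},{"hand": 0,"dx": 0,"dy": 0.1,"dz": 0,"ax": 0,"ay": 0,"az": 0},{"hand": 0,"dx": 0,"dy": 0,"dz": 0,"ax": 0,"ay": 0,"az": 0}])

```text
time_s: 33.03
position: [0.6243, 0.0681, 0.1482]
tool_rot: [[0.147, -0.0, 0.989], [-0.989, 0.0, 0.147], [-0.0, -1.0, -0.0]]
ft_force: [-0.3, -0.3, -3.2]
grip_width: 0.0186
```

Emit:
jog_arm(rows=[{"hand": 0,"dx": 0,"dy": 0,"dz": 0,"ax": 0,"ay": 0,"az": 0},{"hand": 0,"dx": 0,"dy": 0.1,"dz": 0,"ax": 0,"ay": 0,"az": 0},{"hand": 0,"dx": 0,"dy": 0,"dz": 0,"ax": 0,"ay": 0,"az": 0},{"hand": 0,"dx": 0,"dy": 0,"dz": 0,"ax": 0,"ay": 0,"az": 0},{"hand": 0,"dx": 0,"dy": 0,"dz": 0,"ax": 0,"ay": 0,"az": 0}])

```text
time_s: 33.45
position: [0.6245, 0.0681, 0.1481]
tool_rot: [[0.147, 0.001, 0.989], [-0.989, -0.0, 0.147], [0.0, -1.0, 0.001]]
ft_force: [-3.6, -1.3, 4.8]
grip_width: 0.0182
```

Emit:
jog_arm(rows=[{"hand": 0.5,"dx": 0,"dy": 0,"dz": 0,"ax": 0,"ay": 0,"az": 0},{"hand": 0.5,"dx": 0,"dy": 0,"dz": 0,"ax": 0,"ay": 0,"az": 0},{"hand": 0.5,"dx": 0,"dy": 0,"dz": 0,"ax": 0,"ay": 0,"az": 0},{"hand": 0.5,"dx": 0,"dy": -1,"dz": 0,"ax": 0,"ay": 0,"az": 0},{"hand": 0.5,"dx": 0,"dy": -3,"dz": 0,"ax": 0,"ay": 0,"az": 0}])

```text
time_s: 33.87
position: [0.6229, 0.0681, 0.1842]
tool_rot: [[0.146, -0.008, 0.989], [-0.989, 0.001, 0.146], [-0.002, -1.0, -0.008]]
ft_force: [0.7, -0.5, 0.4]
grip_width: 0.0429
```

Emit:
jog_arm(rows=[{"hand": 1,"dx": 0,"dy": -3,"dz": 0,"ax": 0,"ay": 0,"az": 0},{"hand": 1,"dx": -3,"dy": -2,"dz": 0,"ax": 0,"ay": 0,"az": 0},{"hand": 1,"dx": -3,"dy": -1,"dz": 0,"ax": 0,"ay": 0,"az": 0},{"hand": 1,"dx": -3,"dy": 0,"dz": 0,"ax": 0,"ay": 0,"az": 0},{"hand": 1,"dx": -3,"dy": 0,"dz": 0,"ax": 0,"ay": 0,"az": 0}])

```text
time_s: 34.28
position: [0.6068, 0.188, 0.2491]
tool_rot: [[0.146, 0.003, 0.989], [-0.989, 0.0, 0.146], [0.0, -1.0, 0.003]]
ft_force: [0.2, 0.7, -0.5]
grip_width: 0.0853
```

Emit:
jog_arm(rows=[{"hand": 1,"dx": 0,"dy": 0,"dz": 0,"ax": 0,"ay": 0,"az": 0},{"hand": 1,"dx": 0,"dy": 0,"dz": 0,"ax": 0,"ay": 0,"az": 0},{"hand": 1,"dx": 0,"dy": 0,"dz": 0,"ax": 0,"ay": 0,"az": 0},{"hand": 1,"dx": 0,"dy": 0,"dz": 0,"ax": 0,"ay": 0,"az": 0},{"hand": 1,"dx": 0,"dy": 0,"dz": 0,"ax": 0,"ay": 0,"az": 0}])

```text
time_s: 34.7
position: [0.6072, 0.1857, 0.2474]
tool_rot: [[0.145, 0.0, 0.989], [-0.989, -0.0, 0.145], [0.0, -1.0, 0.0]]
ft_force: [-0.1, -0.0, 0.2]
grip_width: 0.0856
```

Run:
```python
from h import *
import pickle
s,im=snap('wrist','v7.png');st(); pickle.dump(s,open('v7.pkl','wb'))
cv2.imwrite('pics/v7c.png',cv2.resize(im[130:280,180:380,::-1],(800,600)))
```

```text
t 34.75 p [0.6071 0.1858 0.2474] phi 8.34 down [ 0.0001 -0.0001] F [-0.3 -0.9  0.8] w 0.0853
```

View pics/v7c.png

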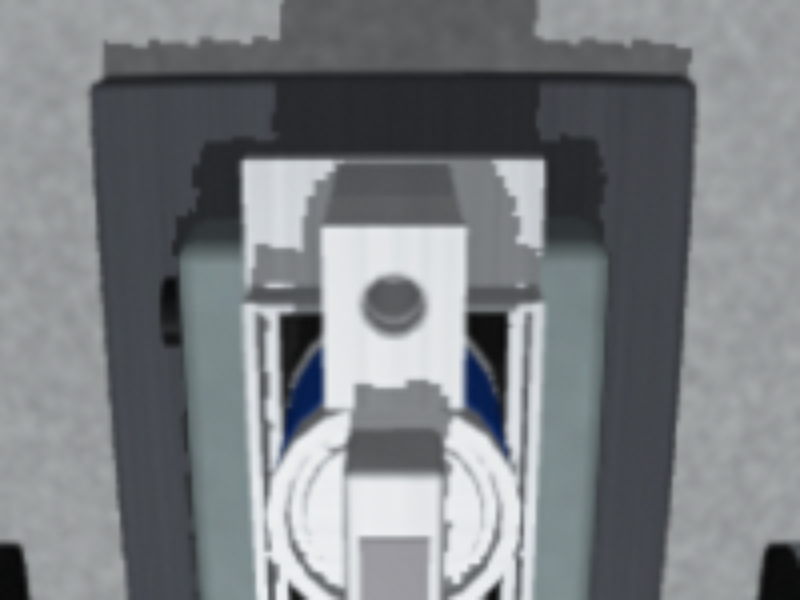

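Run:
```python
from h import *
import pickle
s=pickle.load(open('v7.pkl','rb')); A=Rphi(8.4)[:2][:,[0,2]]; b=np.array([-.00018,-.00048])
print('bar hole b',wray(s,(278.1,205.6),.145)-A@b,'post', (.6066,.1884))
im=cv2.imread('pics/v7.png'); cv2.imwrite('pics/v7d.png',cv2.resize(im[190:222,258:300],(798,608)))
plan([(.6428,-.0538,.2475,8.4)])
```

```text
bar hole b [0.60706219 0.18811676] post (0.6066, 0.1884)
--
dx 3.46 dy -0.00 dz 0.01 | a -0.0 -0.0 0.0
dx 3.46 dy -0.00 dz 0.01 | a -0.0 -0.0 0.0
dx 3.46 dy -0.00 dz 0.01 | a -0.0 -0.0 0.0
dx 3.46 dy -0.00 dz 0.01 | a -0.0 -0.0 0.0
dx 3.46 dy -0.00 dz 0.01 | a -0.0 -0.0 0.0
--
dx 3.46 dy -0.00 dz 0.01 | a -0.0 -0.0 0.0
dx 3.46 dy -0.00 dz 0.00 | a -0.0 -0.0 0.0
7 rows
```

View pics/v7d.png

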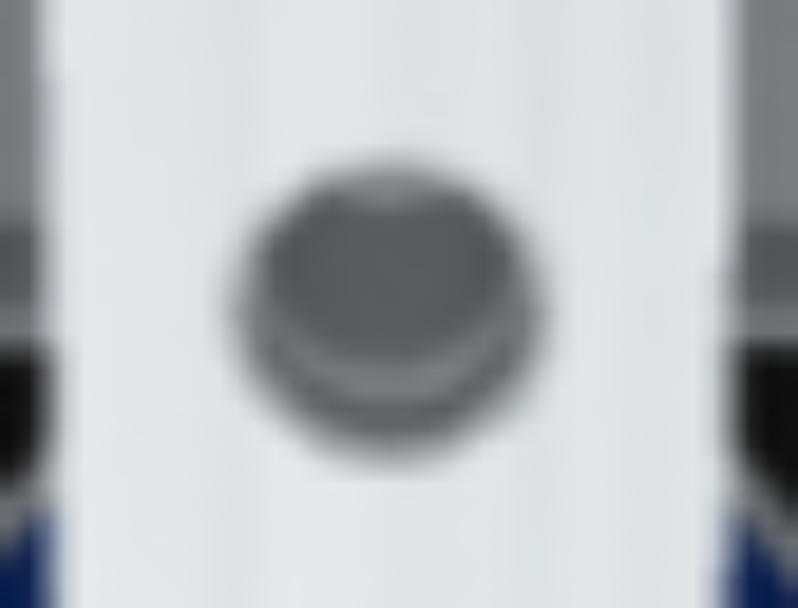

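Run:
```python
from h import *
plan([(.433,.135,.20,8.4)])
```

```text
--
dx 0.50 dy 0.95 dz -3.59 | a -0.0 -0.0 0.0
dx 0.50 dy 0.95 dz -3.59 | a -0.0 -0.0 0.0
dx 0.50 dy 0.95 dz -3.59 | a -0.0 -0.0 0.0
dx 0.50 dy 0.95 dz -3.59 | a -0.0 -0.0 0.0
dx 0.50 dy 0.95 dz -3.59 | a -0.0 -0.0 0.0
5 rows
```

Emit:
jog_arm(rows=[{"hand": 1,"dx": 0.5,"dy": 0.9,"dz": -3.6,"ax": 0,"ay": 0,"az": 0},{"hand": 1,"dx": 0.5,"dy": 0.9,"dz": -3.6,"ax": 0,"ay": 0,"az": 0},{"hand": 1,"dx": 0.5,"dy": 0.9,"dz": -3.6,"ax": 0,"ay": 0,"az": 0},{"hand": 1,"dx": 0.5,"dy": 0.9,"dz": -3.6,"ax": 0,"ay": 0,"az": 0},{"hand": 1,"dx": 0.5,"dy": 0.9,"dz": -3.6,"ax": 0,"ay": 0,"az": 0}])

```text
time_s: 35.17
position: [0.4307, 0.1348, 0.2019]
tool_rot: [[0.146, 0.0, 0.989], [-0.989, -0.0, 0.146], [0.0, -1.0, 0.0]]
ft_force: [0.9, -0.5, -0.1]
grip_width: 0.0855
```

Emit:
jog_arm(rows=[{"hand": 1,"dx": 0,"dy": 0,"dz": 0,"ax": 0,"ay": 0,"az": 0},{"hand": 1,"dx": 0,"dy": 0,"dz": 0,"ax": 0,"ay": 0,"az": 0},{"hand": 1,"dx": 0,"dy": 0,"dz": 0,"ax": 0,"ay": 0,"az": 0},{"hand": 1,"dx": 0,"dy": 0,"dz": 0,"ax": 0,"ay": 0,"az": 0},{"hand": 1,"dx": 0,"dy": 0,"dz": 0,"ax": 0,"ay": 0,"az": 0}])

```text
time_s: 35.58
position: [0.4337, 0.1357, 0.2026]
tool_rot: [[0.146, 0.001, 0.989], [-0.989, 0.0, 0.146], [0.0, -1.0, 0.001]]
ft_force: [-1.0, -0.2, 0.0]
grip_width: 0.0854
```

Run:
```python
from h import *
import pickle
s,im=snap('wrist','v8.png');st(); pickle.dump(s,open('v8.pkl','wb'))
cv2.imwrite('pics/v8c.png',cv2.resize(im[100:250,180:380,::-1],(800,600)))
```

```text
t 35.63 p [0.4334 0.1357 0.2024] phi 8.43 down [0.0007 0.    ] F [0.  0.1 0.2] w 0.0853
```

View pics/v8c.png

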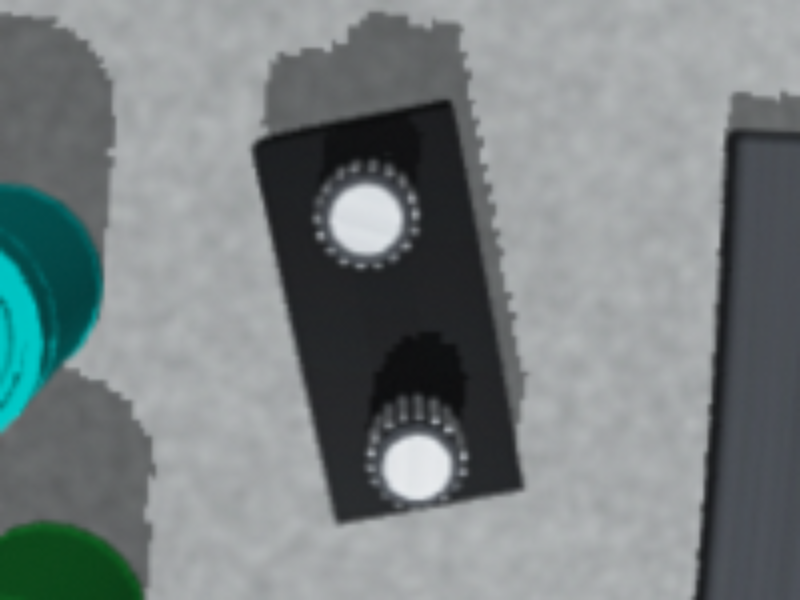

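Run:
```python
from h import *
import pickle
s=pickle.load(open('v8.pkl','rb')); A=Rphi(8.43)[:2][:,[0,2]]; b=np.array([-.00018,-.00048])
p1=wray(s,(271.1,154.4),.054)-A@b; p2=wray(s,(284.1,216.4),.054)-A@b
print(p1,p2,np.linalg.norm(p1-p2))
plan([(p1[0],p1[1],.11,8.43,3),(p1[0],p1[1],.031,8.43,3)])
```

```text
[0.42256459 0.17085136] [0.4430018  0.11436573] 0.06006917076823553
--
dx -1.21 dy 3.08 dz -0.19 | a -0.0 -0.0 0.0
dx -1.21 dy 3.08 dz -0.19 | a -0.0 -0.0 0.0
dx -1.21 dy 3.08 dz -0.19 | a -0.0 -0.0 0.0
dx 0.00 dy 2.63 dz 0.00 | a 0.0 0.0 0.0
dx 0.00 dy 2.63 dz 0.00 | a 0.0 0.0 0.0
--
dx 0.00 dy 2.63 dz 0.00 | a 0.0 0.0 0.0
6 rows
```

Emit:
jog_arm(rows=[{"hand": 0.55,"dx": -1.2,"dy": 3.1,"dz": -0.2,"ax": 0,"ay": 0,"az": 0},{"hand": 0.55,"dx": -1.2,"dy": 3.1,"dz": -0.2,"ax": 0,"ay": 0,"az": 0},{"hand": 0.55,"dx": -1.2,"dy": 3.1,"dz": -0.2,"ax": 0,"ay": 0,"az": 0},{"hand": 0.55,"dx": 0,"dy": 2.5,"dz": 0,"ax": 0,"ay": 0,"az": 0},{"hand": 0.55,"dx": 0,"dy": 2.5,"dz": 0,"ax": 0,"ay": 0,"az": 0}])

```text
time_s: 36.05
position: [0.4214, 0.1711, 0.0579]
tool_rot: [[0.148, 0.0, 0.989], [-0.989, 0.0, 0.148], [-0.0, -1.0, 0.0]]
ft_force: [0.5, 0.4, -0.0]
grip_width: 0.0468
```

Emit:
jog_arm(rows=[{"hand": 0.55,"dx": 0,"dy": 1.5,"dz": 0,"ax": 0,"ay": 0,"az": 0},{"hand": 0.55,"dx": 0,"dy": 0,"dz": 0,"ax": 0,"ay": 0,"az": 0},{"hand": 0.55,"dx": 0,"dy": 0,"dz": 0,"ax": 0,"ay": 0,"az": 0},{"hand": 0.55,"dx": 0,"dy": 0,"dz": 0,"ax": 0,"ay": 0,"az": 0},{"hand": 0.55,"dx": 0,"dy": 0,"dz": 0,"ax": 0,"ay": 0,"az": 0}])

```text
time_s: 36.47
position: [0.4221, 0.1705, 0.0454]
tool_rot: [[0.147, 0.002, 0.989], [-0.989, 0.0, 0.147], [0.0, -1.0, 0.002]]
ft_force: [0.1, -1.5, -0.9]
grip_width: 0.0466
```

Run:
```python
from h import *
st()
plan([(.42256,.17085,.034,8.43)])
```

```text
t 36.47 p [0.4221 0.1705 0.0454] phi 8.43 down [0.0024 0.0003] F [ 0.1 -1.5 -0.9] w 0.0466
--
dx -0.02 dy 1.14 dz 0.05 | a -0.1 -0.0 0.0
1 rows
```

Emit:
jog_arm(rows=[{"hand": 0.55,"dx": 0,"dy": 1.1,"dz": 0,"ax": 0,"ay": 0,"az": 0},{"hand": 0.55,"dx": 0,"dy": 0,"dz": 0,"ax": 0,"ay": 0,"az": 0},{"hand": 0,"dx": 0,"dy": 0,"dz": 0,"ax": 0,"ay": 0,"az": 0},{"hand": 0,"dx": 0,"dy": 0,"dz": 0,"ax": 0,"ay": 0,"az": 0},{"hand": 0,"dx": 0,"dy": 0,"dz": 0,"ax": 0,"ay": 0,"az": 0}], newtons=40)

```text
time_s: 36.88
position: [0.4216, 0.1705, 0.0342]
tool_rot: [[0.147, 0.001, 0.989], [-0.989, 0.0, 0.147], [0.0, -1.0, 0.001]]
ft_force: [-1.2, -1.5, 3.6]
grip_width: 0.0206
```

Emit:
jog_arm(rows=[{"hand": 0,"dx": 0,"dy": 0,"dz": 0,"ax": 0,"ay": 0,"az": 0},{"hand": 0,"dx": 0,"dy": 0,"dz": 0,"ax": 0,"ay": 0,"az": 0},{"hand": 0,"dx": 0,"dy": 0,"dz": 0,"ax": 0,"ay": 0,"az": 0},{"hand": 0,"dx": 0,"dy": 0,"dz": 0,"ax": 0,"ay": 0,"az": 0},{"hand": 0,"dx": 0,"dy": 0,"dz": 0,"ax": 0,"ay": 0,"az": 0}])

```text
time_s: 37.3
position: [0.4216, 0.1705, 0.0342]
tool_rot: [[0.147, 0.001, 0.989], [-0.989, 0.0, 0.147], [0.0, -1.0, 0.001]]
ft_force: [-0.7, -1.0, 6.5]
grip_width: 0.0207
```

Run:
```python
from h import *
st()
plan([(.4221,.1705,.10,8.43,4),(.4221,.1705,.20,8.43,3),(.6068,.1883,.21,8.43,6)])
```

```text
t 37.3 p [0.4216 0.1705 0.0342] phi 8.43 down [0.0015 0.0002] F [-0.7 -1.   6.5] w 0.0207
--
dx 0.00 dy -1.65 dz 0.01 | a -0.0 0.0 0.0
dx 0.00 dy -1.65 dz 0.01 | a -0.0 0.0 0.0
dx 0.00 dy -1.65 dz 0.01 | a -0.0 0.0 0.0
dx 0.00 dy -1.65 dz 0.01 | a -0.0 0.0 0.0
dx 0.00 dy -3.33 dz 0.00 | a 0.0 0.0 0.0
--
dx 0.00 dy -3.33 dz 0.00 | a 0.0 0.0 0.0
dx 0.00 dy -3.33 dz 0.00 | a 0.0 0.0 0.0
dx 0.16 dy -0.17 dz 3.09 | a 0.0 0.0 0.0
dx 0.16 dy -0.17 dz 3.09 | a 0.0 0.0 0.0
dx 0.16 dy -0.17 dz 3.09 | a 0.0 0.0 0.0
--
dx 0.16 dy -0.17 dz 3.09 | a 0.0 0.0 0.0
dx 0.16 dy -0.17 dz 3.09 | a 0.0 0.0 0.0
dx 0.16 dy -0.17 dz 3.09 | a 0.0 0.0 0.0
13 rows
```

Emit:
jog_arm(rows=[{"hand": 0,"dx": 0,"dy": -1.6,"dz": 0,"ax": 0,"ay": 0,"az": 0},{"hand": 0,"dx": 0,"dy": -1.6,"dz": 0,"ax": 0,"ay": 0,"az": 0},{"hand": 0,"dx": 0,"dy": -1.6,"dz": 0,"ax": 0,"ay": 0,"az": 0},{"hand": 0,"dx": 0,"dy": -1.7,"dz": 0,"ax": 0,"ay": 0,"az": 0},{"hand": 0,"dx": 0,"dy": -3.5,"dz": 0,"ax": 0,"ay": 0,"az": 0}])

```text
time_s: 37.72
position: [0.4197, 0.1702, 0.1325]
tool_rot: [[0.146, -0.005, 0.989], [-0.989, -0.001, 0.146], [-0.0, -1.0, -0.005]]
ft_force: [0.7, -0.5, -0.9]
grip_width: 0.0205
```

Emit:
jog_arm(rows=[{"hand": 0,"dx": 0,"dy": -3.5,"dz": 0,"ax": 0,"ay": 0,"az": 0},{"hand": 0,"dx": 0,"dy": -3.5,"dz": 0,"ax": 0,"ay": 0,"az": 0},{"hand": 0,"dx": 0.2,"dy": 0,"dz": 3,"ax": 0,"ay": 0,"az": 0},{"hand": 0,"dx": 0.2,"dy": 0,"dz": 3.1,"ax": 0,"ay": 0,"az": 0},{"hand": 0,"dx": 0.2,"dy": 0,"dz": 3.1,"ax": 0,"ay": 0,"az": 0}])

```text
time_s: 38.13
position: [0.5141, 0.1781, 0.2047]
tool_rot: [[0.147, 0.002, 0.989], [-0.989, 0.0, 0.147], [0.0, -1.0, 0.002]]
ft_force: [0.1, -0.0, -0.5]
grip_width: 0.0209
```

Emit:
jog_arm(rows=[{"hand": 0,"dx": 0.2,"dy": 0,"dz": 3.1,"ax": 0,"ay": 0,"az": 0},{"hand": 0,"dx": 0.1,"dy": 0,"dz": 3.1,"ax": 0,"ay": 0,"az": 0},{"hand": 0,"dx": 0.1,"dy": 0,"dz": 3.1,"ax": 0,"ay": 0,"az": 0},{"hand": 0,"dx": 0,"dy": 0,"dz": 0,"ax": 0,"ay": 0,"az": 0},{"hand": 0,"dx": 0,"dy": 0,"dz": 0,"ax": 0,"ay": 0,"az": 0}])

```text
time_s: 38.55
position: [0.6062, 0.1875, 0.2025]
tool_rot: [[0.146, -0.001, 0.989], [-0.989, -0.0, 0.146], [-0.0, -1.0, -0.001]]
ft_force: [-0.1, 1.3, -0.3]
grip_width: 0.0206
```

Emit:
jog_arm(rows=[{"hand": 0,"dx": 0,"dy": 0,"dz": 0,"ax": 0,"ay": 0,"az": 0},{"hand": 0,"dx": 0,"dy": 0,"dz": 0,"ax": 0,"ay": 0,"az": 0},{"hand": 0,"dx": 0,"dy": 0,"dz": 0,"ax": 0,"ay": 0,"az": 0},{"hand": 0,"dx": 0,"dy": 0,"dz": 0,"ax": 0,"ay": 0,"az": 0},{"hand": 0,"dx": 0,"dy": 0,"dz": 0,"ax": 0,"ay": 0,"az": 0}])

```text
time_s: 38.97
position: [0.6053, 0.1877, 0.2038]
tool_rot: [[0.147, 0.001, 0.989], [-0.989, 0.0, 0.147], [0.0, -1.0, 0.001]]
ft_force: [0.2, 1.1, -0.1]
grip_width: 0.0201
```

Run:
```python
from h import *
snap('wrist','v9.png'); st()
plan([(.6068,.1881,.182,8.43)])
```

```text
t 39.02 p [0.6054 0.1877 0.2037] phi 8.43 down [0.0003 0.    ] F [-0.3  0.1 -0.9] w 0.0204
--
dx -0.02 dy 2.17 dz 0.14 | a -0.0 0.0 0.0
1 rows
```

View pics/v9.png

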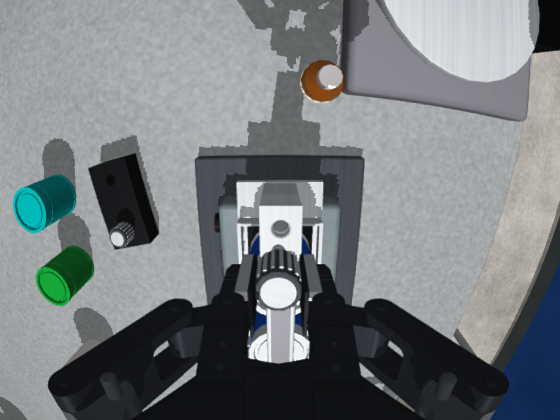

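Emit:
jog_arm(rows=[{"hand": 0,"dx": 0,"dy": 1,"dz": 0.1,"ax": 0,"ay": 0,"az": 0},{"hand": 0,"dx": 0,"dy": 1,"dz": 0,"ax": 0,"ay": 0,"az": 0},{"hand": 0,"dx": 0,"dy": 0.4,"dz": 0,"ax": 0,"ay": 0,"az": 0},{"hand": 0,"dx": 0,"dy": 0,"dz": 0,"ax": 0,"ay": 0,"az": 0},{"hand": 0,"dx": 0,"dy": 0,"dz": 0,"ax": 0,"ay": 0,"az": 0}])

```text
time_s: 39.43
position: [0.6066, 0.1878, 0.1788]
tool_rot: [[0.147, -0.001, 0.989], [-0.989, -0.0, 0.147], [-0.0, -1.0, -0.001]]
ft_force: [0.3, -0.6, -0.8]
grip_width: 0.0205
```

Emit:
jog_arm(rows=[{"hand": 0,"dx": 0,"dy": 0,"dz": 0,"ax": 0,"ay": 0,"az": 0},{"hand": 0,"dx": 0,"dy": 0,"dz": 0,"ax": 0,"ay": 0,"az": 0},{"hand": 0,"dx": 0,"dy": 0,"dz": 0,"ax": 0,"ay": 0,"az": 0},{"hand": 0,"dx": 0,"dy": 0,"dz": 0,"ax": 0,"ay": 0,"az": 0},{"hand": 0,"dx": 0,"dy": 0,"dz": 0,"ax": 0,"ay": 0,"az": 0}])

```text
time_s: 39.85
position: [0.6067, 0.1878, 0.1795]
tool_rot: [[0.147, 0.0, 0.989], [-0.989, 0.0, 0.147], [0.0, -1.0, 0.0]]
ft_force: [-0.0, 0.4, -0.4]
grip_width: 0.0205
```

Run:
```python
from h import *
s,im=snap('wrist','v10.png'); st()
cv2.imwrite('pics/v10c.png',cv2.resize(im[190:310,200:360,::-1],(800,600)))
plan([(.6068,.1882,.17,8.43)])
```

```text
t 39.9 p [0.6067 0.1878 0.1795] phi 8.43 down [0.0002 0.    ] F [ 0.4 -0.1 -0.4] w 0.0202
--
dx -0.04 dy 0.95 dz 0.01 | a -0.0 0.0 0.0
1 rows
```

View pics/v10c.png

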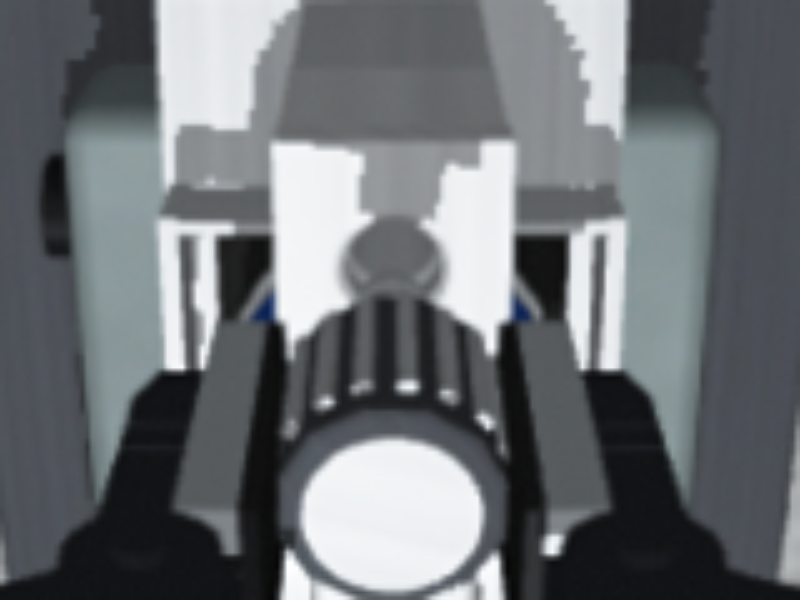

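Emit:
jog_arm(rows=[{"hand": 0,"dx": 0,"dy": 0.3,"dz": 0,"ax": 0,"ay": 0,"az": 0},{"hand": 0,"dx": 0,"dy": 0.3,"dz": 0,"ax": 0,"ay": 0,"az": 0},{"hand": 0,"dx": 0,"dy": 0.3,"dz": 0,"ax": 0,"ay": 0,"az": 0},{"hand": 0,"dx": 0,"dy": 0,"dz": 0,"ax": 0,"ay": 0,"az": 0},{"hand": 0,"dx": 0,"dy": 0,"dz": 0,"ax": 0,"ay": 0,"az": 0}])

```text
time_s: 40.32
position: [0.6066, 0.1878, 0.17]
tool_rot: [[0.147, -0.001, 0.989], [-0.989, -0.0, 0.147], [-0.0, -1.0, -0.001]]
ft_force: [-0.7, -0.1, -1.8]
grip_width: 0.0202
```

Emit:
jog_arm(rows=[{"hand": 0,"dx": 0,"dy": 0.3,"dz": 0,"ax": 0,"ay": 0,"az": 0},{"hand": 0,"dx": 0,"dy": 0.3,"dz": 0,"ax": 0,"ay": 0,"az": 0},{"hand": 0,"dx": 0,"dy": 0.3,"dz": 0,"ax": 0,"ay": 0,"az": 0},{"hand": 0,"dx": 0,"dy": 0.2,"dz": 0,"ax": 0,"ay": 0,"az": 0},{"hand": 0,"dx": 0,"dy": 0,"dz": 0,"ax": 0,"ay": 0,"az": 0}])

```text
time_s: 40.73
position: [0.6065, 0.1878, 0.1587]
tool_rot: [[0.147, -0.001, 0.989], [-0.989, -0.0, 0.147], [-0.0, -1.0, -0.001]]
ft_force: [-0.1, 0.2, -0.4]
grip_width: 0.0207
```

Going in freely (tip ~13 mm below the post top's bar surface). Seat it.

Emit:
jog_arm(rows=[{"hand": 0,"dx": 0,"dy": 0.3,"dz": 0,"ax": 0,"ay": 0,"az": 0},{"hand": 0,"dx": 0,"dy": 0.3,"dz": 0,"ax": 0,"ay": 0,"az": 0},{"hand": 0,"dx": 0,"dy": 0.2,"dz": 0,"ax": 0,"ay": 0,"az": 0},{"hand": 0,"dx": 0,"dy": 0,"dz": 0,"ax": 0,"ay": 0,"az": 0},{"hand": 0,"dx": 0,"dy": 0,"dz": 0,"ax": 0,"ay": 0,"az": 0}])

```text
time_s: 41.15
position: [0.6066, 0.1878, 0.1512]
tool_rot: [[0.147, -0.0, 0.989], [-0.989, -0.0, 0.147], [-0.0, -1.0, -0.0]]
ft_force: [-0.1, 0.3, -0.5]
grip_width: 0.0204
```

Emit:
jog_arm(rows=[{"hand": 0,"dx": 0,"dy": 0.1,"dz": 0,"ax": 0,"ay": 0,"az": 0},{"hand": 0,"dx": 0,"dy": 0.1,"dz": 0,"ax": 0,"ay": 0,"az": 0},{"hand": 0,"dx": 0,"dy": 0.1,"dz": 0,"ax": 0,"ay": 0,"az": 0},{"hand": 0,"dx": 0,"dy": 0,"dz": 0,"ax": 0,"ay": 0,"az": 0},{"hand": 0,"dx": 0,"dy": 0,"dz": 0,"ax": 0,"ay": 0,"az": 0}])

```text
time_s: 41.57
position: [0.6068, 0.1878, 0.1493]
tool_rot: [[0.147, 0.001, 0.989], [-0.989, 0.0, 0.147], [0.0, -1.0, 0.001]]
ft_force: [-2.1, -0.3, 4.5]
grip_width: 0.0203
```

Emit:
jog_arm(rows=[{"hand": 0.55,"dx": 0,"dy": 0,"dz": 0,"ax": 0,"ay": 0,"az": 0},{"hand": 0.55,"dx": 0,"dy": 0,"dz": 0,"ax": 0,"ay": 0,"az": 0},{"hand": 0.55,"dx": 0,"dy": 0,"dz": 0,"ax": 0,"ay": 0,"az": 0},{"hand": 0.55,"dx": 0,"dy": -1,"dz": 0,"ax": 0,"ay": 0,"az": 0},{"hand": 0.55,"dx": 0,"dy": -3,"dz": 0,"ax": 0,"ay": 0,"az": 0}])

```text
time_s: 41.98
position: [0.6051, 0.1875, 0.1851]
tool_rot: [[0.146, -0.008, 0.989], [-0.989, -0.001, 0.146], [-0.0, -1.0, -0.008]]
ft_force: [-0.3, -0.3, 0.2]
grip_width: 0.0472
```

Emit:
jog_arm(rows=[{"hand": 0.55,"dx": 0,"dy": -3.5,"dz": 0,"ax": 0,"ay": 0,"az": 0},{"hand": 0.55,"dx": 0,"dy": -1.5,"dz": 0,"ax": 0,"ay": 0,"az": 0},{"hand": 0.55,"dx": 0,"dy": 0,"dz": 0,"ax": 0,"ay": 0,"az": 0},{"hand": 0.55,"dx": 0,"dy": 0,"dz": 0,"ax": 0,"ay": 0,"az": 0},{"hand": 0.55,"dx": 0,"dy": 0,"dz": 0,"ax": 0,"ay": 0,"az": 0}])

```text
time_s: 42.4
position: [0.6063, 0.1877, 0.2374]
tool_rot: [[0.147, -0.002, 0.989], [-0.989, -0.0, 0.147], [-0.0, -1.0, -0.002]]
ft_force: [-0.5, 0.0, 0.5]
grip_width: 0.047
```

Run:
```python
from h import *
s,im=snap('wrist','v11.png'); st()
plan([(.443,.1144,.20,8.43,5),(.443,.1144,.06,8.43,4)])
```

```text
t 42.45 p [0.6062 0.1877 0.2371] phi 8.43 down [-0.0025 -0.0003] F [ 0.2 -0.1  0.6] w 0.047
--
dx 0.97 dy 0.75 dz -3.44 | a 0.0 -0.0 -0.0
dx 0.97 dy 0.75 dz -3.44 | a 0.0 -0.0 -0.0
dx 0.97 dy 0.75 dz -3.44 | a 0.0 -0.0 -0.0
dx 0.97 dy 0.75 dz -3.44 | a 0.0 -0.0 -0.0
dx 0.97 dy 0.74 dz -3.44 | a 0.0 -0.0 -0.0
--
dx 0.00 dy 3.50 dz 0.00 | a 0.0 0.0 0.0
dx 0.00 dy 3.50 dz 0.00 | a 0.0 0.0 0.0
dx 0.00 dy 3.50 dz 0.00 | a 0.0 0.0 0.0
dx 0.00 dy 3.50 dz 0.00 | a 0.0 0.0 0.0
9 rows
```

View pics/v11.png

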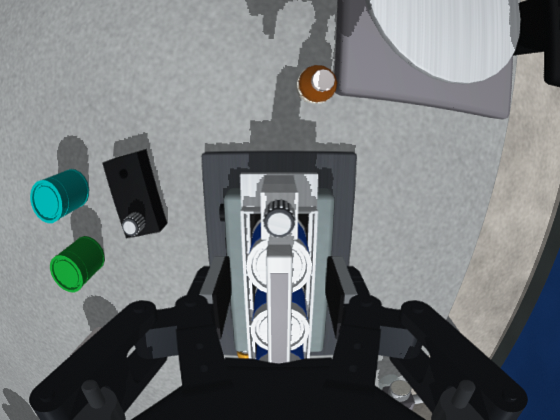

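Emit:
jog_arm(rows=[{"hand": 0.55,"dx": 1,"dy": 0.7,"dz": -3.4,"ax": 0,"ay": 0,"az": 0},{"hand": 0.55,"dx": 1,"dy": 0.7,"dz": -3.4,"ax": 0,"ay": 0,"az": 0},{"hand": 0.55,"dx": 1,"dy": 0.7,"dz": -3.4,"ax": 0,"ay": 0,"az": 0},{"hand": 0.55,"dx": 1,"dy": 0.8,"dz": -3.5,"ax": 0,"ay": 0,"az": 0},{"hand": 0.55,"dx": 0.9,"dy": 0.8,"dz": -3.5,"ax": 0,"ay": 0,"az": 0}])

```text
time_s: 42.87
position: [0.4415, 0.1136, 0.2]
tool_rot: [[0.147, -0.002, 0.989], [-0.989, -0.0, 0.147], [-0.0, -1.0, -0.002]]
ft_force: [0.1, -0.1, 0.5]
grip_width: 0.0469
```

Emit:
jog_arm(rows=[{"hand": 0.55,"dx": 0,"dy": 3.5,"dz": 0,"ax": 0,"ay": 0,"az": 0},{"hand": 0.55,"dx": 0,"dy": 3.5,"dz": 0,"ax": 0,"ay": 0,"az": 0},{"hand": 0.55,"dx": 0,"dy": 3,"dz": 0,"ax": 0,"ay": 0,"az": 0},{"hand": 0.55,"dx": 0,"dy": 0,"dz": 0,"ax": 0,"ay": 0,"az": 0},{"hand": 0.55,"dx": 0,"dy": 0,"dz": 0,"ax": 0,"ay": 0,"az": 0}])

```text
time_s: 43.28
position: [0.4431, 0.1141, 0.1006]
tool_rot: [[0.146, -0.004, 0.989], [-0.989, 0.0, 0.146], [-0.001, -1.0, -0.004]]
ft_force: [-0.3, 0.6, 0.9]
grip_width: 0.0469
```

Emit:
jog_arm(rows=[{"hand": 0.55,"dx": 0,"dy": 0,"dz": 0,"ax": 0,"ay": 0,"az": 0},{"hand": 0.55,"dx": 0,"dy": 0,"dz": 0,"ax": 0,"ay": 0,"az": 0},{"hand": 0.55,"dx": 0,"dy": 0,"dz": 0,"ax": 0,"ay": 0,"az": 0},{"hand": 0.55,"dx": 0,"dy": 0,"dz": 0,"ax": 0,"ay": 0,"az": 0},{"hand": 0.55,"dx": 0,"dy": 0,"dz": 0,"ax": 0,"ay": 0,"az": 0}])

```text
time_s: 43.7
position: [0.444, 0.1141, 0.102]
tool_rot: [[0.147, 0.001, 0.989], [-0.989, -0.0, 0.147], [0.0, -1.0, 0.001]]
ft_force: [0.6, 0.8, -0.1]
grip_width: 0.0468
```

Run:
```python
from h import *
s,im=snap('wrist','v12.png'); st()
cv2.imwrite('pics/v12c.png',cv2.resize(im[190:340,180:380,::-1],(800,600)))
plan([(.443,.1144,.034,8.43,2)])
```

```text
t 43.75 p [0.4439 0.1141 0.1018] phi 8.43 down [ 0.001 -0.   ] F [0.8 0.3 0.2] w 0.047
--
dx -0.02 dy 3.39 dz -0.05 | a -0.0 0.0 0.0
dx -0.02 dy 3.39 dz -0.05 | a -0.0 0.0 0.0
2 rows
```

View pics/v12c.png

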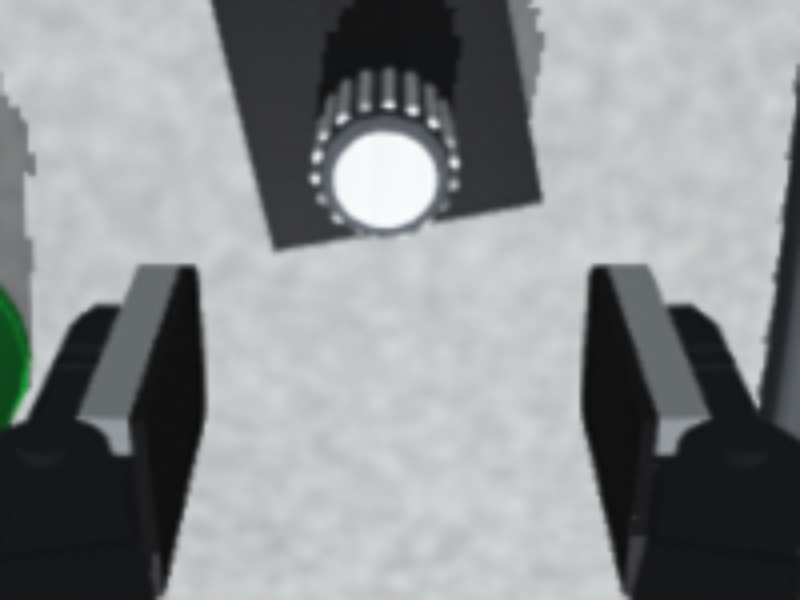

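Emit:
jog_arm(rows=[{"hand": 0.55,"dx": 0,"dy": 3.3,"dz": -0.1,"ax": 0,"ay": 0,"az": 0},{"hand": 0.55,"dx": 0,"dy": 2.4,"dz": 0,"ax": 0,"ay": 0,"az": 0},{"hand": 0.55,"dx": 0,"dy": 1,"dz": 0,"ax": 0,"ay": 0,"az": 0},{"hand": 0.55,"dx": 0,"dy": 0,"dz": 0,"ax": 0,"ay": 0,"az": 0},{"hand": 0.55,"dx": 0,"dy": 0,"dz": 0,"ax": 0,"ay": 0,"az": 0}])

```text
time_s: 44.17
position: [0.4428, 0.114, 0.0344]
tool_rot: [[0.147, -0.001, 0.989], [-0.989, -0.0, 0.147], [-0.0, -1.0, -0.001]]
ft_force: [0.1, -0.2, 0.8]
grip_width: 0.0466
```

Emit:
jog_arm(rows=[{"hand": 0,"dx": 0,"dy": 0,"dz": 0,"ax": 0,"ay": 0,"az": 0},{"hand": 0,"dx": 0,"dy": 0,"dz": 0,"ax": 0,"ay": 0,"az": 0},{"hand": 0,"dx": 0,"dy": 0,"dz": 0,"ax": 0,"ay": 0,"az": 0},{"hand": 0,"dx": 0,"dy": 0,"dz": 0,"ax": 0,"ay": 0,"az": 0},{"hand": 0,"dx": 0,"dy": 0,"dz": 0,"ax": 0,"ay": 0,"az": 0}])

```text
time_s: 44.58
position: [0.4434, 0.114, 0.0354]
tool_rot: [[0.147, 0.002, 0.989], [-0.989, -0.0, 0.147], [0.0, -1.0, 0.002]]
ft_force: [-0.8, -0.6, 5.8]
grip_width: 0.0204
```

Run:
```python
from h import *
st()
plan([(.443,.1144,.20,8.43,5),(.6428,-.0538,.21,8.43)])
```

```text
t 44.58 p [0.4434 0.114  0.0354] phi 8.43 down [ 0.0024 -0.    ] F [-0.8 -0.6  5.8] w 0.0204
--
dx -0.01 dy -3.29 dz 0.00 | a -0.0 0.0 0.0
dx -0.01 dy -3.29 dz 0.00 | a -0.0 0.0 0.0
dx -0.01 dy -3.29 dz -0.00 | a -0.0 0.0 0.0
dx -0.01 dy -3.29 dz -0.00 | a -0.0 0.0 0.0
dx -0.01 dy -3.29 dz -0.00 | a -0.0 0.0 0.0
--
dx 2.80 dy -0.14 dz 2.47 | a 0.0 0.0 0.0
dx 2.80 dy -0.14 dz 2.47 | a 0.0 0.0 0.0
dx 2.80 dy -0.14 dz 2.47 | a 0.0 0.0 0.0
dx 2.80 dy -0.14 dz 2.47 | a 0.0 0.0 0.0
dx 2.80 dy -0.14 dz 2.47 | a 0.0 0.0 0.0
--
dx 2.80 dy -0.14 dz 2.47 | a 0.0 0.0 0.0
dx 2.80 dy -0.14 dz 2.47 | a 0.0 0.0 0.0
12 rows
```

Emit:
jog_arm(rows=[{"hand": 0,"dx": 0,"dy": -1.7,"dz": 0,"ax": 0,"ay": 0,"az": 0},{"hand": 0,"dx": 0,"dy": -1.7,"dz": 0,"ax": 0,"ay": 0,"az": 0},{"hand": 0,"dx": 0,"dy": -3,"dz": 0,"ax": 0,"ay": 0,"az": 0},{"hand": 0,"dx": 0,"dy": -3.5,"dz": 0,"ax": 0,"ay": 0,"az": 0},{"hand": 0,"dx": 0,"dy": -3.5,"dz": 0,"ax": 0,"ay": 0,"az": 0}])

```text
time_s: 45.0
position: [0.4422, 0.114, 0.1702]
tool_rot: [[0.147, -0.0, 0.989], [-0.989, 0.0, 0.147], [-0.0, -1.0, -0.0]]
ft_force: [0.5, -0.4, -0.9]
grip_width: 0.0204
```

Emit:
jog_arm(rows=[{"hand": 0,"dx": 0,"dy": -3.5,"dz": 0,"ax": 0,"ay": 0,"az": 0},{"hand": 0,"dx": 2.8,"dy": -0.5,"dz": 2.5,"ax": 0,"ay": 0,"az": 0},{"hand": 0,"dx": 2.8,"dy": 0,"dz": 2.5,"ax": 0,"ay": 0,"az": 0},{"hand": 0,"dx": 2.8,"dy": 0,"dz": 2.5,"ax": 0,"ay": 0,"az": 0},{"hand": 0,"dx": 2.8,"dy": 0,"dz": 2.5,"ax": 0,"ay": 0,"az": 0}])

```text
time_s: 45.42
position: [0.559, 0.0167, 0.2093]
tool_rot: [[0.147, 0.001, 0.989], [-0.989, -0.0, 0.147], [0.0, -1.0, 0.001]]
ft_force: [0.8, 0.8, -0.4]
grip_width: 0.0204
```

Emit:
jog_arm(rows=[{"hand": 0,"dx": 2.8,"dy": 0,"dz": 2.5,"ax": 0,"ay": 0,"az": 0},{"hand": 0,"dx": 2.8,"dy": 0,"dz": 2.4,"ax": 0,"ay": 0,"az": 0},{"hand": 0,"dx": 2.8,"dy": 0,"dz": 2.4,"ax": 0,"ay": 0,"az": 0},{"hand": 0,"dx": 0,"dy": 0,"dz": 0,"ax": 0,"ay": 0,"az": 0},{"hand": 0,"dx": 0,"dy": 0,"dz": 0,"ax": 0,"ay": 0,"az": 0}])

```text
time_s: 45.83
position: [0.643, -0.0558, 0.2076]
tool_rot: [[0.145, -0.001, 0.989], [-0.989, 0.0, 0.145], [-0.0, -1.0, -0.001]]
ft_force: [-0.3, 0.7, -0.7]
grip_width: 0.0204
```

Emit:
jog_arm(rows=[{"hand": 0,"dx": 0,"dy": 0,"dz": 0,"ax": 0,"ay": 0,"az": 0},{"hand": 0,"dx": 0,"dy": 0,"dz": 0,"ax": 0,"ay": 0,"az": 0},{"hand": 0,"dx": 0,"dy": 0,"dz": 0,"ax": 0,"ay": 0,"az": 0},{"hand": 0,"dx": 0,"dy": 0,"dz": 0,"ax": 0,"ay": 0,"az": 0},{"hand": 0,"dx": 0,"dy": 0,"dz": 0,"ax": 0,"ay": 0,"az": 0}])

```text
time_s: 46.25
position: [0.6423, -0.054, 0.2088]
tool_rot: [[0.147, 0.0, 0.989], [-0.989, -0.0, 0.147], [0.0, -1.0, 0.0]]
ft_force: [-0.0, 0.2, -1.0]
grip_width: 0.0204
```

Run:
```python
from h import *
import pickle
s,im=snap('wrist','v13.png'); st(); pickle.dump(s,open('v13.pkl','wb'))
cv2.imwrite('pics/v13c.png',cv2.resize(im[160:310,180:380,::-1],(800,600)))
plan([(.6428,-.0538,.182,8.43,2)])
```

```text
t 46.3 p [ 0.6424 -0.0541  0.2087] phi 8.46 down [ 0.0003 -0.0001] F [ 0.3 -0.1 -0.3] w 0.0206
--
dx -0.01 dy 1.33 dz 0.02 | a -0.0 0.0 0.0
dx -0.01 dy 1.33 dz 0.02 | a -0.0 0.0 0.0
2 rows
```

View pics/v13c.png

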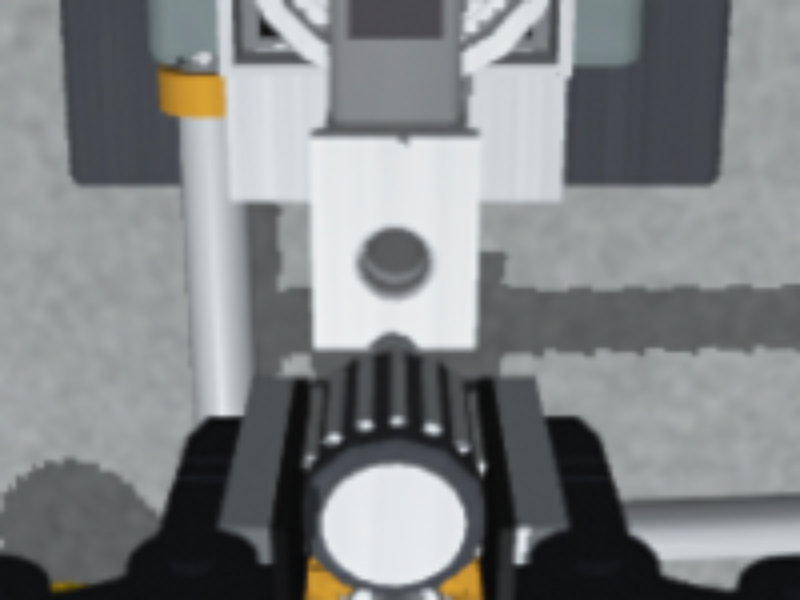

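Run:
```python
from h import *
import pickle
s=pickle.load(open('v13.pkl','rb')); A=Rphi(8.46)[:2][:,[0,2]]; b=np.array([-.00018,-.00048])
print(wray(s,(278.4,225.4),.145)-A@b)
```

```text
[ 0.64273082 -0.05359642]
```

Bar hole a at (0.6427,−0.0536), post hole at (0.6428,−0.0538): aligned. Lower.

Emit:
jog_arm(rows=[{"hand": 0,"dx": 0,"dy": 1.3,"dz": 0,"ax": 0,"ay": 0,"az": 0},{"hand": 0,"dx": 0,"dy": 1.3,"dz": 0,"ax": 0,"ay": 0,"az": 0},{"hand": 0,"dx": 0,"dy": 0,"dz": 0,"ax": 0,"ay": 0,"az": 0},{"hand": 0,"dx": 0,"dy": 0,"dz": 0,"ax": 0,"ay": 0,"az": 0},{"hand": 0,"dx": 0,"dy": 0,"dz": 0,"ax": 0,"ay": 0,"az": 0}])

```text
time_s: 46.72
position: [0.6429, -0.0546, 0.1832]
tool_rot: [[0.147, 0.001, 0.989], [-0.989, -0.0, 0.147], [0.0, -1.0, 0.001]]
ft_force: [-0.8, -0.4, 0.5]
grip_width: 0.0205
```

Emit:
jog_arm(rows=[{"hand": 0,"dx": 0,"dy": 0,"dz": 0,"ax": 0,"ay": 0,"az": 0},{"hand": 0,"dx": 0,"dy": 0,"dz": 0,"ax": 0,"ay": 0,"az": 0},{"hand": 0,"dx": 0,"dy": 0,"dz": 0,"ax": 0,"ay": 0,"az": 0},{"hand": 0,"dx": 0,"dy": 0,"dz": 0,"ax": 0,"ay": 0,"az": 0},{"hand": 0,"dx": 0,"dy": 0,"dz": 0,"ax": 0,"ay": 0,"az": 0}])

```text
time_s: 47.13
position: [0.6426, -0.0546, 0.1825]
tool_rot: [[0.147, 0.0, 0.989], [-0.989, -0.0, 0.147], [0.0, -1.0, 0.0]]
ft_force: [0.2, -0.4, -1.1]
grip_width: 0.0202
```

Run:
```python
from h import *
st(); plan([(.6428,-.0537,.17,8.46,1)])
```

```text
t 47.13 p [ 0.6426 -0.0546  0.1825] phi 8.43 down [ 0.0002 -0.0001] F [ 0.2 -0.4 -1.1] w 0.0202
--
dx -0.08 dy 1.25 dz 0.03 | a -0.0 -0.0 0.0
1 rows
```

Emit:
jog_arm(rows=[{"hand": 0,"dx": -0.05,"dy": 0.3,"dz": 0,"ax": 0,"ay": 0,"az": 0},{"hand": 0,"dx": 0,"dy": 0.3,"dz": 0,"ax": 0,"ay": 0,"az": 0},{"hand": 0,"dx": 0,"dy": 0.3,"dz": 0,"ax": 0,"ay": 0,"az": 0},{"hand": 0,"dx": 0,"dy": 0.3,"dz": 0,"ax": 0,"ay": 0,"az": 0},{"hand": 0,"dx": 0,"dy": 0,"dz": 0,"ax": 0,"ay": 0,"az": 0}])

```text
time_s: 47.55
position: [0.6422, -0.054, 0.1693]
tool_rot: [[0.147, -0.002, 0.989], [-0.989, 0.0, 0.147], [-0.001, -1.0, -0.001]]
ft_force: [0.0, 0.5, -1.1]
grip_width: 0.0203
```

Emit:
jog_arm(rows=[{"hand": 0,"dx": 0,"dy": 0.3,"dz": 0,"ax": 0,"ay": 0,"az": 0},{"hand": 0,"dx": 0,"dy": 0.3,"dz": 0,"ax": 0,"ay": 0,"az": 0},{"hand": 0,"dx": 0,"dy": 0.3,"dz": 0,"ax": 0,"ay": 0,"az": 0},{"hand": 0,"dx": 0,"dy": 0.2,"dz": 0,"ax": 0,"ay": 0,"az": 0},{"hand": 0,"dx": 0,"dy": 0,"dz": 0,"ax": 0,"ay": 0,"az": 0}])

```text
time_s: 47.97
position: [0.6423, -0.054, 0.1587]
tool_rot: [[0.147, -0.001, 0.989], [-0.989, 0.0, 0.147], [-0.0, -1.0, -0.001]]
ft_force: [0.8, -0.2, -0.4]
grip_width: 0.0201
```

Emit:
jog_arm(rows=[{"hand": 0,"dx": 0,"dy": 0.3,"dz": 0,"ax": 0,"ay": 0,"az": 0},{"hand": 0,"dx": 0,"dy": 0.3,"dz": 0,"ax": 0,"ay": 0,"az": 0},{"hand": 0,"dx": 0,"dy": 0.2,"dz": 0,"ax": 0,"ay": 0,"az": 0},{"hand": 0,"dx": 0,"dy": 0,"dz": 0,"ax": 0,"ay": 0,"az": 0},{"hand": 0,"dx": 0,"dy": 0,"dz": 0,"ax": 0,"ay": 0,"az": 0}])

```text
time_s: 48.38
position: [0.6425, -0.0541, 0.1512]
tool_rot: [[0.146, -0.0, 0.989], [-0.989, 0.0, 0.146], [-0.0, -1.0, -0.0]]
ft_force: [0.2, -0.1, -0.5]
grip_width: 0.0208
```

Emit:
jog_arm(rows=[{"hand": 0,"dx": 0,"dy": 0.1,"dz": 0,"ax": 0,"ay": 0,"az": 0},{"hand": 0,"dx": 0,"dy": 0,"dz": 0,"ax": 0,"ay": 0,"az": 0},{"hand": 0,"dx": 0,"dy": 0.1,"dz": 0,"ax": 0,"ay": 0,"az": 0},{"hand": 0,"dx": 0,"dy": 0,"dz": 0,"ax": 0,"ay": 0,"az": 0},{"hand": 0,"dx": 0,"dy": 0,"dz": 0,"ax": 0,"ay": 0,"az": 0}])

```text
time_s: 48.8
position: [0.6427, -0.0541, 0.1505]
tool_rot: [[0.147, 0.001, 0.989], [-0.989, -0.0, 0.147], [0.001, -1.0, 0.001]]
ft_force: [-2.3, 0.7, 6.3]
grip_width: 0.0205
```

Seated (0.1505 with 6 N, as predicted). Release, rise, and look.

Emit:
jog_arm(rows=[{"hand": 0.55,"dx": 0,"dy": 0,"dz": 0,"ax": 0,"ay": 0,"az": 0},{"hand": 0.55,"dx": 0,"dy": 0,"dz": 0,"ax": 0,"ay": 0,"az": 0},{"hand": 0.55,"dx": 0,"dy": 0,"dz": 0,"ax": 0,"ay": 0,"az": 0},{"hand": 0.55,"dx": 0,"dy": -1,"dz": 0,"ax": 0,"ay": 0,"az": 0},{"hand": 0.55,"dx": 0,"dy": -3,"dz": 0,"ax": 0,"ay": 0,"az": 0}])

```text
time_s: 49.22
position: [0.6409, -0.0537, 0.186]
tool_rot: [[0.146, -0.008, 0.989], [-0.989, 0.002, 0.146], [-0.003, -1.0, -0.008]]
ft_force: [-0.4, -0.4, -0.5]
grip_width: 0.0469
```

Emit:
jog_arm(rows=[{"hand": 0,"dx": 0,"dy": -3.5,"dz": 0,"ax": 0,"ay": 0,"az": 0},{"hand": 0,"dx": 0,"dy": -3.5,"dz": 0,"ax": 0,"ay": 0,"az": 0},{"hand": 0,"dx": 0,"dy": 0,"dz": 0,"ax": 0,"ay": 0,"az": 0},{"hand": 0,"dx": 0,"dy": 0,"dz": 0,"ax": 0,"ay": 0,"az": 0},{"hand": 0,"dx": 0,"dy": 0,"dz": 0,"ax": 0,"ay": 0,"az": 0}])

```text
time_s: 49.63
position: [0.6422, -0.054, 0.2589]
tool_rot: [[0.147, -0.001, 0.989], [-0.989, 0.0, 0.147], [-0.0, -1.0, -0.001]]
ft_force: [-0.5, 0.1, -0.6]
grip_width: 0.0
```

Run:
```python
from h import *
s,im=snap('wrist','v14.png'); st()
s,im=snap('scene','s14.png')
cv2.imwrite('pics/s14c.png',cv2.resize(im[130:330,190:400,::-1],(630,600),interpolation=cv2.INTER_CUBIC))
```

```text
t 49.68 p [ 0.6421 -0.054   0.2581] phi 8.42 down [-0.0023  0.0006] F [ 0.6 -0.  -0.7] w 0.0
```

View pics/v14.png

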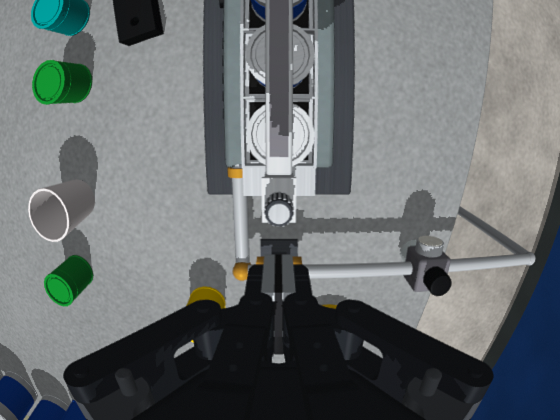

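View pics/s14c.png

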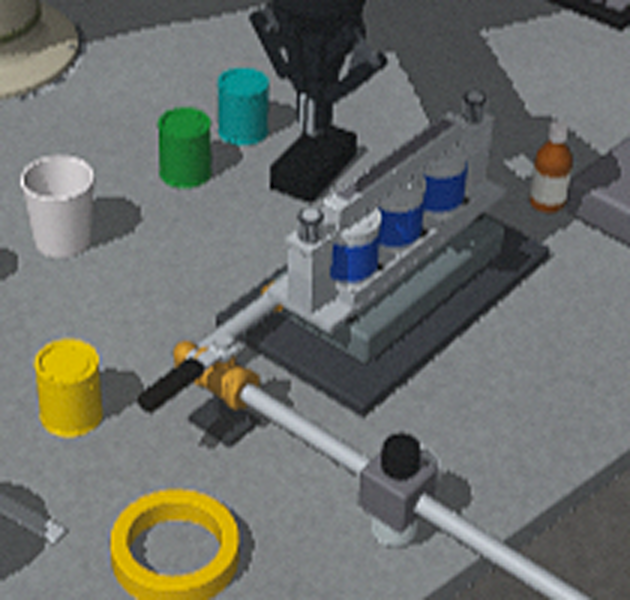

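```bash
sed -i 's/^PIV=.*/PIV=np.array([.6594,-.1648])/' h.py
python3 - <<'E'
from h import *
a=lev(-81.5,-1,gap=.015)
W=[a[:2]+(.14,8.5),a]+[lev(-81.5,-1)]+[lev(t,-1)+(2,) for t in (-68,-54,-40,-26,-12,0,6)]
print([np.round(w[:3],3).tolist() for w in W]); plan(W)
E
```

```text
[[0.631, -0.23, 0.14], [0.631, -0.23, 0.082], [0.646, -0.228, 0.082], [0.659, -0.23, 0.082], [0.673, -0.229, 0.082], [0.688, -0.224, 0.082], [0.702, -0.214, 0.082], [0.713, -0.201, 0.082], [0.719, -0.186, 0.082], [0.721, -0.179, 0.082]]
--
dx 2.87 dy 1.96 dz -0.61 | a 0.0 -0.0 -0.0
dx 2.87 dy 1.96 dz -0.61 | a 0.0 -0.0 -0.0
dx 2.87 dy 1.96 dz -0.62 | a 0.0 -0.0 -0.0
dx 2.87 dy 1.96 dz -0.62 | a 0.0 -0.0 -0.0
dx 2.87 dy 1.96 dz -0.62 | a 0.0 -0.0 -0.0
--
dx 2.87 dy 1.96 dz -0.62 | a 0.0 -0.0 -0.0
dx 0.00 dy 2.90 dz 0.00 | a 0.0 0.0 0.0
dx 0.00 dy 2.90 dz 0.00 | a 0.0 0.0 0.0
dx -0.00 dy 0.00 dz 1.50 | a 0.0 0.0 0.0
dx 0.21 dy 0.00 dz 0.63 | a 0.0 0.0 0.0
--
dx 0.21 dy 0.00 dz 0.63 | a 0.0 0.0 0.0
dx 0.06 dy 0.00 dz 0.74 | a 0.0 0.0 0.0
dx 0.06 dy 0.00 dz 0.74 | a 0.0 0.0 0.0
dx -0.14 dy 0.00 dz 0.78 | a 0.0 0.0 0.0
dx -0.14 dy 0.00 dz 0.78 | a 0.0 0.0 0.0
--
dx -0.37 dy 0.00 dz 0.75 | a 0.0 0.0 0.0
dx -0.37 dy 0.00 dz 0.75 | a 0.0 0.0 0.0
dx -0.59 dy 0.00 dz 0.65 | a 0.0 0.0 0.0
dx -0.59 dy 0.00 dz 0.65 | a 0.0 0.0 0.0
dx -0.66 dy 0.00 dz 0.42 | a 0.0 0.0 0.0
--
dx -0.66 dy 0.00 dz 0.42 | a 0.0 0.0 0.0
dx -0.37 dy 0.00 dz 0.15 | a 0.0 0.0 0.0
dx -0.37 dy 0.00 dz 0.15 | a 0.0 0.0 0.0
23 rows
```

Emit:
jog_arm(rows=[{"hand": 0,"dx": 2.9,"dy": 1.5,"dz": -0.6,"ax": 0,"ay": 0,"az": 0},{"hand": 0,"dx": 2.9,"dy": 2,"dz": -0.6,"ax": 0,"ay": 0,"az": 0},{"hand": 0,"dx": 2.9,"dy": 2,"dz": -0.6,"ax": 0,"ay": 0,"az": 0},{"hand": 0,"dx": 2.9,"dy": 2,"dz": -0.6,"ax": 0,"ay": 0,"az": 0},{"hand": 0,"dx": 2.9,"dy": 2,"dz": -0.6,"ax": 0,"ay": 0,"az": 0}])

```text
time_s: 50.15
position: [0.6334, -0.203, 0.1622]
tool_rot: [[0.147, -0.002, 0.989], [-0.989, 0.001, 0.147], [-0.001, -1.0, -0.002]]
ft_force: [0.7, -0.1, 0.1]
grip_width: 0.0
```

Emit:
jog_arm(rows=[{"hand": 0,"dx": 2.7,"dy": 2,"dz": -0.7,"ax": 0,"ay": 0,"az": 0},{"hand": 0,"dx": 0,"dy": 3,"dz": 0,"ax": 0,"ay": 0,"az": 0},{"hand": 0,"dx": 0,"dy": 3.1,"dz": 0,"ax": 0,"ay": 0,"az": 0},{"hand": 0,"dx": 0,"dy": 0,"dz": 0,"ax": 0,"ay": 0,"az": 0},{"hand": 0,"dx": 0,"dy": 0,"dz": 0,"ax": 0,"ay": 0,"az": 0}])

```text
time_s: 50.57
position: [0.6303, -0.2292, 0.0818]
tool_rot: [[0.147, -0.004, 0.989], [-0.989, 0.002, 0.147], [-0.003, -1.0, -0.004]]
ft_force: [-0.2, 0.6, 0.3]
grip_width: 0.0
```

Run:
```python
from h import *
snap('wrist','v15.png'); st()
plan([lev(-81.5,-1)]+[lev(t,-1)+(2,) for t in (-68,-54,-40,-26,-12,0,6)])
```

```text
t 50.62 p [ 0.6314 -0.2295  0.0839] phi 8.45 down [-0.0001  0.0001] F [-0.6 -0.6  0.7] w 0.0002
--
dx 0.01 dy 0.19 dz 1.42 | a 0.0 -0.1 -0.0
dx 0.21 dy 0.00 dz 0.63 | a 0.0 0.0 0.0
dx 0.21 dy 0.00 dz 0.63 | a 0.0 0.0 0.0
dx 0.06 dy 0.00 dz 0.74 | a 0.0 0.0 0.0
dx 0.06 dy 0.00 dz 0.74 | a 0.0 0.0 0.0
--
dx -0.14 dy 0.00 dz 0.78 | a 0.0 0.0 0.0
dx -0.14 dy 0.00 dz 0.78 | a 0.0 0.0 0.0
dx -0.37 dy 0.00 dz 0.75 | a 0.0 0.0 0.0
dx -0.37 dy 0.00 dz 0.75 | a 0.0 0.0 0.0
dx -0.59 dy 0.00 dz 0.65 | a 0.0 0.0 0.0
--
dx -0.59 dy 0.00 dz 0.65 | a 0.0 0.0 0.0
dx -0.66 dy 0.00 dz 0.42 | a 0.0 0.0 0.0
dx -0.66 dy 0.00 dz 0.42 | a 0.0 0.0 0.0
dx -0.37 dy 0.00 dz 0.15 | a 0.0 0.0 0.0
dx -0.37 dy 0.00 dz 0.15 | a 0.0 0.0 0.0
15 rows
```

View pics/v15.png

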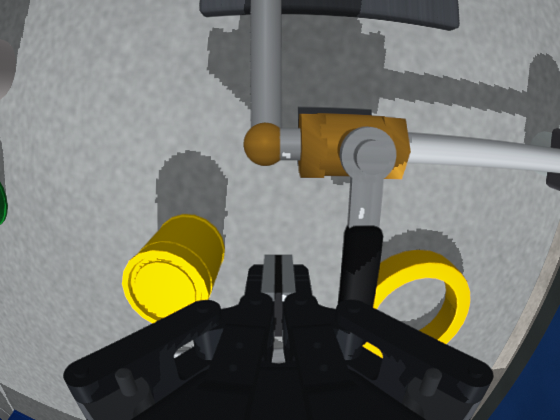

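Emit:
jog_arm(rows=[{"hand": 0,"dx": 0,"dy": 0.1,"dz": 1.4,"ax": 0,"ay": 0,"az": 0},{"hand": 0,"dx": 0.2,"dy": 0,"dz": 0.6,"ax": 0,"ay": 0,"az": 0},{"hand": 0,"dx": 0.2,"dy": 0,"dz": 0.6,"ax": 0,"ay": 0,"az": 0},{"hand": 0,"dx": 0.1,"dy": 0,"dz": 0.7,"ax": 0,"ay": 0,"az": 0},{"hand": 0,"dx": 0,"dy": 0,"dz": 0.7,"ax": 0,"ay": 0,"az": 0}])

```text
time_s: 51.03
position: [0.6719, -0.2289, 0.0831]
tool_rot: [[0.146, 0.0, 0.989], [-0.989, -0.0, 0.146], [0.001, -1.0, 0.0]]
ft_force: [-3.2, 0.9, 0.9]
grip_width: -0.0001
```

Emit:
jog_arm(rows=[{"hand": 0,"dx": -0.1,"dy": 0,"dz": 0.8,"ax": 0,"ay": 0,"az": 0},{"hand": 0,"dx": -0.1,"dy": 0,"dz": 0.8,"ax": 0,"ay": 0,"az": 0},{"hand": 0,"dx": -0.4,"dy": 0,"dz": 0.8,"ax": 0,"ay": 0,"az": 0},{"hand": 0,"dx": -0.4,"dy": 0,"dz": 0.8,"ax": 0,"ay": 0,"az": 0},{"hand": 0,"dx": -0.6,"dy": 0,"dz": 0.6,"ax": 0,"ay": 0,"az": 0}])

```text
time_s: 51.45
position: [0.7075, -0.2072, 0.0823]
tool_rot: [[0.146, 0.0, 0.989], [-0.989, -0.001, 0.146], [0.001, -1.0, 0.0]]
ft_force: [-2.6, -1.9, 0.3]
grip_width: 0.0001
```

Emit:
jog_arm(rows=[{"hand": 0,"dx": -0.6,"dy": 0,"dz": 0.6,"ax": 0,"ay": 0,"az": 0},{"hand": 0,"dx": -0.6,"dy": 0,"dz": 0.4,"ax": 0,"ay": 0,"az": 0},{"hand": 0,"dx": -0.6,"dy": 0,"dz": 0.4,"ax": 0,"ay": 0,"az": 0},{"hand": 0,"dx": -0.3,"dy": 0,"dz": 0.1,"ax": 0,"ay": 0,"az": 0},{"hand": 0,"dx": 0,"dy": 0,"dz": 0,"ax": 0,"ay": 0,"az": 0}])

```text
time_s: 51.87
position: [0.7189, -0.1831, 0.0824]
tool_rot: [[0.148, 0.001, 0.989], [-0.989, 0.0, 0.148], [-0.0, -1.0, 0.001]]
ft_force: [0.2, 0.7, 0.1]
grip_width: 0.0001
```

Run:
```python
from h import *
snap('wrist','v16.png'); st()
plan([lev(8.5,-1)])
```

```text
t 51.92 p [ 0.7188 -0.1835  0.0825] phi 8.47 down [0.001  0.0005] F [ 0.2 -0.1 -0.2] w -0.0002
--
dx -0.78 dy 0.05 dz 0.40 | a -0.1 -0.0 -0.0
1 rows
```

View pics/v16.png

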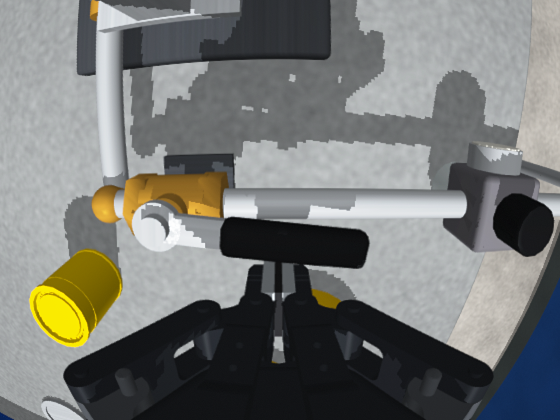

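Nearly open. Push on until the stop.

Emit:
jog_arm(rows=[{"hand": 0,"dx": -0.3,"dy": 0,"dz": 0.1,"ax": 0,"ay": 0,"az": 0},{"hand": 0,"dx": -0.3,"dy": 0,"dz": 0.1,"ax": 0,"ay": 0,"az": 0},{"hand": 0,"dx": -0.2,"dy": 0,"dz": 0,"ax": 0,"ay": 0,"az": 0},{"hand": 0,"dx": -0.1,"dy": 0,"dz": 0,"ax": 0,"ay": 0,"az": 0},{"hand": 0,"dx": 0,"dy": 0,"dz": 0,"ax": 0,"ay": 0,"az": 0}])

```text
time_s: 52.33
position: [0.7194, -0.1757, 0.0826]
tool_rot: [[0.146, 0.001, 0.989], [-0.989, -0.001, 0.146], [0.002, -1.0, 0.001]]
ft_force: [1.5, -4.9, -0.7]
grip_width: 0.0002
```

Emit:
jog_arm(rows=[{"hand": 0,"dx": -0.1,"dy": 0,"dz": 0,"ax": 0,"ay": 0,"az": 0},{"hand": 0,"dx": -0.1,"dy": 0,"dz": 0,"ax": 0,"ay": 0,"az": 0},{"hand": 0,"dx": 0,"dy": 0,"dz": 0,"ax": 0,"ay": 0,"az": 0},{"hand": 0,"dx": 0,"dy": 0,"dz": 0,"ax": 0,"ay": 0,"az": 0},{"hand": 0,"dx": 0,"dy": 0,"dz": 0,"ax": 0,"ay": 0,"az": 0}])

```text
time_s: 52.75
position: [0.7194, -0.1756, 0.0826]
tool_rot: [[0.145, 0.003, 0.989], [-0.989, -0.004, 0.145], [0.004, -1.0, 0.002]]
ft_force: [2.9, -11.3, -1.1]
grip_width: 0.0004
```

Emit:
jog_arm(rows=[{"hand": 0,"dx": 0.8,"dy": 0,"dz": 0,"ax": 0,"ay": 0,"az": 0},{"hand": 0,"dx": 0.8,"dy": 0,"dz": 0,"ax": 0,"ay": 0,"az": 0},{"hand": 0,"dx": 0,"dy": -3.5,"dz": 0,"ax": 0,"ay": 0,"az": 0},{"hand": 0,"dx": 0,"dy": -3.5,"dz": 0,"ax": 0,"ay": 0,"az": 0},{"hand": 0,"dx": 0,"dy": -3.5,"dz": -2,"ax": 0,"ay": 0,"az": 0}])

```text
time_s: 53.17
position: [0.7025, -0.1914, 0.1874]
tool_rot: [[0.148, -0.001, 0.989], [-0.989, 0.002, 0.148], [-0.002, -1.0, -0.0]]
ft_force: [1.0, -0.5, 0.9]
grip_width: 0.0002
```

Emit:
jog_arm(rows=[{"hand": 0,"dx": 0,"dy": -2,"dz": -3.5,"ax": 0,"ay": 0,"az": 0},{"hand": 0,"dx": 0,"dy": -2,"dz": -3.5,"ax": 0,"ay": 0,"az": 0},{"hand": 0,"dx": 0,"dy": 0,"dz": -3.5,"ax": 0,"ay": 0,"az": 0},{"hand": 0,"dx": 0,"dy": 0,"dz": -3.5,"ax": 0,"ay": 0,"az": 0},{"hand": 0,"dx": 0,"dy": 0,"dz": -3.5,"ax": 0,"ay": 0,"az": 0}])

```text
time_s: 53.58
position: [0.5265, -0.2174, 0.2277]
tool_rot: [[0.147, 0.001, 0.989], [-0.989, 0.0, 0.147], [-0.0, -1.0, 0.001]]
ft_force: [0.4, -0.6, 0.0]
grip_width: 0.0001
```

Emit:
jog_arm(rows=[{"hand": 0,"dx": 0,"dy": 0,"dz": -3.5,"ax": 0,"ay": 0,"az": 0},{"hand": 0,"dx": 0,"dy": 0,"dz": -3.5,"ax": 0,"ay": 0,"az": 0},{"hand": 0,"dx": 0,"dy": 0,"dz": 0,"ax": 0,"ay": 0,"az": 0},{"hand": 0,"dx": 0,"dy": 0,"dz": 0,"ax": 0,"ay": 0,"az": 0},{"hand": 0,"dx": 0,"dy": 0,"dz": 0,"ax": 0,"ay": 0,"az": 0}])

```text
time_s: 54.0
position: [0.4595, -0.2281, 0.2277]
tool_rot: [[0.146, 0.001, 0.989], [-0.989, -0.0, 0.146], [0.0, -1.0, 0.001]]
ft_force: [0.6, 0.1, -0.2]
grip_width: 0.0
```

Run:
```python
from h import *
snap('wrist','v17.png'); st()
s,im=snap('top','t17.png'); cv2.imwrite('pics/t17c.png',cv2.resize(im[130:280,200:400,::-1],(800,600),interpolation=cv2.INTER_CUBIC))
s,im=snap('scene','s17.png'); cv2.imwrite('pics/s17c.png',cv2.resize(im[130:330,190:400,::-1],(630,600),interpolation=cv2.INTER_CUBIC))
```

```text
t 54.05 p [ 0.4598 -0.2279  0.2274] phi 8.45 down [0.0007 0.0001] F [ 1.4  0.2 -0.2] w -0.0001
```

View pics/t17c.png

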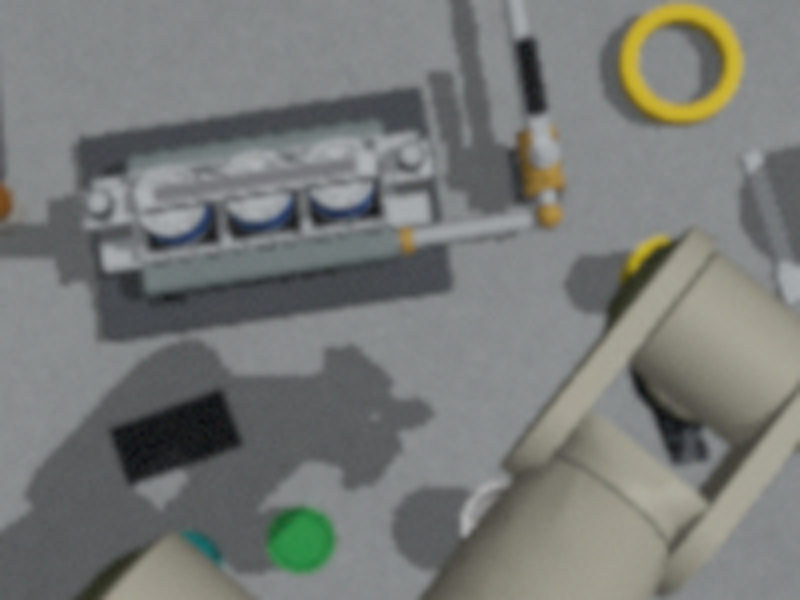

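View pics/s17c.png

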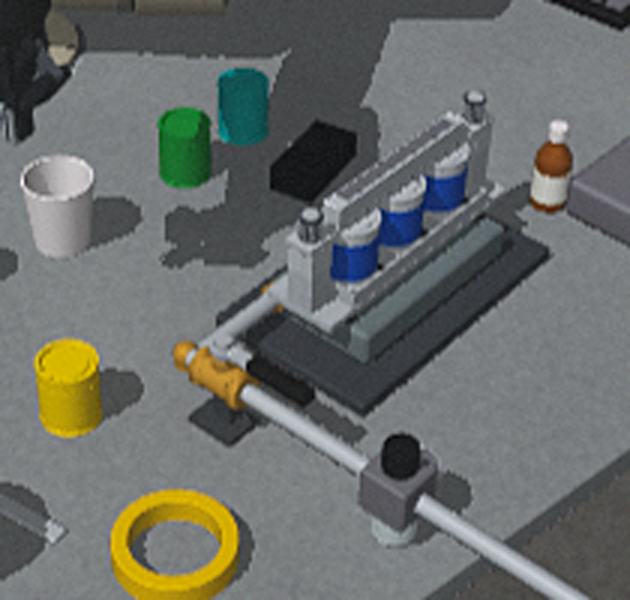

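View pics/t17.png

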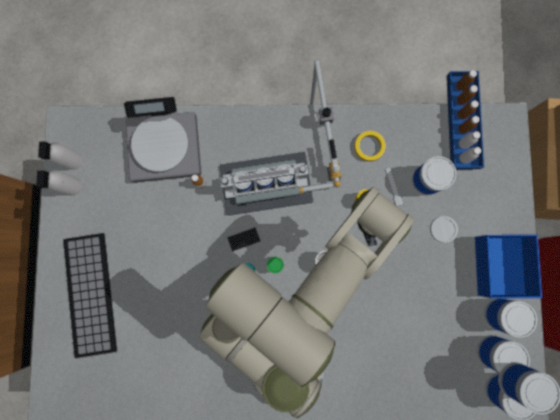

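```bash
python3 -c "
from rig import job
print(job.close_job())"
```

```text
the job is handed in; nothing more can be done
None
```

The shaker is ready to run, and I handed the job in at about 54 s of the 205 s allowed.

**What I did, in order:**
- I turned the lever to its closed stop (about 18 N of resistance) before anything went into the cradle.
- I stood the three blue-and-white tins one to a bay.
- I laid the bar on the end posts. Its two holes measured within about 0.6 mm of the post holes.
- I pushed both thumbscrews down until the heads met the bar (about 4.5 N and 6 N, at the expected heights).
- I pushed the lever to its open stop (about 11 N, with no further movement).

**Last checks:** After I backed the arm away, the top and scene pictures showed:
- the three tins upright in their bays
- the bar flat with both screw heads down
- the lever in line over the pipe
- the other things on the bench in their places, as far as they could be seen; the arm partly hid the mixing cup, one green tin and the yellow tin in the last top view

One early set of moves was refused because I left out keys in the rows. The arm did not move then. No check failed or disagreed at the end.

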